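# Cap the cores in a screw-down carrier whose thread may be left- or right-handed

### The job

Clamp the matching end caps on the cores in the carrier, ready for the bonding oven. The brass wing nut may have a left-hand or a right-hand thread, so feel which way it gives; unscrew it as far as it goes, swing the blue clamp aside until its arms stand between the stations, and put on every core that is there the cap of its own size, flat between the dowels. Then swing the clamp back with its arms over the stations and screw the nut fully home, leaving the cores in their stations and the other things on the bench where they are.

Things in the scene. Friction and masses are not known exactly. Their poses are not given: they have to be found in the camera images.
- carrier: Core carrier, fixed: three-lobed aluminium plate 12 mm thick, within 138 mm of its centre, with a grey pillar (radius 26, height 58 mm) in the middle and three core stations 84 mm out. Origin: on the bench on the stud's axis, z up; x points to the large station, the medium one is 120 degrees counter-clockwise from it (from above), the small one 120 degrees clockwise.
- core_large: Bare grey strip-wound steel core, the large one: a ring 80 mm in diameter and 26 mm high, sitting loose on its station between the dowels. Origin: centre of its underside, z up; its top face is 26 mm above. None if this core is absent today (2 or 3 of the three cores are there).
- core_medium: Bare grey strip-wound steel core, the medium one: a ring 64 mm in diameter and 22 mm high, sitting loose on its station between the dowels. Origin: centre of its underside, z up; its top face is 22 mm above. None if this core is absent today (2 or 3 of the three cores are there).
- core_small: Bare grey strip-wound steel core, the small one: a ring 56 mm in diameter and 20 mm high, sitting loose on its station between the dowels. Origin: centre of its underside, z up; its top face is 20 mm above. None if this core is absent today (2 or 3 of the three cores are there).
- cap_large: Moulded red end cap for the large core: a flange 80 mm in diameter and 6 mm thick with a round collar in its middle, 30 mm in diameter, whose top is 24 mm above the underside; 90 g. Pick it up by the collar. Origin: centre of the underside, z along the collar. It lies flat on the bench, collar up. All three caps are always there; a cap whose core is absent is not needed.
- cap_medium: Moulded white end cap for the medium core: a flange 64 mm in diameter and 6 mm thick with a round collar in its middle, 30 mm in diameter, whose top is 24 mm above the underside; 90 g. Pick it up by the collar. Origin: centre of the underside, z along the collar. It lies flat on the bench, collar up. All three caps are always there; a cap whose core is absent is not needed.
- cap_small: Moulded yellow end cap for the small core: a flange 56 mm in diameter and 6 mm thick with a round collar in its middle, 30 mm in diameter, whose top is 24 mm above the underside; 90 g. Pick it up by the collar. Origin: centre of the underside, z along the collar. It lies flat on the bench, collar up. All three caps are always there; a cap whose core is absent is not needed.
- seat_large (a point): Centre of the large station, at the height of the underside of its core. Four steel dowels, 8 mm thick, stand round it; their tapered tips end 44 mm above the bench and leave the right cap 3.5 mm of play to each side. The tops of all cores are level, 38 mm above the bench.
- seat_medium (a point): Centre of the medium station, at the height of the underside of its core. Four steel dowels, 8 mm thick, stand round it; their tapered tips end 44 mm above the bench and leave the right cap 3.5 mm of play to each side. The tops of all cores are level, 38 mm above the bench.
- seat_small (a point): Centre of the small station, at the height of the underside of its core. Four steel dowels, 8 mm thick, stand round it; their tapered tips end 44 mm above the bench and leave the right cap 3.5 mm of play to each side. The tops of all cores are level, 38 mm above the bench.
- wing_nut (a joint): Angle of the brass wing nut, rad, positive counter-clockwise from above; 0 as found, screwed home. The thread is right-handed in some carriers, left-handed in others, and nothing shows which: from home the nut turns one way only (about 0.1 N m); the other way it is jammed. Fully loose 3.6 rad from home, at +3.6 or -3.6 by the thread's hand.
- wing_grip (a point): Centre of the nut's wing, on the stud's axis: a blade 60 mm long (along the point's x), 11 mm thick (y), 25 mm high, to be pinched across its thickness; 111.5 mm above the bench when home, rising with the nut and clamp about 3.3 mm per radian that the nut is loosened, 12 mm in all. A round boss 30 mm wide begins 16.5 mm below this point.
- clamp (a joint): Angle of the blue three-armed clamp about the stud, rad, counter-clockwise positive from above: 0 with its arms over the stations (stop at -0.04), 1.05 with them between the stations (stop at 1.12). A key locks it near 0 until lifted about 8 mm and lets it down again only within 0.1 of 0. Stays where left; 0.05 N m turns it. Home, its feet (84 mm out) just press caps' collars; arm tops at 80 mm.
- clamp_handle (a point): Black upright grip on the clamp's arm that belongs to the large station, 104 mm from the stud's axis: 14 mm in diameter, from 24 mm below this point (where the arm's top is) to 12 mm above it; 103 mm above the bench when the nut is home.
- tape_yellow: Bystander: roll of yellow tape, lying flat, 81x84x19 mm. Origin: centre of its underside.
- terminal_strip: Bystander: cream screw terminal strip, lying, 20x102x14 mm. Origin: centre of its underside.
There are look-alikes about, which are no part of the job. Leave any pink look-alike of the core_small alone. Leave any pink look-alike of the cap_small alone.

How it is judged:
On the way, in this order (a step that is already met when the one before it is completed fails the run):
1. the wing nut is unscrewed (clamp raised more than 9 mm) (height (world z) of clamp_handle above 0.112 m), for 0.2 s.
2. the clamp is swung aside (more than 0.8 rad) (value of joint clamp above 0.8 rad), for 0.2 s.
3. every core that is there wears its own cap, flat between the dowels (horizontal distance between cap_large and core_large below 0.012 m and z of cap_large in the frame of core_large between 0.023 and 0.029 m and angle between the z axis of cap_large and the z axis of core_large, either way round below 0.08 rad and horizontal distance between cap_medium and core_medium below 0.012 m and z of cap_medium in the frame of core_medium between 0.019 and 0.025 m and angle between the z axis of cap_medium and the z axis of core_medium, either way round below 0.08 rad and horizontal distance between cap_small and core_small below 0.012 m and z of cap_small in the frame of core_small between 0.017 and 0.023 m and angle between the z axis of cap_small and the z axis of core_small, either way round below 0.08 rad), for 0.2 s.
4. the clamp is swung back over the stations (within 0.12 rad) (value of joint clamp between -0.12 and 0.12 rad), for 0.2 s.
5. the nut is screwed home (clamp within 2 mm of its lowest position) (height (world z) of clamp_handle below 0.105 m), for 0.2 s.
At the end, for the whole second after the job is handed in: Every core that is there wears the cap of its own size, flat and at rest on the core's top (within 12 mm of its axis, which the dowels ensure and 3 mm of its top face), the clamp's arms are over the stations (within 0.12 rad) and the nut is home (clamp within 2 mm of its lowest position) (all of step 3 and all of step 4 and linear speed of each of cap_large, cap_medium, cap_small below 0.02 m/s and height (world z) of clamp_handle below 0.105 m); the robot touches nothing.
It fails at once if a core is taken or knocked out of its station (more than 20 mm) (distance between core_large and seat_large above 0.02 m or distance between core_medium and seat_medium above 0.02 m or distance between core_small and seat_small above 0.02 m).
It fails at once if another thing on the bench is moved more than 30 mm (distance of any of tape_yellow, terminal_strip from where it was at the start of the episode above 0.03 m).
Of core_large, core_medium, core_small only 2 to 3 are there at a start; the rules pass over those that are not, and their reading is None.
At some moment in a run one of cap_large, cap_medium, cap_small may be knocked a few centimetres aside while the robot is not near it.
Once in a run the grip may slacken for a moment while it holds something.
It also fails if it takes over 210 s, if anything falls off the work surface, if the arm or the gripper's body presses on something with over 40 N, if the wrist force passes 120 N, or if a joint passes its speed limit or range.

### The arm

A 7-joint arm with a two-finger parallel gripper is mounted at the origin on a cart in front of the work surface, level with it; the furniture and walls round the work are solid. World frame = base frame: x ahead of the robot, y to its left, z up, the work surface at z = 0. Lengths are in m, angles in rad, forces in N, time in s.
With the tool pointing down it reaches from about 0.4 to 0.925 m from the base axis. Payload 5.6 kg.
Tool frame: the origin (TCP) lies at the very end of the fingers, on their centre line; the grasp point (between the pads) lies 19 mm behind it; z points along the fingers, y is the direction in which the jaws open and shut (so a half turn about z gives the same grasp; the last joint's range is limited). The gripper opens to 85 mm and grips with 20 to 120 N. Pads are 22 mm wide; open, the fingers measure 114 mm over their backs; the gripper's body (76 mm by 85 mm) begins 54 mm behind the grasp point. The pads swing forward as they close: fully open they stand 13 mm farther back than shut.
Start: joints at [-1.287, 0.468, -0.012, 1.603, 0.006, 1.071, -0.056], TCP at [0.209, 0.616, 0.231] pointing down, gripper open.
Joint ranges: [-2.53, 2.53], [-0.31, 2.02], [-1.57, 1.55], [0.28, 2.44], [-1.29, 4.43], [0.15, 1.84], [-2.92, 2.92]. Speed limits (rad/s): [2.57, 2.57, 3.14, 3.14, 3.14, 3.14, 3.14].

### API

Orientations are given as a rotation vector (axis times angle).
In Python, from bench import bot gives the robot as it stands.
- The arm moves only by the tool send_rows, never from a script. Its argument "deltas" is a list that holds one entry, the list of rows, each a list of 7 numbers: the shift along the tool's x, y, z scaled (see below), then the turn, a rotation vector about the tool's x, y, z scaled (see below), then the opening, from -1 (shut) to 1 (fully open). In form: [[[dx, dy, dz, wx, wy, wz, hand], ...]]. A call has 1 to 12 rows; each row shifts and turns the pose as measured when the row begins, along the tool's axes as they then stand; what a row does not reach is not made up. The controller multiplies each number of a shift by 0.02 m and each number of a turn by 0.08 rad. A row lasts 1/12 s, in which the tool goes at most 41.7 mm and 7.16 degrees, less where a joint would pass 70% of its speed; a pose out of reach is approached as far as the arm can. A call with a number of a shift or a turn outside -1 to 1 is refused whole. A call with a gripper value outside its range is refused whole. The fingers move at their own pace and stop on an object; "force" is the grip in N (left out, the last holds). Time passes only in rows, so rows that do not move let the fingers close. It gives the time, the measured TCP pose, the force and the opening at its end, in the units of the state.
- bot.state(): the state, without advancing time (a new reading comes with each control period).
- bot.snapshot(name): name is "side" or "top" or "wrist"; returns the picture (400x640x3 uint8, red, green, blue); there is no depth.
- bot.camera_params(name): a dict with "vfov" (degrees; the focal length in pixels is half the picture's height over the tangent of half this angle, whatever the lens; pixels are square), "cx", "cy" (the principal point, pixels), "position" and "rotation" of the camera in the world. Camera axes: x right, y up, looking along -z (the intrinsics and any distortion apply to the point x, -y, -z); pixel columns grow to the right and rows downward; lengths in m; the calibration is good to about 2 mm. The wrist camera is an equidistant fisheye: a pixel r from the principal point sees the ray r / f radians off the axis. A picture is of the moment at which its call begins: read the wrist's pose just before it. camera_params takes no time and is no camera call; for the wrist camera it gives the pose at the moment of the call.
- bot.close_job(): hands the job in, once; it reports no verdict.
The state is a dict: "time": time; "joint_pos": joint angles; "dq": joint speeds; "joint_efforts": joint torques, N m; "ee_pos": TCP position; "tool_rot": TCP orientation; "ft_force": force on the tool from outside, world axes, zero at the start; "ft_torque": the same for the moment, N m; "gripper_width": finger opening in m.
Only numpy, scipy, OpenCV 4.12 (cv2) and the standard library are available. Lean on these libraries where they do the work, as an engineer would, in place of code of your own. Each camera call takes 0.05 s, during which the arm holds its last target.

## Working session

There is one attempt and no reset: what is moved stays moved. The work goes in short steps, Python scripts to look and compute and a tool call to move; the robot and the scene stay as the last step left them, time stands still between calls to the robot, and variables do not carry over. Pictures are saved under pics/ and viewed, and the job is handed in when it is done.

Besides the shell and the picture viewer there is one more tool, called in YAML: its name, and indented under it one key for each argument. send_rows: Moves the arm, as the interface text tells. Shifts and turns lie within -1 to 1; 1 stands for 0.02 m of shift or 0.08 rad of turn. Its arguments: {"type":"object","properties":{"deltas":{"type":"array"},"force":{"type":"number"}},"required":["deltas"]}

```bash
ls; mkdir -p pics; python3 - <<'E'
from bench import bot
import cv2
print(bot.state())
for n in ("top","side","wrist"):
    p=bot.camera_params(n); print(n,p)
    im=bot.snapshot(n); cv2.imwrite(f"pics/{n}0.png",im[:,:,::-1])
E
```

```text
pics
{'time': 0.0, 'joint_pos': array([-1.2869807 ,  0.46838368, -0.01160433,  1.60366254,  0.00598792,
        1.07140864, -0.05628492]), 'dq': array([-7.80758634e-05, -9.04157523e-04, -5.43453584e-04,  1.20457049e-03,
        1.20414072e-03, -1.30454019e-03, -3.36570341e-04]), 'joint_efforts': array([ 6.60426849e-04, -5.32364845e+01,  2.16885132e-02, -2.51302510e+01,
        1.13073830e-02,  7.60220457e-03, -1.17113103e-05]), 'ee_pos': array([0.208544  , 0.61502295, 0.23031801]), 'tool_rot': array([-5.11131593e-01, -3.09954715e+00,  2.85625151e-03]), 'ft_force': array([ 1.08946758, -0.12106257,  0.4814765 ]), 'ft_torque': array([-0.00442275, -0.0103832 ,  0.03219512]), 'gripper_width': 0.08560065486601236}
top {'vfov': 46.75252954851558, 'cx': 326.2637841939579, 'cy': 188.79320909614577, 'position': array([0.46467158, 0.05477334, 1.27311244]), 'rotation': array([ 0.04916598, -0.03684221, -1.5541815 ])}
side {'vfov': 53.316405112242435, 'cx': 317.2078662760665, 'cy': 201.14412193795732, 'position': array([0.69815685, 0.86404082, 0.71108426]), 'rotation': array([0.14657136, 1.34498115, 2.649302  ])}
wrist {'vfov': 65.70646984690485, 'cx': 317.1086326461155, 'cy': 199.70460019085724, 'position': array([0.13082606, 0.64201498, 0.37320126]), 'rotation': array([-0.28339283, -0.20044474,  1.23277083])}
```

View pics/top0.png

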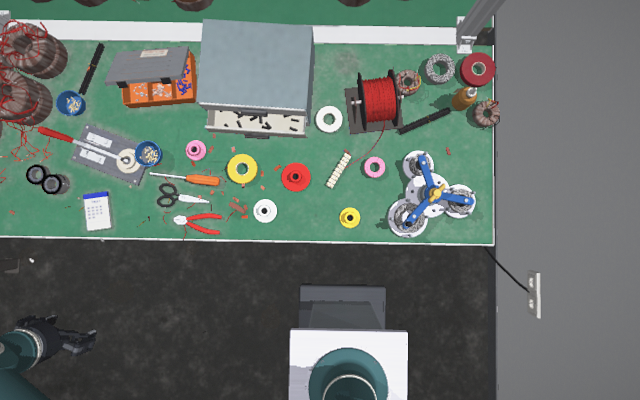

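View pics/side0.png

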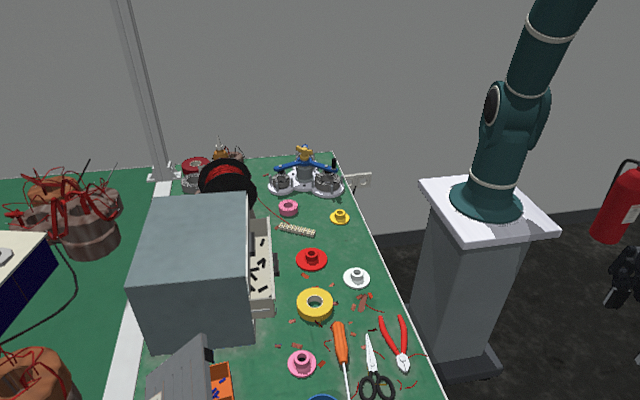

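View pics/wrist0.png

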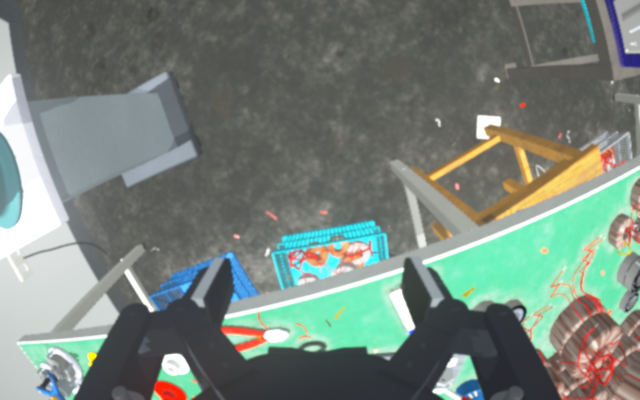

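Top view: the carrier sits near (432,195). The red cap is at (295,177), white at (264,210), yellow at (349,217). Possible mix-ups:
- a yellow tape roll at (241,169)
- a pink cap at (196,150)
- a pink core at (374,167)
- a red spool at (378,98)
- a red ring at (478,69)
- a white ring at (329,119)

Next I'll crop and measure.

```bash
cat > h.py <<'E'
import numpy as np, cv2
from scipy.spatial.transform import Rotation as R
from bench import bot
def cam(n): 
    p=bot.camera_params(n); return dict(f=200/np.tan(np.radians(p['vfov']/2)),c=np.array([p['cx'],p['cy']]),t=p['position'],R=R.from_rotvec(p['rotation']).as_matrix(),fish=(n=='wrist'))
def ray(c,u,v):
    a=(np.array([u,v],float)-c['c'])/c['f']
    if c['fish']:
        r=np.hypot(*a); s=np.sin(r)/r if r>1e-9 else 1; d=np.array([a[0]*s,-a[1]*s,-np.cos(r)])
    else: d=np.array([a[0],-a[1],-1.])
    return c['R']@d
def plane(c,u,v,z):
    d=ray(c,u,v); return c['t']+d*(z-c['t'][2])/d[2]
def proj(c,P):
    q=c['R'].T@(np.array(P,float)-c['t']); x,y,z=q[0],-q[1],-q[2]
    if c['fish']:
        r=np.hypot(x,y); th=np.arctan2(r,z); return c['c']+c['f']*th*np.array([x,y])/max(r,1e-9)
    return c['c']+c['f']*np.array([x,y])/z
def tri(c1,p1,c2,p2):
    A=[];b=[]
    M=np.zeros((3,3));w=np.zeros(3)
    for c,p in((c1,p1),(c2,p2)):
        d=ray(c,*p);d/=np.linalg.norm(d);Q=np.eye(3)-np.outer(d,d);M+=Q;w+=Q@c['t']
    return np.linalg.solve(M,w)
def crop(n,im,x0,y0,x1,y1,s):
    cv2.imwrite('pics/'+n+'.png',cv2.resize(im[y0:y1,x0:x1,::-1],None,fx=s,fy=s,interpolation=cv2.INTER_CUBIC))
def mask(im,lo,hi): return cv2.inRange(cv2.cvtColor(im,cv2.COLOR_RGB2HSV),np.array(lo),np.array(hi))
def blobs(m,amin=30):
    n,l,s,c=cv2.connectedComponentsWithStats(m); return [(c[i].round(1).tolist(),int(s[i,4]),s[i,:4].tolist()) for i in range(1,n) if s[i,4]>=amin]
E
python3 - <<'E'
from h import *
im=cv2.imread('pics/top0.png')[:,:,::-1]
crop('topc',im,370,135,500,245,6)
crop('tope',im,180,130,390,240,3.8)
im2=cv2.imread('pics/side0.png')[:,:,::-1]
crop('sidec',im2,255,135,355,205,8)
for nm,lo,hi in(('red',(0,150,90),(6,255,255)),('yel',(20,130,120),(35,255,255)),('white',(0,0,190),(180,40,255)),('blue',(105,120,80),(120,255,255))):
    print(nm,blobs(mask(im,lo,hi)))
c=cam('top')
for n,p in(('red',(295,177)),('white',(264,210)),('yellow',(349,217)),('tape',(241,169)),('carr',(432,195))): print(n,plane(c,*p,0.006))
E
```

```text
red [([14.0, 30.0], 47, [1, 25, 26, 10]), ([31.3, 35.3], 33, [25, 31, 14, 9]), ([4.3, 43.2], 35, [0, 38, 10, 10]), ([379.6, 99.1], 1239, [363, 76, 33, 51]), ([3.9, 101.1], 48, [0, 96, 12, 14]), ([25.5, 109.9], 60, [8, 102, 30, 13]), ([13.3, 120.4], 58, [0, 118, 25, 7]), ([54.1, 134.0], 221, [38, 127, 35, 16]), ([295.6, 176.6], 623, [281, 163, 30, 28]), ([204.1, 216.2], 135, [187, 213, 35, 7]), ([201.8, 228.5], 142, [186, 222, 34, 12])]
yel [([242.1, 168.6], 540, [227, 154, 31, 30]), ([434.8, 192.9], 94, [429, 184, 16, 18]), ([349.3, 217.4], 307, [339, 208, 21, 20])]
white [([120.8, 29.8], 3011, [16, 20, 187, 22]), ([383.8, 34.6], 2414, [313, 26, 143, 18]), ([468.4, 37.1], 36, [462, 36, 15, 3]), ([464.1, 48.9], 98, [457, 45, 15, 8]), ([153.5, 52.7], 124, [140, 50, 28, 7]), ([251.3, 106.0], 183, [200, 102, 104, 9]), ([328.7, 118.6], 433, [316, 106, 27, 26]), ([257.9, 122.5], 1273, [205, 111, 99, 23]), ([493.0, 157.5], 60, [493, 128, 1, 60]), ([98.7, 139.8], 209, [87, 132, 25, 16]), ([116.5, 157.0], 477, [73, 140, 68, 33]), ([92.2, 156.0], 189, [80, 148, 26, 16]), ([413.8, 154.0], 88, [
[... 584 characters left out ...]
00, [174, 215, 13, 10]), ([408.5, 229.3], 192, [389, 218, 39, 19]), ([343.8, 241.5], 460, [184, 228, 310, 18]), ([94.1, 237.4], 250, [0, 236, 183, 4]), ([538.1, 294.5], 127, [537, 273, 3, 45]), ([356.0, 351.9], 3984, [290, 330, 118, 70]), ([360.7, 380.6], 52, [342, 375, 33, 18])]
blue [([68.7, 102.4], 416, [56, 90, 29, 26]), ([146.7, 152.0], 308, [135, 141, 27, 26]), ([422.8, 189.5], 465, [406, 155, 32, 68]), ([95.0, 194.7], 118, [83, 191, 26, 8]), ([454.4, 198.4], 241, [433, 191, 41, 14])]
red [0.56527368 0.15174486 0.006     ]
white [0.47331363 0.23485365 0.006     ]
yellow [0.45800348 0.00192254 0.006     ]
tape [0.58500937 0.30091023 0.006     ]
carr [ 0.52181094 -0.22424264  0.006     ]
```

View pics/topc.png

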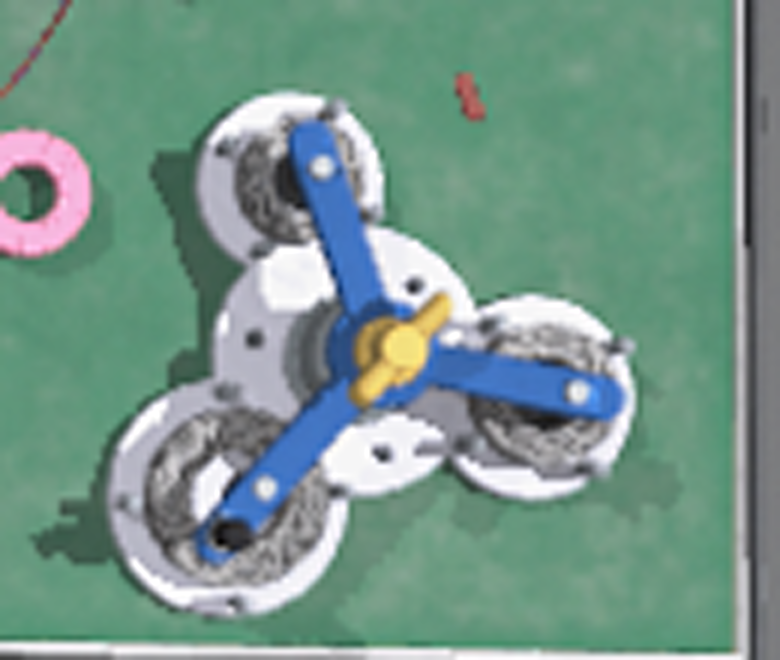

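View pics/tope.png

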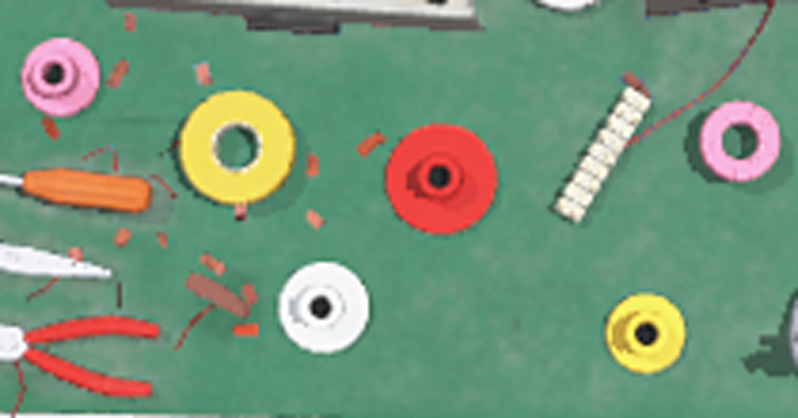

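View pics/sidec.png

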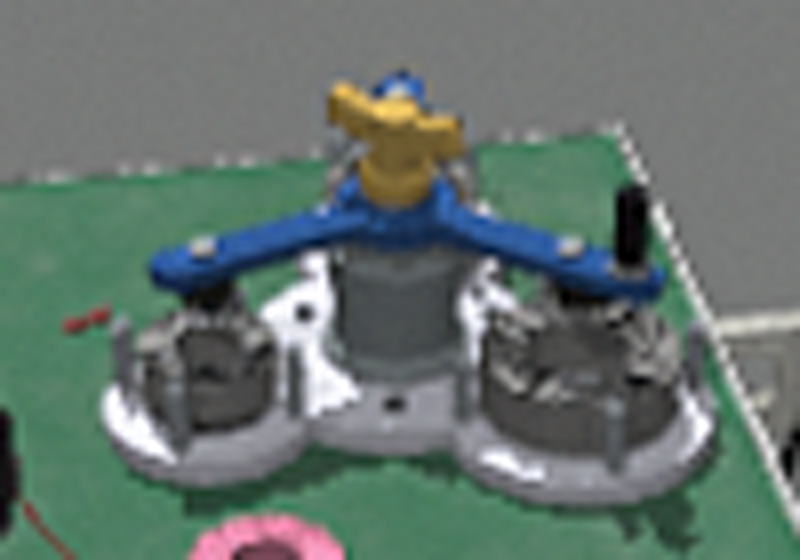

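All three cores are present. The handle arm, over the large station, points lower-left; medium is at the right and small at the top. I'll fit the three bolt heads on the arms to get the axis and yaw, and measure the caps.

```bash
python3 - <<'E'
from h import *
im=cv2.imread('pics/top0.png')[:,:,::-1]; c=cam('top'); s=cam('side')
u=lambda x,y,x0=370,y0=135,k=6:((x+.5)/k+x0-.5,(y+.5)/k+y0-.5)
B={k:plane(c,*u(*p),0.082) for k,p in dict(S=(322,167),L=(266,487),M=(578,392)).items()}
ctr=sum(B.values())/3
print('ctr',ctr)
for k,v in B.items():
    d=v-ctr; print(k,np.hypot(*d[:2])*1e3,np.degrees(np.arctan2(d[1],d[0])))
print('handle top',plane(c,*u(232,532),0.115)[:2]-ctr[:2])
print('nut tri',tri(c,u(402,347),s,u(397,112,255,135,8)))
a=plane(c,*u(443,305),0.12);b=plane(c,*u(362,392),0.12); d=a-b; print('wing',(a+b)/2,np.hypot(*d[:2]),np.degrees(np.arctan2(d[1],d[0])))
# caps: collar top hole in tope crop
v=lambda x,y:((x+.5)/3.8+180-.5,(y+.5)/3.8+130-.5)
for k,p,q in(('red',(441,179),(438,177)),('white',(323,308),(320,307)),('yellow',(646,334),(647,333))):
    print(k,plane(c,*v(*p),0.006),plane(c,*v(*q),0.020))
E
```

```text
ctr [ 0.52457127 -0.21351666  0.082     ]
S 82.85985839694332 20.40446168865742
L 79.6561238614951 139.1236625290672
M 82.87183262987456 -102.14203088915572
handle top [-0.07912122  0.07211352]
nut tri [ 0.52239635 -0.21079837  0.117674  ]
wing [ 0.52268639 -0.21073128  0.12      ] 0.04964156174746635 -42.3451748878827
red [0.56602851 0.14987844 0.006     ] [0.56630917 0.1510029  0.02      ]
white [0.47147065 0.23307813 0.006     ] [0.47207231 0.23326489 0.02      ]
yellow [4.56596489e-01 1.77987110e-04 6.00000000e-03] [4.57407104e-01 8.00782199e-05 2.00000000e-02]
```

```bash
cat > mv.py <<'E'
import sys
from h import *
def go(x,y,z,yaw=None):
    "print tool-frame shift (units of 20mm) and wz (units .08) to reach the target; yaw=angle deg of tool y axis"
    s=bot.state(); M=R.from_rotvec(s['tool_rot']).as_matrix()
    d=M.T@(np.array([x,y,z])-s['ee_pos'])/0.02
    cy=np.degrees(np.arctan2(M[1,1],M[0,1]))
    print('t %.2f pos %s yaw %.1f zaxis %s j7 %.2f F %s Tz %.2f w %.4f'%(s['time'],s['ee_pos'].round(4),cy,M[:,2].round(3),s['joint_pos'][6],s['ft_force'].round(1),s['ft_torque'][2],s['gripper_width']))
    print('shift units',d.round(2))
    if yaw is not None:
        e=(yaw-cy+90)%180-90
        print('wz units',round(-np.radians(e)/0.08,2),'(tool z down)')
    if True:
        t=M.T@np.array([0,0,1.]); w=np.cross(np.array([0,0,1.]),-t)/0.08
        print('tilt fix wx,wy units',w.round(2))
if __name__=='__main__': go(*map(float,sys.argv[1:]))
E
python3 mv.py 0.5235 -0.212 0.2 48
```

```text
t 0.15 pos [0.2086 0.6152 0.2305] yaw 71.3 zaxis [-0.    -0.001 -1.   ] j7 -0.06 F [-0.4 -0.1 -0.3] Tz -0.02 w 0.0855
shift units [-28.19 -34.11   1.58]
wz units 5.08 (tool z down)
tilt fix wx,wy units [-0.02  0.    0.  ]
```

send_rows:
  deltas:
    - [[-1,-0.75,0,0,0,0,1],[-1,-0.75,0,0,0,0,1],[-1,-0.75,0,0,0,0,1],[-1,-0.75,0,0,0,0,1],[-1,-0.75,0,0,0,0,1],[-1,-0.75,0,0,0,0,1],[-1,-0.75,0,0,0,0,1],[-1,-0.75,0,0,0,0,1],[-1,-0.75,0,0,0,0,1],[-1,-0.75,0,0,0,0,1],[-1,-0.75,0,0,0,0,1],[-1,-0.75,0,0,0,0,1]]
  force: 40

```text
time: 1.15
ee_pos: [0.3786, 0.3607, 0.2259]
tool_rot: [-0.489, -3.097, 0.009]
ft_force: [0.6, -0.5, 0.4]
gripper_width: 0.0853
```

```bash
python3 mv.py 0.5235 -0.212 0.2 48
```

```text
t 1.15 pos [0.3786 0.3607 0.2259] yaw 72.0 zaxis [-0.007 -0.005 -1.   ] j7 0.46 F [ 0.6 -0.5  0.4] Tz 0.03 w 0.0853
shift units [-15.73 -25.     1.38]
wz units 5.24 (tool z down)
tilt fix wx,wy units [-0.08 -0.06  0.  ]
```

send_rows:
  deltas:
    - [[-0.65,-1,0,0,0,0,1],[-0.65,-1,0,0,0,0,1],[-0.65,-1,0,0,0,0,1],[-0.65,-1,0,0,0,0,1],[-0.65,-1,0,0,0,0,1],[-0.65,-1,0,0,0,0,1],[-0.65,-1,0,0,0,0,1],[-0.65,-1,0,0,0,0,1],[-0.65,-1,0,0,0,0,1],[-0.65,-1,0,0,0,0,1],[-0.65,-1,0,0,0,0,1],[-0.65,-1,0,0,0,0,1]]

```text
time: 2.15
ee_pos: [0.4549, 0.0687, 0.2256]
tool_rot: [-0.492, -3.096, 0.01]
ft_force: [0.1, -0.2, -0.4]
gripper_width: 0.0854
```

send_rows:
  deltas:
    - [[-0.65,-1,0,0,0,0,1],[-0.65,-1,0,0,0,0,1],[-0.65,-1,0,0,0,0,1],[-0.65,-1,0,0,0,0,1],[-0.65,-1,0,0,0,0,1],[-0.65,-1,0,0,0,0,1],[-0.65,-1,0,0,0,0,1],[0,0,0,0,0,1,1],[0,0,0,0,0,1,1],[0,0,0,0,0,1,1],[0,0,0,0,0,1,1],[0,0,0,0,0,1,1]]

```text
time: 3.15
ee_pos: [0.4975, -0.1094, 0.2252]
tool_rot: [-1.139, -2.921, 0.017]
ft_force: [0.3, -0.1, -0.1]
gripper_width: 0.0851
```

```bash
python3 mv.py 0.5235 -0.212 0.2 48; python3 - <<'E'
from h import *
cv2.imwrite('pics/w1.png',bot.snapshot('wrist')[:,:,::-1])
c=cam('wrist')
print(proj(c,(0.5235,-0.212,0.124)))
E
```

```text
t 3.15 pos [ 0.4975 -0.1094  0.2252] yaw 47.4 zaxis [-0.01  -0.008 -1.   ] j7 1.11 F [ 0.3 -0.1 -0.1] Tz -0.04 w 0.0851
shift units [-4.43 -2.88  1.29]
wz units -0.13 (tool z down)
tilt fix wx,wy units [-0.16 -0.02  0.  ]
[258.45763212 287.22325211]
```

View pics/w1.png

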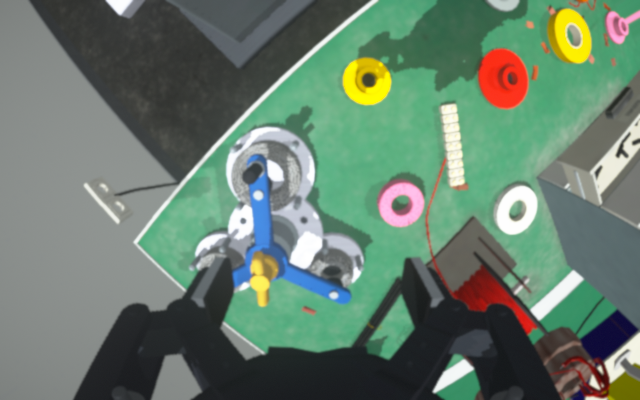

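The wrist view shows the brass wing at about (262,279), with the handle arm pointing up at (258,165). I'll zoom in to refine the axis.

```bash
python3 - <<'E'
from h import *
im=cv2.imread('pics/w1.png')[:,:,::-1]
crop('w1c',im,190,120,370,320,3.5)
m=mask(im,(18,120,100),(35,255,255)); m[:220]=0; m[:,300:]=0
print(blobs(m))
E
```

```text
[([262.3, 276.1], 886, [251, 253, 27, 53])]
```

View pics/w1c.png

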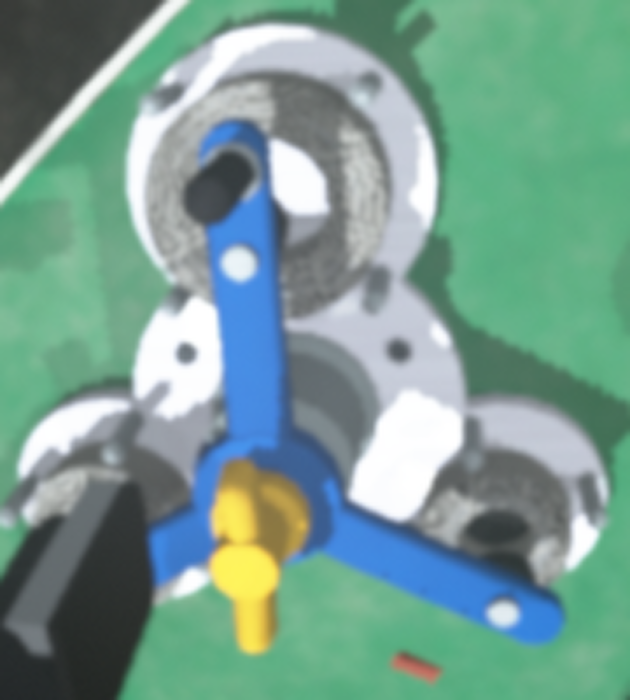

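```bash
python3 - <<'E'
from h import *
c=cam('wrist')
u=lambda x,y:((x+.5)/3.5+190-.5,(y+.5)/3.5+120-.5)
print('dome',plane(c,*u(246,572),0.126))
a=plane(c,*u(237,470),0.122);b=plane(c,*u(254,645),0.122);d=a-b
print((a+b)/2,np.hypot(*d[:2]),np.degrees(np.arctan2(d[1],d[0])))
h=plane(c,*u(210,200),0.115);print('handle',h,h-plane(c,*u(246,572),0.126))
t=cam('top');print('dome tri',tri(c,u(246,572),t,((402.5)/6+369.5,(347.5)/6+134.5)))
L=plane(c,*u(239,263),0.082);S=plane(c,*u(503,612),0.082)
print(L,S, np.hypot(*(L-S)[:2]),np.degrees(np.arctan2(*(L-S)[[1,0]])))
E
```

```text
dome [ 0.52047019 -0.20596115  0.126     ]
[ 0.51949629 -0.20615814  0.122     ] 0.0578627206675982 136.8533374453319
handle [ 0.44423381 -0.14077248  0.115     ] [-0.07623638  0.06518866 -0.011     ]
dome tri [ 0.52331252 -0.21107031  0.11784939]
[ 0.46333177 -0.1594597   0.082     ] [ 0.60137005 -0.18299842  0.082     ] 0.14003085209354518 170.3228279310924
```

send_rows:
  deltas:
    - [[-0.9,-0.58,0,0,0,0,1],[-0.9,-0.58,0,0,0,0,1],[-0.9,-0.58,0,0,0,0,1],[-0.9,-0.58,0,0,0,0,1],[-0.9,-0.58,0,0,0,0,1],[0,0,0,-0.16,0,0,1],[0,0,0.9,0,0,0,1],[0,0,0.9,0,0,0,1],[0,0,0,0,0,0,1]]

```text
time: 3.95
ee_pos: [0.5256, -0.2148, 0.1878]
tool_rot: [-1.115, -2.934, -0.005]
ft_force: [0.3, 0.7, -0.9]
gripper_width: 0.0855
```

```bash
python3 mv.py 0.5235 -0.2115 0.1 48; python3 - <<'E'
from h import *
cv2.imwrite('pics/w2.png',bot.snapshot('wrist')[:,:,::-1])
crop('s2',bot.snapshot('side'),230,50,390,210,4)
E
```

```text
t 3.95 pos [ 0.5256 -0.2148  0.1878] yaw 48.4 zaxis [-0.001  0.004 -1.   ] j7 1.39 F [ 0.3  0.7 -0.9] Tz -0.01 w 0.0855
shift units [0.17 0.04 4.39]
wz units 0.08 (tool z down)
tilt fix wx,wy units [ 0.03 -0.04  0.  ]
```

View pics/w2.png

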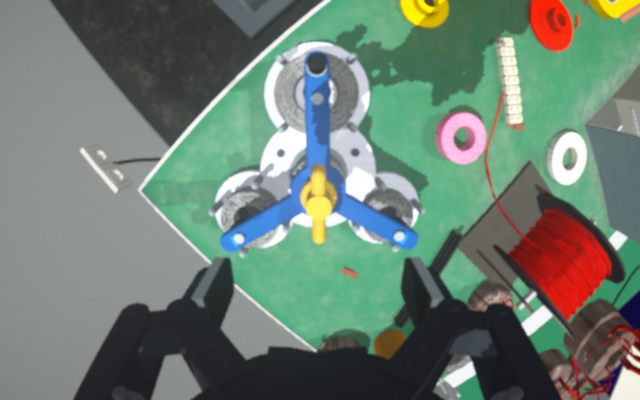

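View pics/s2.png

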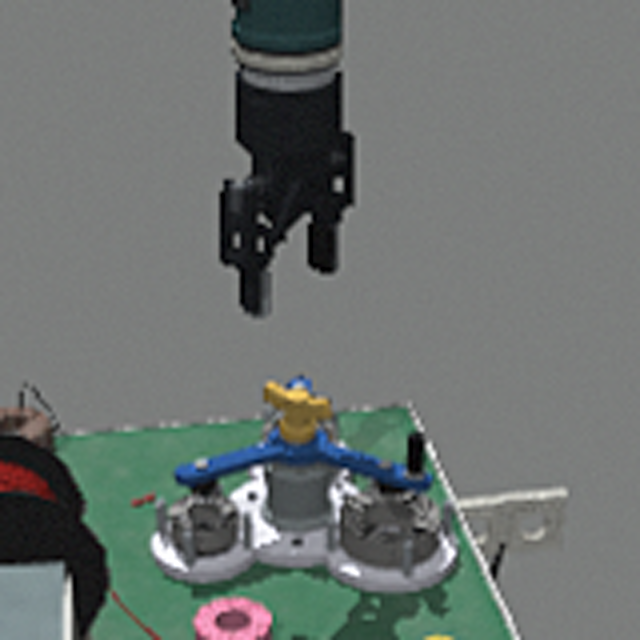

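Aligned: the wing runs straight down the wrist image at column 318, between the fingers. Descending and gripping.

send_rows:
  deltas:
    - [[0.17,0.04,0.9,0,0,0.08,1],[0,0,0.9,0,0,0,1],[0,0,0.9,0,0,0,0],[0,0,0.8,0,0,0,-0.4],[0,0,0.7,0,0,0,-0.5],[0,0,0.2,0,0,0,-0.6],[0,0,0,0,0,0,-1],[0,0,0,0,0,0,-1],[0,0,0,0,0,0,-1],[0,0,0,0,0,0,-1],[0,0,0,0,0,0,-1],[0,0,0,0,0,0,-1]]
  force: 60

```text
time: 5.05
ee_pos: [0.5282, -0.2149, 0.1115]
tool_rot: [1.11, 2.926, 0.003]
ft_force: [-1.8, -1.5, -4.1]
gripper_width: 0.0094
```

```bash
python3 mv.py 0.5235 -0.2115 0.1 48
```

```text
t 5.05 pos [ 0.5282 -0.2149  0.1115] yaw 48.5 zaxis [ 0.013 -0.003 -1.   ] j7 1.45 F [-1.8 -1.5 -4.1] Tz 0.01 w 0.0094
shift units [ 0.29 -0.03  0.57]
wz units 0.1 (tool z down)
tilt fix wx,wy units [ 0.08  0.14 -0.  ]
```

send_rows:
  deltas:
    - [[0,0,0,0,0,0,-0.3],[0,0,0,0,0,0,-0.3],[0.25,0,0.5,0.1,0.14,0.1,-0.3],[0,0,0,0,0,0,-0.3],[0,0,0.1,0,0,0,-0.3]]

```text
time: 5.47
ee_pos: [0.5285, -0.2107, 0.1017]
tool_rot: [1.121, 2.928, 0.001]
ft_force: [0.6, -0.6, 1.0]
gripper_width: 0.0299
```

```bash
python3 mv.py 0.5235 -0.2115 0.1 48
```

```text
t 5.47 pos [ 0.5285 -0.2107  0.1017] yaw 48.1 zaxis [ 0.006 -0.002 -1.   ] j7 1.44 F [ 0.6 -0.6  1. ] Tz 0.04 w 0.0299
shift units [ 0.16 -0.2   0.09]
wz units 0.02 (tool z down)
tilt fix wx,wy units [ 0.03  0.07 -0.  ]
```

send_rows:
  deltas:
    - [[0.16,-0.18,0.05,0,0,0,-0.3],[0,0,0,0,0,0,-1],[0,0,0,0,0,0,-1],[0,0,0,0,0,0,-1],[0,0,0,0,0,0,-1],[0,0,0,0,0,0,-1],[0,0,0,0,0,0,-1]]

```text
time: 6.05
ee_pos: [0.5231, -0.211, 0.1001]
tool_rot: [1.12, 2.929, 0.0]
ft_force: [-0.3, 0.6, -0.3]
gripper_width: 0.0102
```

```bash
python3 mv.py 0.5235 -0.2115 0.1 48;  python3 - <<'E'
from h import *
crop('s3',bot.snapshot('side'),250,90,370,210,5)
E
```

```text
t 6.05 pos [ 0.5231 -0.211   0.1001] yaw 48.1 zaxis [ 0.005 -0.002 -1.   ] j7 1.45 F [-0.3  0.6 -0.3] Tz 0.00 w 0.0102
shift units [-0.03 -0.    0.  ]
wz units 0.03 (tool z down)
tilt fix wx,wy units [ 0.03  0.06 -0.  ]
```

View pics/s3.png

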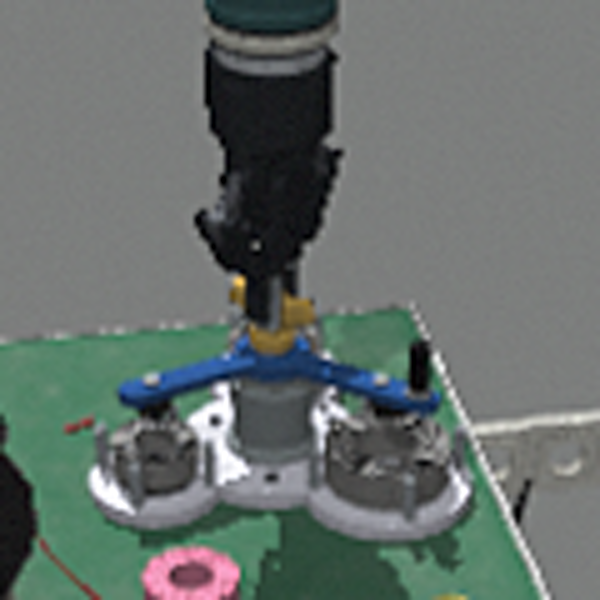

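Gripped. Next I'll feel which way it gives, starting with a small counter-clockwise turn (negative wz).

send_rows:
  deltas:
    - [[0,0,0,0,0,-0.5,-1],[0,0,0,0,0,-0.5,-1],[0,0,0,0,0,-0.5,-1]]

```text
time: 6.35
ee_pos: [0.5232, -0.2109, 0.1002]
tool_rot: [0.941, 2.992, 0.001]
ft_force: [0.8, 1.9, 0.5]
gripper_width: 0.01
```

```bash
python3 mv.py 0.5231 -0.211 0.1 48
```

```text
t 6.35 pos [ 0.5232 -0.2109  0.1002] yaw 55.1 zaxis [ 0.005 -0.001 -1.   ] j7 1.55 F [0.8 1.9 0.5] Tz -0.76 w 0.0100
shift units [ 0.   -0.01  0.01]
wz units 1.54 (tool z down)
tilt fix wx,wy units [ 0.02  0.06 -0.  ]
```

Resistance is 0.76 N·m that way, well above 0.1, so it looks jammed. Trying the other way.

send_rows:
  deltas:
    - [[0,0,0,0,0,0.75,-1],[0,0,0,0,0,0.75,-1],[0,0,0,0,0,0.75,-1],[0,0,0,0,0,0.75,-1]]

```text
time: 6.68
ee_pos: [0.5231, -0.2111, 0.1004]
tool_rot: [1.306, 2.852, 0.003]
ft_force: [-0.5, 0.9, 3.0]
gripper_width: 0.01
```

```bash
python3 mv.py 0.5231 -0.211 0.1 48
```

```text
t 6.68 pos [ 0.5231 -0.2111  0.1004] yaw 40.8 zaxis [ 0.005 -0.    -1.   ] j7 1.34 F [-0.5  0.9  3. ] Tz 0.10 w 0.0100
shift units [0.   0.   0.02]
wz units -1.57 (tool z down)
tilt fix wx,wy units [ 0.05  0.05 -0.  ]
```

It gives clockwise at 0.10 N·m, so the thread is left-handed. Unscrewing by wz+, rising about 0.26 mm per row.

send_rows:
  deltas:
    - [[0,0,-0.013,0,0,1,-1],[0,0,-0.013,0,0,1,-1],[0,0,-0.013,0,0,1,-1],[0,0,-0.013,0,0,1,-1],[0,0,-0.013,0,0,1,-1],[0,0,-0.013,0,0,1,-1],[0,0,-0.013,0,0,1,-1],[0,0,-0.013,0,0,1,-1],[0,0,-0.013,0,0,1,-1],[0,0,-0.013,0,0,1,-1],[0,0,-0.013,0,0,1,-1],[0,0,-0.013,0,0,1,-1]]

```text
time: 7.68
ee_pos: [0.5225, -0.2113, 0.1038]
tool_rot: [2.52, 1.871, 0.004]
ft_force: [0.2, -0.7, -1.0]
gripper_width: 0.0099
```

```bash
python3 mv.py 0.5231 -0.211 0.103 48
```

```text
t 7.68 pos [ 0.5225 -0.2113  0.1038] yaw -16.8 zaxis [ 0.004 -0.001 -1.   ] j7 0.51 F [ 0.2 -0.7 -1. ] Tz 0.07 w 0.0099
shift units [0.02 0.03 0.04]
wz units -14.14 (tool z down)
tilt fix wx,wy units [ 0.05 -0.    0.  ]
```

send_rows:
  deltas:
    - [[0,0,-0.013,0,0,1,-1],[0,0,-0.013,0,0,1,-1],[0,0,-0.013,0,0,1,-1],[0,0,-0.013,0,0,1,-1],[0,0,-0.013,0,0,1,-1],[0,0,-0.013,0,0,1,-1],[0,0,-0.013,0,0,1,-1],[0,0,-0.013,0,0,1,-1],[0,0,-0.013,0,0,1,-1],[0,0,-0.013,0,0,1,-1],[0,0,-0.013,0,0,1,-1],[0,0,-0.013,0,0,1,-1]]

```text
time: 8.68
ee_pos: [0.522, -0.211, 0.1072]
tool_rot: [3.111, 0.426, 0.003]
ft_force: [0.3, 0.1, -0.5]
gripper_width: 0.0101
```

send_rows:
  deltas:
    - [[0,0,-0.013,0,0,1,-1],[0,0,-0.013,0,0,1,-1],[0,0,-0.013,0,0,1,-1],[0,0,-0.013,0,0,1,-1],[0,0,-0.013,0,0,1,-1],[0,0,-0.013,0,0,1,-1],[0,0,-0.013,0,0,1,-1],[0,0,-0.013,0,0,1,-1],[0,0,-0.013,0,0,1,-1],[0,0,-0.013,0,0,1,-1],[0,0,-0.013,0,0,1,-1],[0,0,-0.013,0,0,1,-1]]

```text
time: 9.68
ee_pos: [0.522, -0.2103, 0.1105]
tool_rot: [2.932, -1.122, 0.001]
ft_force: [-1.0, -0.5, 0.0]
gripper_width: 0.01
```

```bash
python3 mv.py 0.5231 -0.211 0.111 22
```

```text
t 9.68 pos [ 0.522  -0.2103  0.1105] yaw -131.9 zaxis [-0.    -0.002 -1.   ] j7 -1.17 F [-1.  -0.5  0. ] Tz 0.03 w 0.0100
shift units [ 0.06 -0.01 -0.02]
wz units 5.7 (tool z down)
tilt fix wx,wy units [ 0.02 -0.01  0.  ]
```

send_rows:
  deltas:
    - [[0,0,-0.013,0,0,1,-1],[0,0,-0.013,0,0,1,-1],[0,0,-0.013,0,0,1,-1],[0,0,-0.013,0,0,1,-1],[0,0,-0.013,0,0,1,-1],[0,0,0,0,0,0.3,-1]]

```text
time: 10.18
ee_pos: [0.5222, -0.2101, 0.1119]
tool_rot: [2.612, -1.74, -0.0]
ft_force: [-1.3, 0.2, 0.7]
gripper_width: 0.01
```

```bash
python3 mv.py 0.5231 -0.211 0.112 22
```

```text
t 10.18 pos [ 0.5222 -0.2101  0.1119] yaw -157.3 zaxis [-0.002 -0.002 -1.   ] j7 -1.56 F [-1.3  0.2  0.7] Tz 0.07 w 0.0100
shift units [ 0.06 -0.02 -0.  ]
wz units 0.14 (tool z down)
tilt fix wx,wy units [ 0.03 -0.02  0.  ]
```

send_rows:
  deltas:
    - [[0,0,0,0,0,0.5,-1],[0,0,0,0,0,0,0],[0,0,0,0,0,0,0],[0,0,0,0,0,0,0],[0,0,-1,0,0,0,0],[0,0,-1,0,0,0,0],[0,0,-1,0,0,0,0],[0,0,0,0,0,-1,0],[0,0,0,0,0,-1,0],[0,0,0,0,0,-1,0.2],[0,0,0,0,0,-1,0.2],[0,0,0,0,0,-1,0.2]]

```text
time: 11.18
ee_pos: [0.523, -0.2093, 0.1742]
tool_rot: [2.901, -1.201, -0.002]
ft_force: [0.8, 0.0, 0.2]
gripper_width: 0.0509
```

```bash
python3 mv.py 0.445 -0.1415 0.100 48.5; python3 - <<'E'
from h import *
cv2.imwrite('pics/w4.png',bot.snapshot('wrist')[:,:,::-1])
c=cam('wrist'); print(proj(c,(0.445,-0.1415,0.127)))
E
```

```text
t 11.18 pos [ 0.523  -0.2093  0.1742] yaw -135.0 zaxis [-0.002 -0.001 -1.   ] j7 -1.28 F [0.8 0.  0.2] Tz -0.01 w 0.0509
shift units [-5.16  0.35  3.71]
wz units -0.76 (tool z down)
tilt fix wx,wy units [ 0.03  0.   -0.  ]
[325.44133602 338.18893278]
```

View pics/w4.png

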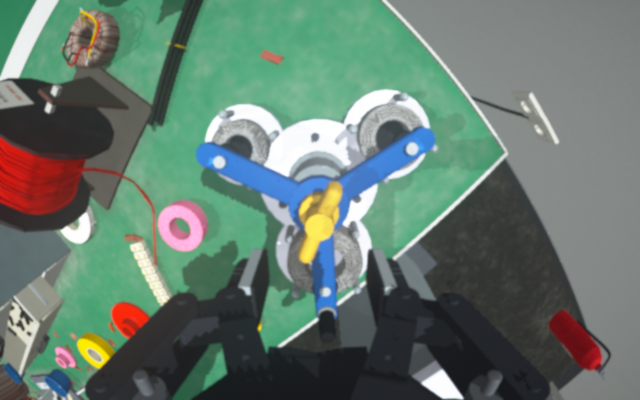

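send_rows:
  deltas:
    - [[-0.9,0.06,0,0,0,0,0.2],[-0.9,0.06,0,0,0,0,0.2],[-0.9,0.06,0,0,0,0,0.2],[-0.9,0.06,0,0,0,0,0.2],[-0.9,0.06,0,0,0,0,0.2],[-0.9,0.06,0,0,0,0,0.2],[0,0,0,0,0,-0.76,0.2],[0,0,0,0,0,0,0.2]]

```text
time: 11.9
ee_pos: [0.4375, -0.1357, 0.1741]
tool_rot: [-2.933, 1.117, -0.001]
ft_force: [0.5, 0.3, 0.6]
gripper_width: 0.0512
```

```bash
python3 mv.py 0.445 -0.1415 0.100 48.5; python3 - <<'E'
from h import *
cv2.imwrite('pics/w5.png',bot.snapshot('wrist')[:,:,::-1])
im=bot.snapshot('top');crop('t5',im,370,105,500,245,4.5)
E
```

```text
t 11.90 pos [ 0.4375 -0.1357  0.1741] yaw -131.7 zaxis [ 0.002  0.003 -1.   ] j7 -1.27 F [0.5 0.3 0.6] Tz -0.05 w 0.0512
shift units [ 0.47 -0.02  3.7 ]
wz units -0.05 (tool z down)
tilt fix wx,wy units [-0.04  0.01  0.  ]
```

View pics/w5.png

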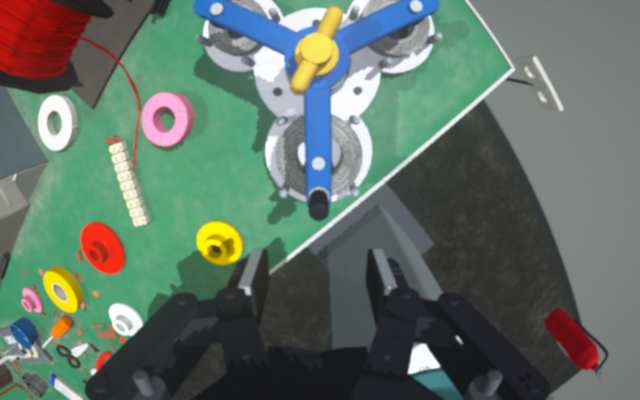

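View pics/t5.png

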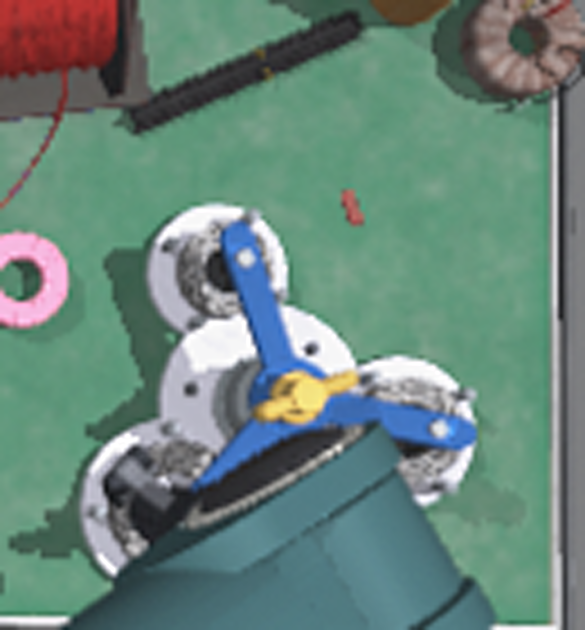

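send_rows:
  deltas:
    - [[0.45,0,0,0,0,0,0.2],[0,0,0.9,0,0,0,0.2],[0,0,0.9,0,0,0,0.2],[0,0,0.9,0,0,0,0.2],[0,0,0.4,0,0,0,0.2],[0,0,0,0,0,0,0.2]]

```text
time: 12.5
ee_pos: [0.4489, -0.1455, 0.1109]
tool_rot: [-2.926, 1.138, -0.01]
ft_force: [-0.7, -0.6, -0.2]
gripper_width: 0.0512
```

```bash
python3 mv.py 0.445 -0.1415 0.100 48.5; python3 - <<'E'
from h import *
cv2.imwrite('pics/w6.png',bot.snapshot('wrist')[150:,:,::-1])
E
```

```text
t 12.50 pos [ 0.4489 -0.1455  0.1109] yaw -132.5 zaxis [ 0.006 -0.    -1.   ] j7 -1.20 F [-0.7 -0.6 -0.2] Tz -0.03 w 0.0512
shift units [-0.28 -0.01  0.54]
wz units -0.22 (tool z down)
tilt fix wx,wy units [-0.05 -0.06  0.  ]
```

View pics/w6.png

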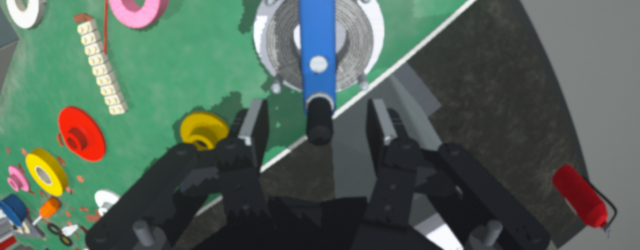

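The handle is centred between the fingers at (319,120 in the crop). Going down the last bit and gripping it.

send_rows:
  deltas:
    - [[-0.28,0,0.5,0,0,0,0.2],[0,0,0,0,0,0,-1],[0,0,0,0,0,0,-1],[0,0,0,0,0,0,-1],[0,0,0,0,0,0,-1],[0,0,0,0,0,0,-1],[0,0,0,0,0,0,-1],[0,0,0,0,0,0,-1]]
  force: 40

```text
time: 13.22
ee_pos: [0.446, -0.1428, 0.1032]
tool_rot: [-2.926, 1.14, -0.017]
ft_force: [-0.2, -1.3, -2.1]
gripper_width: 0.0125
```

```bash
python3 mv.py 0.445 -0.1415 0.100 48.5
```

```text
t 13.22 pos [ 0.446  -0.1428  0.1032] yaw -132.6 zaxis [ 0.011 -0.003 -1.   ] j7 -1.19 F [-0.2 -1.3 -2.1] Tz 0.01 w 0.0125
shift units [-0.08 -0.01  0.16]
wz units -0.24 (tool z down)
tilt fix wx,wy units [-0.06 -0.12  0.  ]
```

send_rows:
  deltas:
    - [[0.02,0.42,0,0,0,-1,-1],[0.02,0.42,0,0,0,-1,-1],[0.02,0.42,0,0,0,-1,-1],[0.02,0.42,0,0,0,-1,-1],[0.02,0.42,0,0,0,-1,-1],[0.02,0.42,0,0,0,-1,-1]]

```text
time: 13.72
ee_pos: [0.423, -0.1869, 0.103]
tool_rot: [3.116, -0.375, 0.018]
ft_force: [1.2, -0.0, -1.9]
gripper_width: 0.0127
```

```bash
cat > clamp.py <<'E'
from h import *
s=bot.state(); d=s['ee_pos'][:2]-np.array([0.5225,-0.2108]); M=R.from_rotvec(s['tool_rot']).as_matrix()
print('clamp angle %.3f rad (abs %.1f) r %.4f'%((np.arctan2(d[1],d[0])-np.radians(138.2)+np.pi)%(2*np.pi)-np.pi,np.degrees(np.arctan2(d[1],d[0])),np.hypot(*d)),s['ee_pos'],s['ft_force'].round(1),s['gripper_width'],'yaw',np.degrees(np.arctan2(M[1,1],M[0,1])))
E
python3 clamp.py
```

```text
clamp angle 0.494 rad (abs 166.5) r 0.1023 [ 0.42299787 -0.18694141  0.10300083] [ 1.2 -0.  -1.9] 0.012738871033088621 yaw -103.73881930064253
```

send_rows:
  deltas:
    - [[0.01,0.42,0,0,0,-1,-1],[0.01,0.42,0,0,0,-1,-1],[0.01,0.42,0,0,0,-1,-1],[0.01,0.42,0,0,0,-1,-1],[0.01,0.42,0,0,0,-1,-1],[0.01,0.42,0,0,0,-1,-1],[0.01,0.25,0,0,0,-0.6,-1],[0,0,0,0,0,0,-1]]

```text
time: 14.38
ee_pos: [0.426, -0.2441, 0.1039]
tool_rot: [3.098, 0.492, 0.026]
ft_force: [1.9, -0.6, -3.2]
gripper_width: 0.0126
```

```bash
python3 clamp.py
```

```text
clamp angle 1.062 rad (abs -161.0) r 0.1021 [ 0.42602535 -0.24407008  0.10387333] [ 1.9 -0.6 -3.2] 0.01263470137155994 yaw -71.97076180588353
```

Swung to about 1.06 rad. Release, rise, and head for the yellow cap first since it's nearest.

send_rows:
  deltas:
    - [[0,0,0,0,0,0,0],[0,0,0,0,0,0,0],[0,0,0,0,0,0,0.2],[0,0,-1,0,0,0,0.5],[0,0,-1,0,0,0,1],[0,0,-1,0,0,0,1],[0,0,-1,0,0,0,1]]

```text
time: 14.97
ee_pos: [0.4219, -0.2415, 0.1835]
tool_rot: [3.103, 0.481, 0.012]
ft_force: [-0.1, 0.1, 0.3]
gripper_width: 0.0853
```

```bash
python3 mv.py 0.4575 0.0005 0.15 90; python3 - <<'E'
from h import *
im=bot.snapshot('top');crop('t7',im,180,105,500,245,2.5)
cv2.imwrite('pics/w7.png',bot.snapshot('wrist')[:,:,::-1])
E
```

```text
t 14.97 pos [ 0.4219 -0.2415  0.1835] yaw -72.4 zaxis [ 0.008  0.    -1.   ] j7 -0.28 F [-0.1  0.1  0.3] Tz -0.02 w 0.0853
shift units [  5.35 -11.     1.69]
wz units 3.84 (tool z down)
tilt fix wx,wy units [ 0.03 -0.1   0.  ]
```

View pics/t7.png

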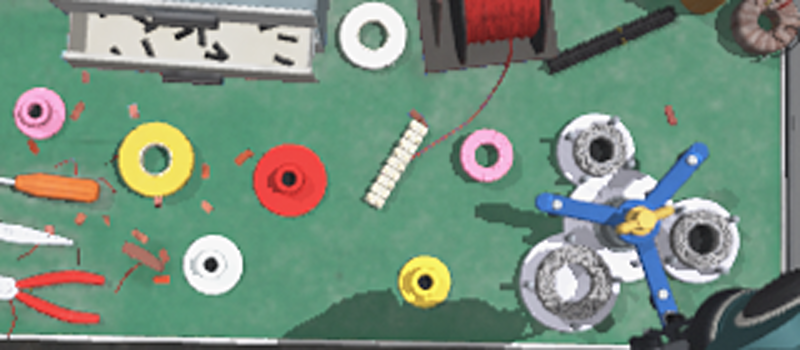

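View pics/w7.png

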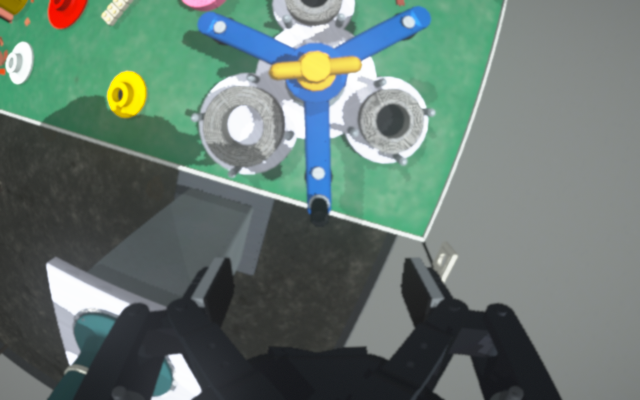

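The clamp is aside and the three cores sit in their stations. I'll measure the core centres and compare them with the predicted seats.

```bash
python3 - <<'E'
from h import *
im=bot.snapshot('top'); cv2.imwrite('pics/t8.png',im[:,:,::-1]); crop('t8c',im,380,140,490,245,6.5)
c=cam('top');w=cam('wrist');iw=cv2.imread('pics/w7.png')[:,:,::-1]
crop('w7c',iw,180,0,450,190,2.9)
for k,a in (('L',138.2),('S',18.2),('M',-101.8)):
    P=np.array([0.5225+.084*np.cos(np.radians(a)),-.2108+.084*np.sin(np.radians(a)),0.038]); print(k,P,(proj(c,P)-[379.5,139.5])*6.5,(proj(w,P)-[179.5,-.5])*2.9)
E
```

```text
L [ 0.45988002 -0.15481127  0.038     ] [188.0235919  505.92546404] [178.18951775 362.9693355 ]
S [ 0.60229765 -0.18456387  0.038     ] [262.6547114  160.74356763] [397.98645807 -20.39331034]
M [ 0.50532233 -0.29302486  0.038     ] [526.45754474 400.40180296] [624.17055745 359.13499267]
```

View pics/t8c.png

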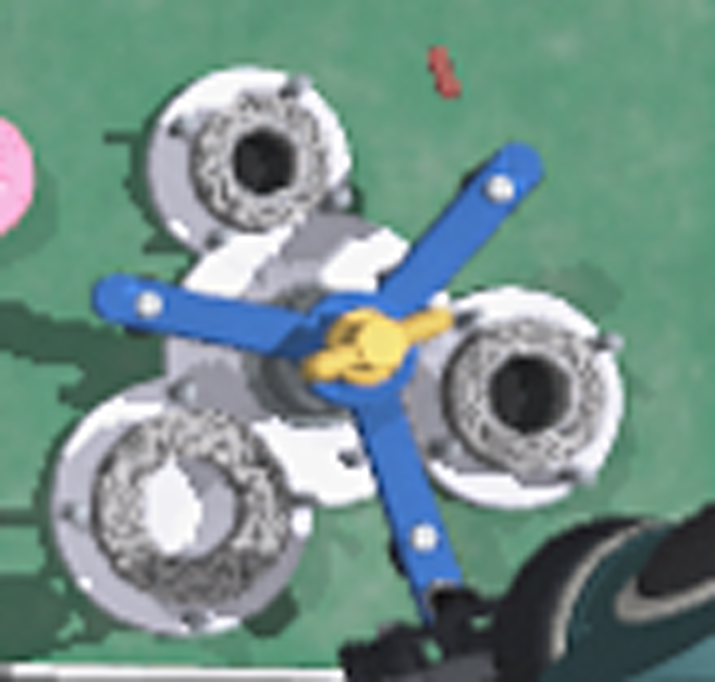

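View pics/w7c.png

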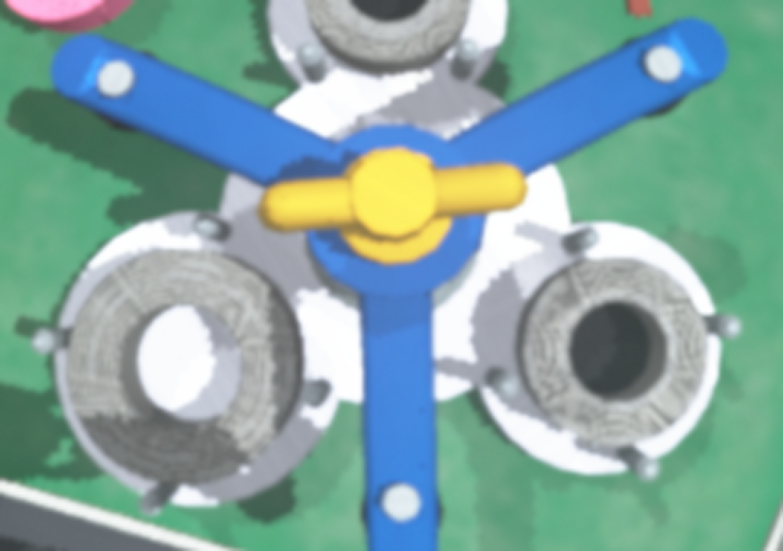

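Predicted seats agree with the rings to within about 1 mm. Going to the yellow cap, keeping the yaw because -72° also suits the small station.

send_rows:
  deltas:
    - [[0.49,-1,0,0,0,0,1],[0.49,-1,0,0,0,0,1],[0.49,-1,0,0,0,0,1],[0.49,-1,0,0,0,0,1],[0.49,-1,0,0,0,0,1],[0.49,-1,0,0,0,0,1],[0.49,-1,0,0,0,0,1],[0.49,-1,0,0,0,0,1],[0.49,-1,0.3,0,0,0,1],[0.49,-1,0.5,0,0,0,1],[0.3,-0.6,0.5,0,0,0,1],[0,0,0,0,0,0,1]]

```text
time: 16.12
ee_pos: [0.4533, 0.0059, 0.1475]
tool_rot: [3.104, 0.474, -0.001]
ft_force: [-0.4, 0.4, -0.1]
gripper_width: 0.0851
```

```bash
python3 mv.py 0.4575 0.0005 0.12 108; python3 - <<'E'
from h import *
cv2.imwrite('pics/w8.png',bot.snapshot('wrist')[:,:,::-1])
c=cam('wrist'); print(proj(c,(0.4575,0.0005,0.024)))
E
```

```text
t 16.12 pos [0.4533 0.0059 0.1475] yaw -72.6 zaxis [-0.001 -0.001 -1.   ] j7 -0.74 F [-0.4  0.4 -0.1] Tz -0.01 w 0.0851
shift units [0.12 0.32 1.38]
wz units -0.14 (tool z down)
tilt fix wx,wy units [ 0.02  0.01 -0.  ]
[322.61709619 188.55557053]
```

View pics/w8.png

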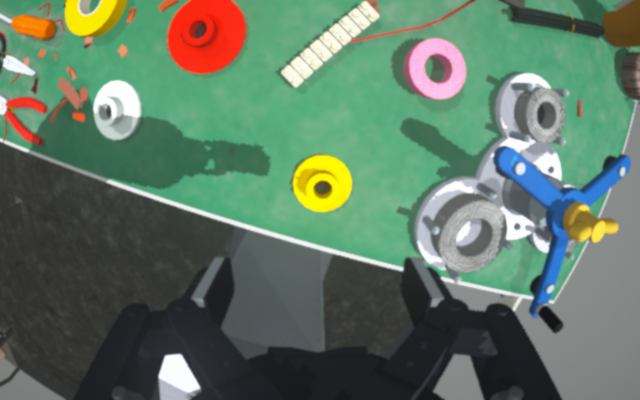

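Yellow cap confirmed, with its collar hole at (322,187) matching the prediction. Descending.

send_rows:
  deltas:
    - [[0.12,0.32,0.9,0,0,0,1],[0,0,1,0,0,0,1],[0,0,1,0,0,0,1],[0,0,1,0,0,0,1],[0,0,1,0,0,0,1],[0,0,0,0,0,0,1]]

```text
time: 16.67
ee_pos: [0.4578, -0.0074, 0.0475]
tool_rot: [3.102, 0.462, 0.002]
ft_force: [-0.5, -0.3, 0.3]
gripper_width: 0.0853
```

```bash
python3 mv.py 0.4575 0.0005 0.010 108; python3 - <<'E'
from h import *
cv2.imwrite('pics/w9.png',bot.snapshot('wrist')[150:,:,::-1])
c=cam('wrist'); print(proj(c,(0.4575,0.0005,0.024)))
E
```

```text
t 16.67 pos [ 0.4578 -0.0074  0.0475] yaw -73.0 zaxis [ 0.002 -0.005 -1.   ] j7 -0.54 F [-0.5 -0.3  0.3] Tz -0.02 w 0.0853
shift units [ 0.1  -0.39  1.87]
wz units -0.23 (tool z down)
tilt fix wx,wy units [ 0.07 -0.01  0.  ]
[303.20707934 238.42094423]
```

View pics/w9.png

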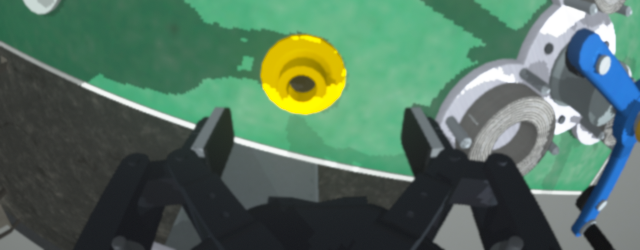

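send_rows:
  deltas:
    - [[0.1,-0.39,0.3,0.07,0,0,1],[0,0,0.9,0,0,0,1],[0,0,0.6,0,0,0,1],[0,0,0.2,0,0,0,1],[0,0,0,0,0,0,1]]

```text
time: 17.13
ee_pos: [0.4622, -0.0004, 0.0118]
tool_rot: [-3.108, -0.456, -0.017]
ft_force: [-0.3, 0.1, 0.9]
gripper_width: 0.0854
```

```bash
python3 mv.py 0.4575 0.0005 0.010 108; python3 - <<'E'
from h import *
im=bot.snapshot('side');crop('s9',im,290,170,390,250,7)
E
```

```text
t 17.13 pos [ 4.622e-01 -4.000e-04  1.180e-02] yaw -73.3 zaxis [ 0.011  0.002 -1.   ] j7 -0.47 F [-0.3  0.1  0.9] Tz 0.03 w 0.0854
shift units [-0.21 -0.11  0.09]
wz units -0.28 (tool z down)
tilt fix wx,wy units [ 0.02 -0.13  0.  ]
```

View pics/s9.png

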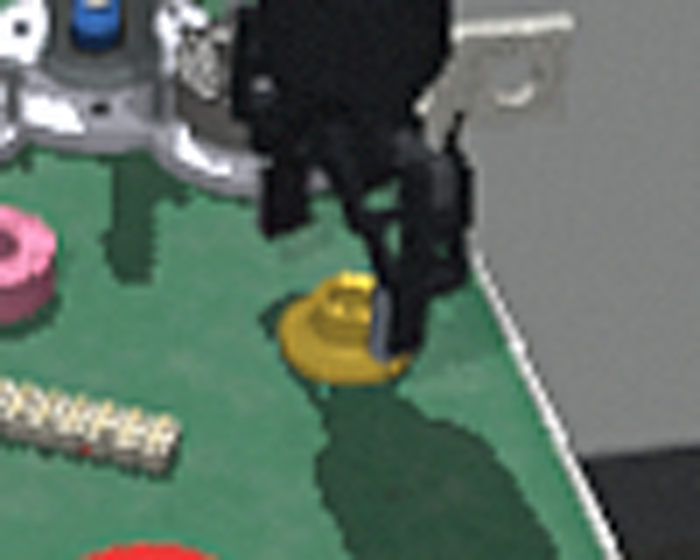

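send_rows:
  deltas:
    - [[-0.2,-0.1,0.07,0,-0.13,0,1],[0,0,0,0,0,0,-1],[0,0,0,0,0,0,-1],[0,0,0,0,0,0,-1],[0,0,0,0,0,0,-1],[0,0,0,0,0,0,-1],[0,0,0,0,0,0,-1],[0,0,0,0,0,0,-1]]
  force: 50

```text
time: 17.85
ee_pos: [0.4596, 0.0013, 0.0141]
tool_rot: [3.108, 0.457, 0.009]
ft_force: [0.8, -0.1, -2.0]
gripper_width: 0.028
```

```bash
python3 mv.py 0.6023 -0.1846 0.17 108
```

```text
t 17.85 pos [0.4596 0.0013 0.0141] yaw -73.3 zaxis [ 0.005  0.    -1.   ] j7 -0.48 F [ 0.8 -0.1 -2. ] Tz 0.01 w 0.0280
shift units [ 4.19 10.97 -7.76]
wz units -0.27 (tool z down)
tilt fix wx,wy units [ 0.02 -0.07  0.  ]
```

send_rows:
  deltas:
    - [[0,0,-0.5,0,0,0,-1],[0,0,-1,0,0,0,-1],[0,0,-1,0,0,0,-1],[0,0,-1,0,0,0,-1],[0,0,-1,0,0,0,-1],[0,0,-1,0,0,0,-1],[0,0,-1,0,0,0,-1],[0,0,-1,0,0,0,-1],[0,0,0,0,0,0,-1]]

```text
time: 18.6
ee_pos: [0.4561, -0.0001, 0.1682]
tool_rot: [3.108, 0.452, -0.004]
ft_force: [0.2, -0.4, -1.4]
gripper_width: 0.0274
```

```bash
python3 mv.py 0.6023 -0.1846 0.17 108;python3 - <<'E'
from h import *
s=bot.state(); im=bot.snapshot('wrist'); crop('w10',im,220,200,420,400,3)
crop('s10',bot.snapshot('side'),280,100,400,200,6)
M=R.from_rotvec(s['tool_rot']).as_matrix(); c=cam('wrist')
for dx in(-.005,0,.005):
  P=s['ee_pos']+M@np.array([dx,0,-0.010]); print(dx,(proj(c,P)-[219.5,199.5])*3)
E
```

```text
t 18.60 pos [ 4.561e-01 -1.000e-04  1.682e-01] yaw -73.5 zaxis [-0.003 -0.002 -1.   ] j7 -0.78 F [ 0.2 -0.4 -1.4] Tz 0.01 w 0.0274
shift units [ 4.38 10.93 -0.09]
wz units -0.32 (tool z down)
tilt fix wx,wy units [ 0.01  0.04 -0.  ]
-0.005 [301.10559153 240.07033086]
0 [301.26406503 214.86198459]
0.005 [301.42304972 188.76650311]
```

View pics/w10.png

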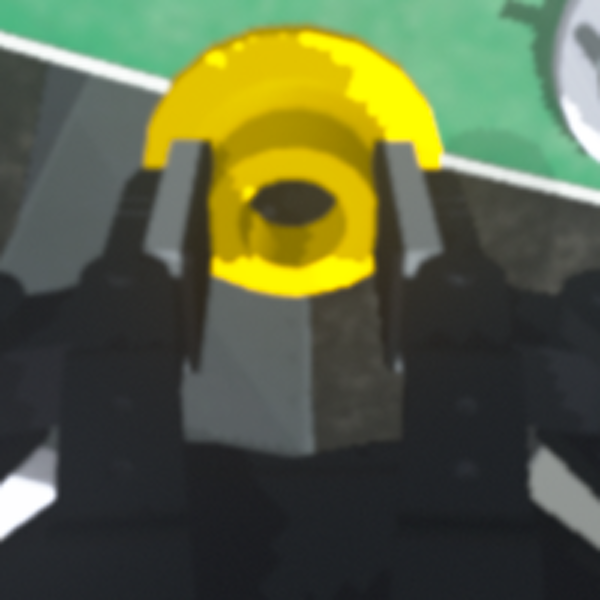

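View pics/s10.png

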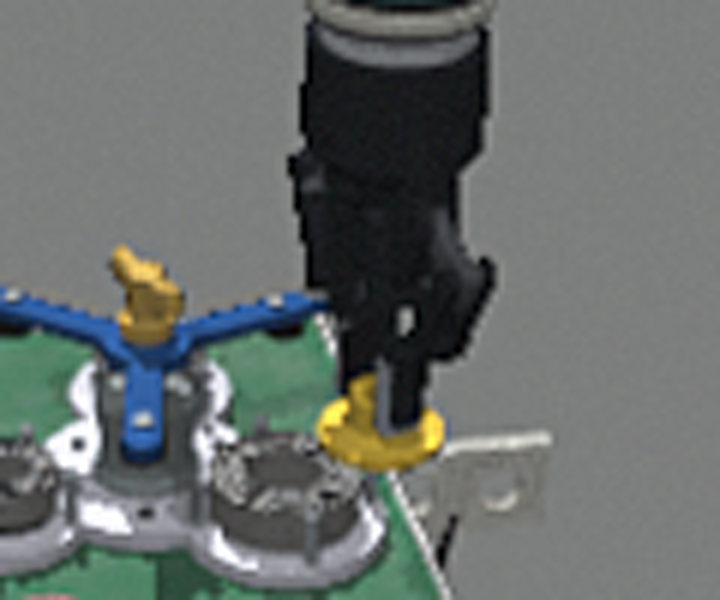

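The yellow cap is held level, with its collar hole at about (292,204) in the crop, roughly centred. Carrying it over to the small station.

send_rows:
  deltas:
    - [[0.4,1,0,0,0,0,-1],[0.4,1,0,0,0,0,-1],[0.4,1,0,0,0,0,-1],[0.4,1,0,0,0,0,-1],[0.4,1,0,0,0,0,-1],[0.4,1,0,0,0,0,-1],[0.4,1,0,0,0,0,-1],[0.4,1,0,0,0,0,-1],[0.4,1,0,0,0,0,-1],[0.4,0.9,0,0,0,0,-1],[0.2,0.5,0,0,0,-0.3,-1],[0,0,0,0,0,0,-1]]

```text
time: 19.7
ee_pos: [0.5888, -0.1765, 0.1389]
tool_rot: [-3.087, -0.497, 0.061]
ft_force: [-0.3, 0.1, -0.0]
gripper_width: 0.0274
```

```bash
python3 mv.py 0.6023 -0.1846 0.08 108
```

```text
t 19.70 pos [ 0.5888 -0.1765  0.1389] yaw -71.7 zaxis [-0.041  0.008 -0.999] j7 -0.45 F [-0.3  0.1 -0. ] Tz -0.03 w 0.0274
shift units [0.62 0.65 2.91]
wz units 0.06 (tool z down)
tilt fix wx,wy units [-0.25  0.45  0.  ]
```

```bash
python3 - <<'E'
from h import *
print(bot.state()['joint_pos'].round(2))
crop('s11',bot.snapshot('side'),240,100,380,210,5.5)
cv2.imwrite('pics/w11.png',bot.snapshot('wrist')[:,:,::-1])
E
```

```text
[-0.43  0.73  0.98  1.78 -0.68  1.06 -0.45]
```

View pics/s11.png

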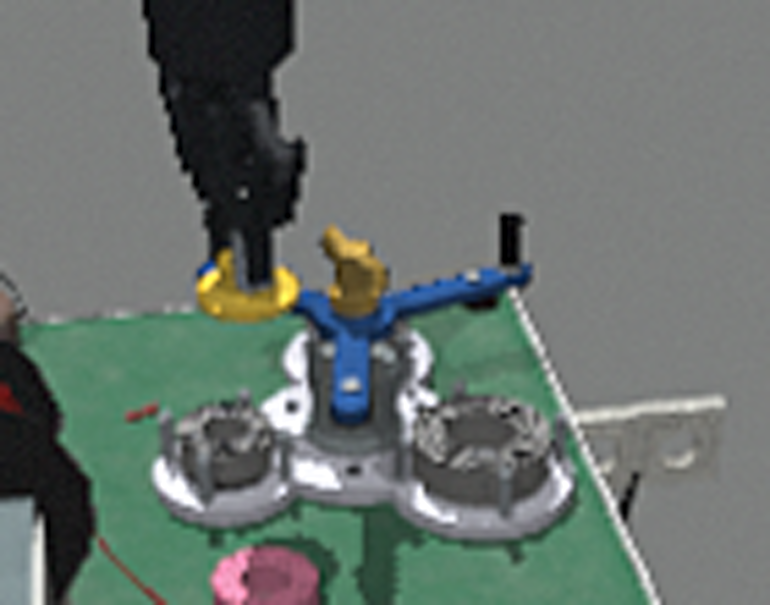

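View pics/w11.png

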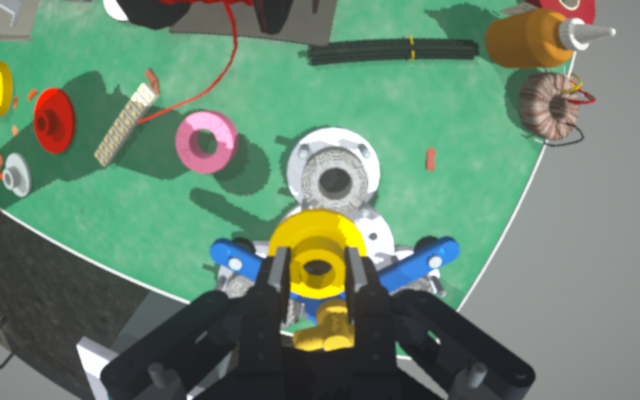

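The elbow drifted (j3 0.98), leaving the tool tilted 2.4° and 30 mm lower. No contact. Levelling and centring over the station.

send_rows:
  deltas:
    - [[0.3,0.3,-0.3,-0.25,0.45,0,-1],[0.3,0.3,-0.3,0,0,0,-1],[0,0,0,0,0,0,-1]]

```text
time: 20.05
ee_pos: [0.6012, -0.1789, 0.1482]
tool_rot: [-3.095, -0.498, 0.008]
ft_force: [-0.1, 0.5, -0.3]
gripper_width: 0.0275
```

```bash
python3 mv.py 0.6023 -0.1846 0.08 108; python3 - <<'E'
from h import *
print(bot.state()['joint_pos'].round(2))
E
```

```text
t 20.05 pos [ 0.6012 -0.1789  0.1482] yaw -71.7 zaxis [-0.006  0.006 -1.   ] j7 -0.44 F [-0.1  0.5 -0.3] Tz 0.02 w 0.0275
shift units [-0.02  0.31  3.41]
wz units 0.06 (tool z down)
tilt fix wx,wy units [-0.09  0.05  0.  ]
[-0.43  0.72  0.98  1.77 -0.69  1.05 -0.44]
```

send_rows:
  deltas:
    - [[-0.05,0.31,0.3,-0.1,0.05,0,-1],[0,0,0.7,0,0,0,-1],[0,0,0.7,0,0,0,-1],[0,0,0.7,0,0,0,-1],[0,0,0.7,0,0,0,-1],[0,0,0,0,0,0,-1]]

```text
time: 20.55
ee_pos: [0.6007, -0.1815, 0.0778]
tool_rot: [-3.098, -0.504, 0.006]
ft_force: [-0.6, 1.0, -1.3]
gripper_width: 0.0271
```

```bash
python3 mv.py 0.602 -0.1849 0.053 108; python3 - <<'E'
from h import *
print(bot.state()['joint_pos'].round(2))
crop('s12',bot.snapshot('side'),250,120,350,200,7)
cv2.imwrite('pics/w12.png',bot.snapshot('wrist')[:,:,::-1]);crop('t12',bot.snapshot('top'),370,120,500,230,6)
E
```

```text
t 20.55 pos [ 0.6007 -0.1815  0.0778] yaw -71.5 zaxis [-0.004  0.002 -1.   ] j7 -0.38 F [-0.6  1.  -1.3] Tz 0.05 w 0.0271
shift units [0.01 0.18 1.24]
wz units 0.1 (tool z down)
tilt fix wx,wy units [-0.05  0.04  0.  ]
[-0.38  0.8   0.9   1.8  -0.77  0.94 -0.38]
```

View pics/s12.png

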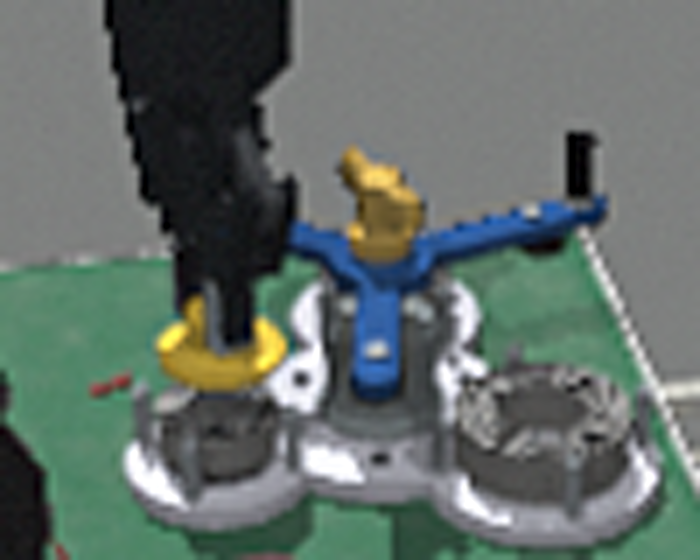

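View pics/w12.png

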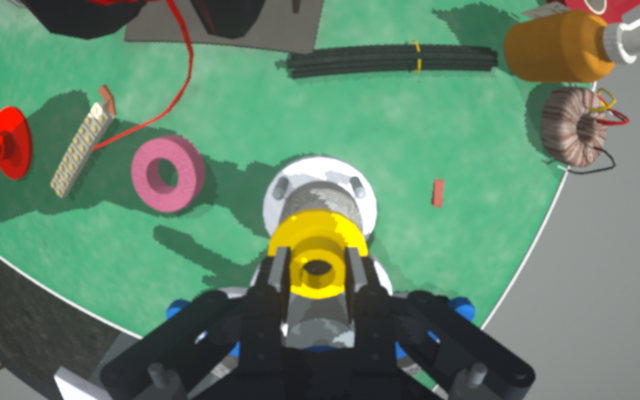

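View pics/t12.png

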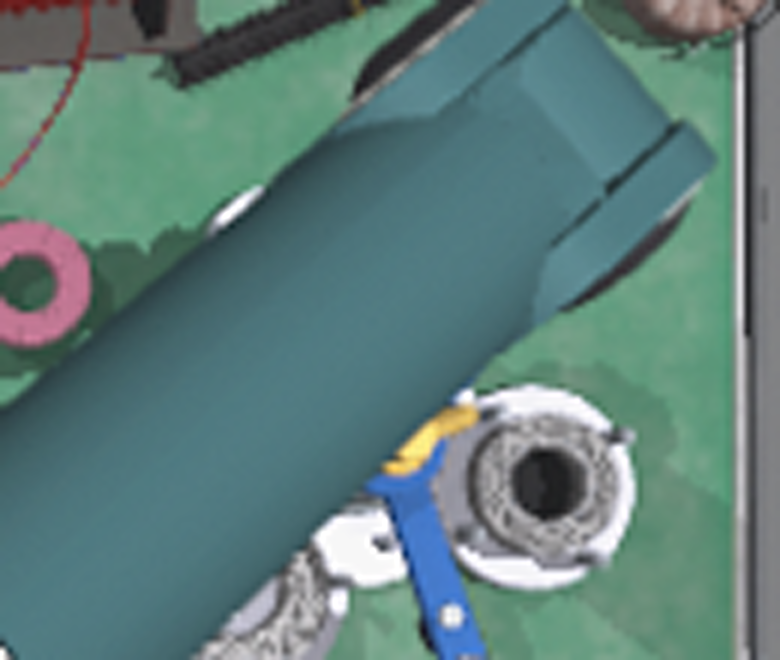

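```bash
python3 - <<'E'
from h import *
im=cv2.imread('pics/w12.png')[:,:,::-1]; crop('w12c',im,240,140,400,310,4.5)
c=cam('wrist'); s=bot.state(); M=R.from_rotvec(s['tool_rot']).as_matrix()
print(s['ee_pos'])
for P in ((0.602,-0.1849,.044),(0.6007,-0.1815,.044)): print(proj(c,P))
a=18.2
S=np.array([.6023,-.1846])
for d in (45,135,225,315):
    q=np.radians(a+d); r=.028+.0035+.004; P=[S[0]+r*np.cos(q),S[1]+r*np.sin(q),.044]; print(d,(proj(c,P)-[239.5,139.5])*4.5)
E
```

```text
[ 0.60270977 -0.18302417  0.08152925]
[319.84952808 233.52421128]
[314.17417892 233.74600966]
45 [177.81644106 251.97848638]
135 [192.00059316 570.10013559]
225 [525.53808378 571.01425927]
315 [544.84676656 253.54735206]
```

View pics/w12c.png

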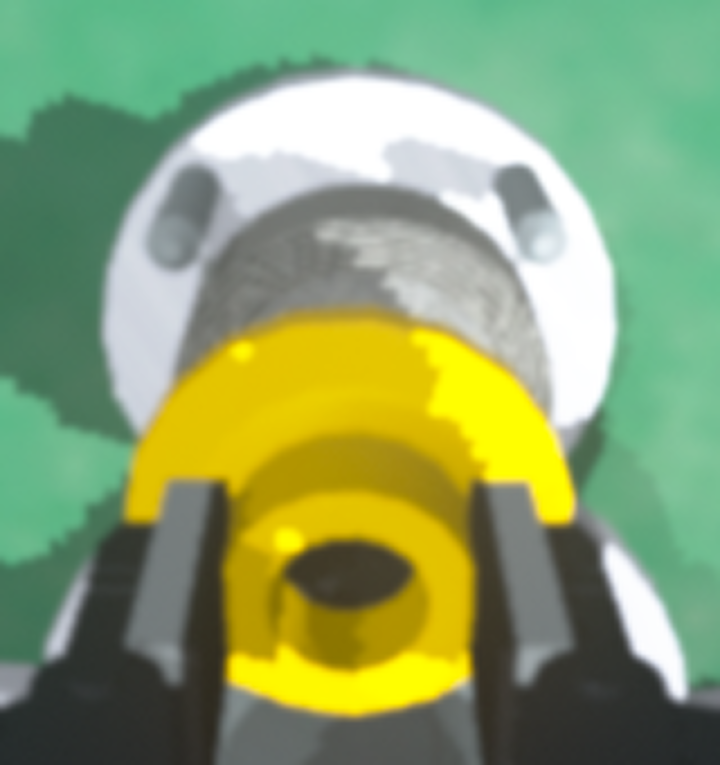

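The dowel tips at (172,245) and (545,245) in the crop match the prediction to about 1 px. Lowering.

```bash
python3 mv.py 0.602 -0.1849 0.053 108
```

```text
t 20.70 pos [ 0.6027 -0.183   0.0815] yaw -71.6 zaxis [ 0.001  0.001 -1.   ] j7 -0.38 F [ 0.7 -1.   0.4] Tz 0.06 w 0.0273
shift units [-0.06  0.08  1.43]
wz units 0.1 (tool z down)
tilt fix wx,wy units [-0.   -0.01  0.  ]
```

send_rows:
  deltas:
    - [[-0.06,0.08,0.4,0,0,0,-1],[0,0,0.4,0,0,0,-1],[0,0,0.35,0,0,0,-1],[0,0,0.25,0,0,0,-1],[0,0,0,0,0,0,-1],[0,0,0,0,0,0,-1]]

```text
time: 21.2
ee_pos: [0.6037, -0.1861, 0.0528]
tool_rot: [3.1, 0.503, 0.008]
ft_force: [-0.2, 0.8, -0.2]
gripper_width: 0.0275
```

```bash
python3 mv.py 0.602 -0.1849 0.053 108;python3 - <<'E'
from h import *
crop('s13',bot.snapshot('side'),250,120,350,200,7)
E
```

```text
t 21.20 pos [ 0.6037 -0.1861  0.0528] yaw -71.6 zaxis [ 0.005 -0.001 -1.   ] j7 -0.35 F [-0.2  0.8 -0.2] Tz 0.01 w 0.0275
shift units [-0.06 -0.08 -0.01]
wz units 0.09 (tool z down)
tilt fix wx,wy units [ 0.03 -0.06  0.  ]
```

View pics/s13.png

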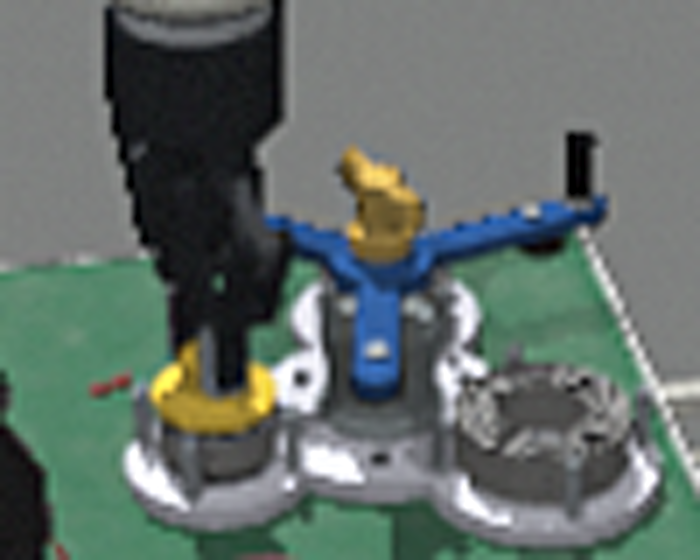

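send_rows:
  deltas:
    - [[-0.04,-0.06,0.1,0,0,0,-1],[0,0,0.1,0,0,0,-1],[0,0,0,0,0,0,-1]]

```text
time: 21.5
ee_pos: [0.6039, -0.186, 0.053]
tool_rot: [3.1, 0.503, 0.014]
ft_force: [0.4, 0.4, -1.1]
gripper_width: 0.0274
```

```bash
python3 mv.py 0.602 -0.1849 0.053 108;python3 - <<'E'
from h import *
im=bot.snapshot('wrist'); crop('w14',im,240,140,400,310,4.5)
E
```

```text
t 21.50 pos [ 0.6039 -0.186   0.053 ] yaw -71.6 zaxis [ 0.009  0.    -1.   ] j7 -0.35 F [ 0.4  0.4 -1.1] Tz 0.02 w 0.0274
shift units [-0.07 -0.08 -0.  ]
wz units 0.1 (tool z down)
tilt fix wx,wy units [ 0.03 -0.11  0.  ]
```

View pics/w14.png

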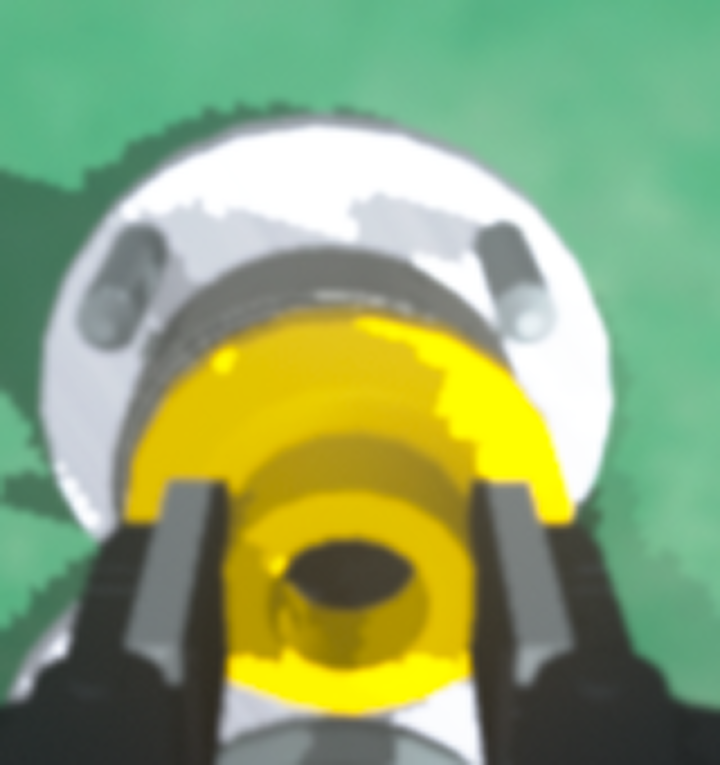

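The cap sits about 4 mm to the right of the dowel midpoint (dowels at x=103 and 525, cap at 348). I'll measure that properly.

```bash
python3 - <<'E'
from h import *
c=cam('wrist'); s=bot.state(); M=R.from_rotvec(s['tool_rot']).as_matrix(); print(s['ee_pos'],s['tool_rot'])
u=lambda x,y:((x+.5)/4.5+239.5,(y+.5)/4.5+139.5)
a=plane(c,*u(103,328),.044);b=plane(c,*u(526,320),.044)
print(a,b,np.hypot(*(a-b)[:2])); 
f=M.T@((a+b)/2-s['ee_pos']); print('dowel mid in tool mm',f*1e3,'-> centre x = ',f[0]*1e3-25.1)
# cap hole top at 10mm above tcp
for k,p in(('hole',(349,575)),('flange L',(127,500)),('flange R',(575,500)),('front',(340,310))):
    z=s['ee_pos'][2]+(.010 if k=='hole' else -.008); q=plane(c,*u(*p),z); print(k,(M.T@(q-s['ee_pos'])*1e3).round(1))
E
```

```text
[ 0.6042055  -0.18620766  0.05305667] [3.09936642 0.50281266 0.01464574]
[ 0.61778498 -0.15095526  0.044     ] [ 0.634454   -0.19788946  0.044     ] 0.04980638093840628
dowel mid in tool mm [24.43399129 -4.28173657  9.2620786 ] -> centre x =  -0.6660087053577612
hole [  2.1  -0.2 -10. ]
flange L [  1.7 -27.5   7.9]
flange R [ 1.6 27.7  8.1]
front [26.6 -1.2  8.2]
```

send_rows:
  deltas:
    - [[0,0,-0.3,0,0,0,-1],[-0.05,-0.21,0,0.03,-0.1,0,-1],[0,0,0,0,0,0,-1]]

```text
time: 21.8
ee_pos: [0.6019, -0.1822, 0.0598]
tool_rot: [3.1, 0.503, 0.002]
ft_force: [-0.6, 0.6, -0.7]
gripper_width: 0.0275
```

```bash
cat > dow.py <<'E'
import sys
from h import *
# front dowel tips mid in tool frame: args name s x0 y0 ax ay bx by dowelradius_offset
def run(x0,y0,k,A,B,off):
    c=cam('wrist'); s=bot.state(); M=R.from_rotvec(s['tool_rot']).as_matrix()
    u=lambda x,y:((x+.5)/k+x0-.5,(y+.5)/k+y0-.5)
    a=plane(c,*u(*A),.044);b=plane(c,*u(*B),.044); m=(a+b)/2
    f=M.T@(m-s['ee_pos'])*1e3; f2=M.T@(b-a)
    print('pos',s['ee_pos'].round(4),'span',np.hypot(*(a-b)[:2]).round(4),'centre in tool x %.1f y %.1f mm; line skew %.2f'%(f[0]-off,f[1],f2[0]/f2[1]))
E
python3 mv.py 0.602 -0.182 0.053 108;python3 - <<'E'
from h import *
im=bot.snapshot('wrist'); crop('w15',im,240,140,400,310,4.5)
E
```

```text
t 21.80 pos [ 0.6019 -0.1822  0.0598] yaw -71.6 zaxis [ 0.001 -0.    -1.   ] j7 -0.36 F [-0.6  0.6 -0.7] Tz 0.02 w 0.0275
shift units [ 0.01 -0.01  0.34]
wz units 0.09 (tool z down)
tilt fix wx,wy units [ 0.01 -0.01  0.  ]
```

View pics/w15.png

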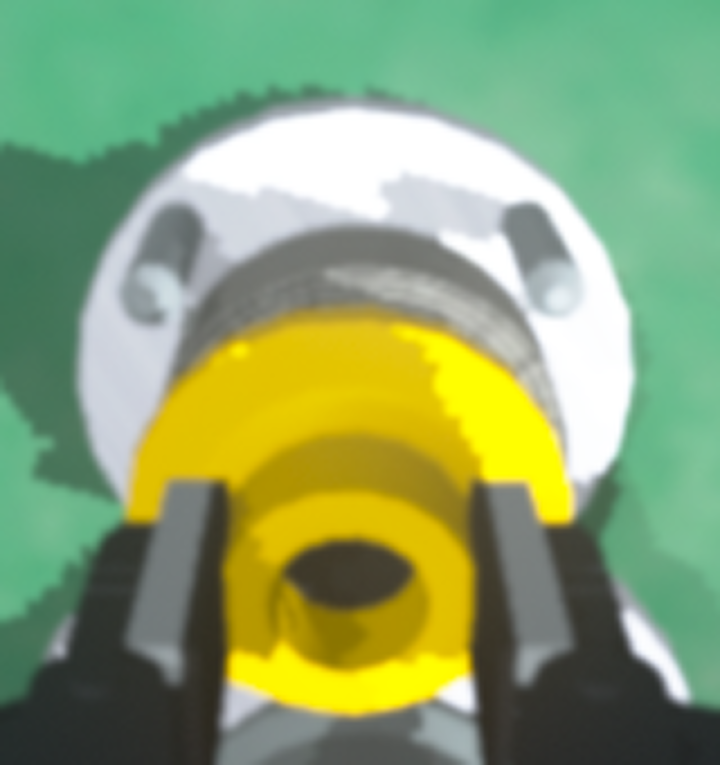

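send_rows:
  deltas:
    - [[0,0,0.2,0,0,0,-1],[0,0,0.2,0,0,0,-1],[0,0,0.15,0,0,0,-1],[0,0,0.1,0,0,0,-1],[0,0,0,0,0,0,-1]]

```text
time: 22.27
ee_pos: [0.6029, -0.1829, 0.0527]
tool_rot: [-3.098, -0.503, -0.007]
ft_force: [-0.1, -0.0, -1.5]
gripper_width: 0.0273
```

```bash
python3 mv.py 0.602 -0.182 0.053 108;python3 - <<'E'
from h import *
im=bot.snapshot('wrist'); crop('w16',im,240,140,400,310,4.5)
E
```

```text
t 22.27 pos [ 0.6029 -0.1829  0.0527] yaw -71.6 zaxis [ 0.004  0.004 -1.   ] j7 -0.35 F [-0.1 -0.  -1.5] Tz 0.03 w 0.0273
shift units [-0.03 -0.06 -0.01]
wz units 0.1 (tool z down)
tilt fix wx,wy units [-0.03 -0.07  0.  ]
```

View pics/w16.png

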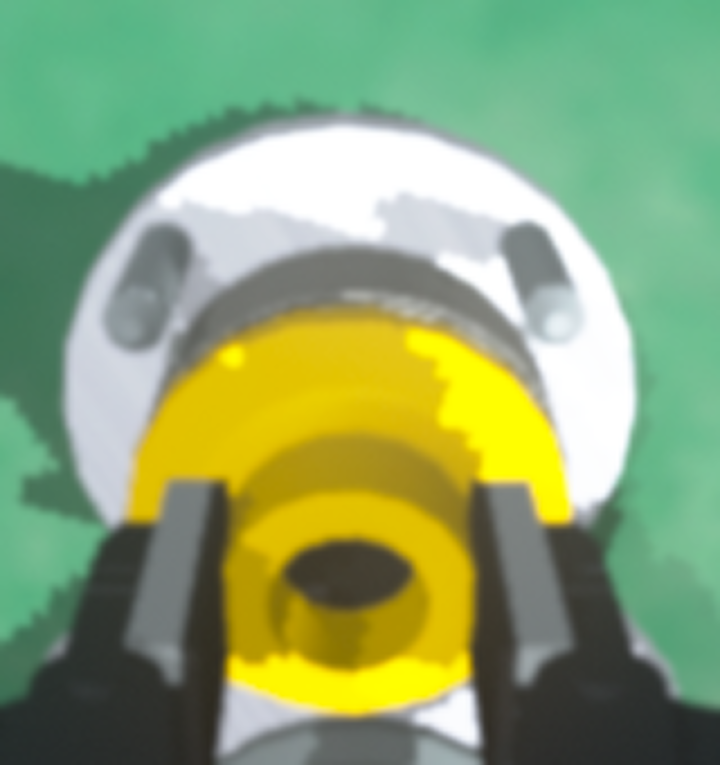

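Centred now, with contact at z 0.0527 against the expected 0.052. Releasing.

send_rows:
  deltas:
    - [[0,0,0,0,0,0,0.1],[0,0,0,0,0,0,0.1],[0,0,0,0,0,0,0.2],[0,0,-0.5,0,0,0,0.2],[0,0,-1,0,0,0,0.2],[0,0,-1,0,0,0,0.2],[0,0,-1,0,0,0,0.2],[0,0,-1,0,0,0,0.5],[0,0,-1,0,0,0,0.5],[0,0,0,0,0,0,0.5]]

```text
time: 23.15
ee_pos: [0.6008, -0.1842, 0.166]
tool_rot: [-3.1, -0.5, 0.003]
ft_force: [0.5, -0.9, -0.3]
gripper_width: 0.0639
```

```bash
python3 mv.py 0.566 0.151 0.17 48;python3 - <<'E'
from h import *
print(bot.state()['joint_pos'].round(2))
im=bot.snapshot('wrist'); crop('w17',im,220,80,420,260,3.9)
crop('s17',bot.snapshot('side'),250,120,350,200,7)
E
```

```text
t 23.15 pos [ 0.6008 -0.1842  0.166 ] yaw -71.7 zaxis [-0.002  0.002 -1.   ] j7 -0.45 F [ 0.5 -0.9 -0.3] Tz -0.01 w 0.0639
shift units [  3.62 -16.46  -0.17]
wz units 13.16 (tool z down)
tilt fix wx,wy units [-0.03  0.02  0.  ]
[-0.44  0.7   1.    1.76 -0.67  1.07 -0.45]
```

View pics/w17.png

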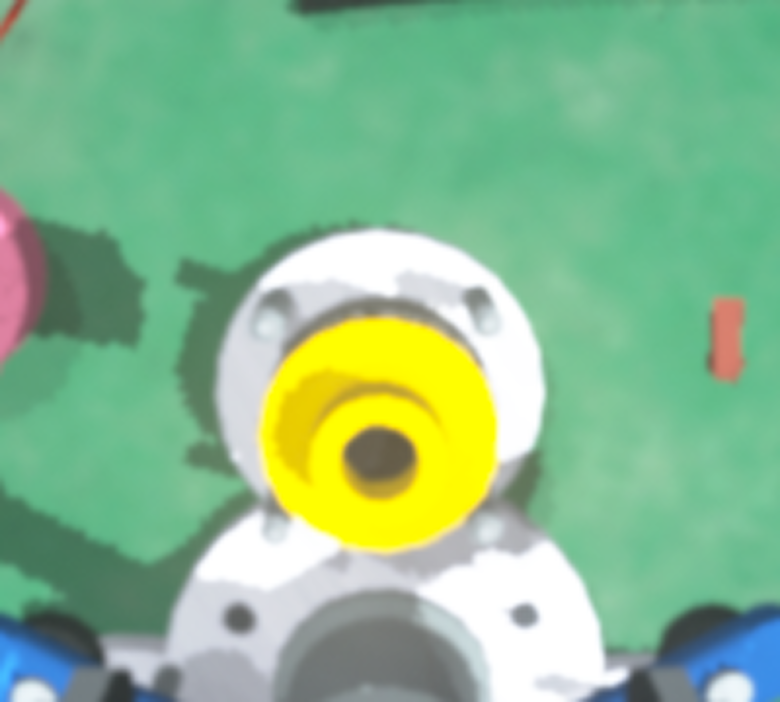

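View pics/s17.png

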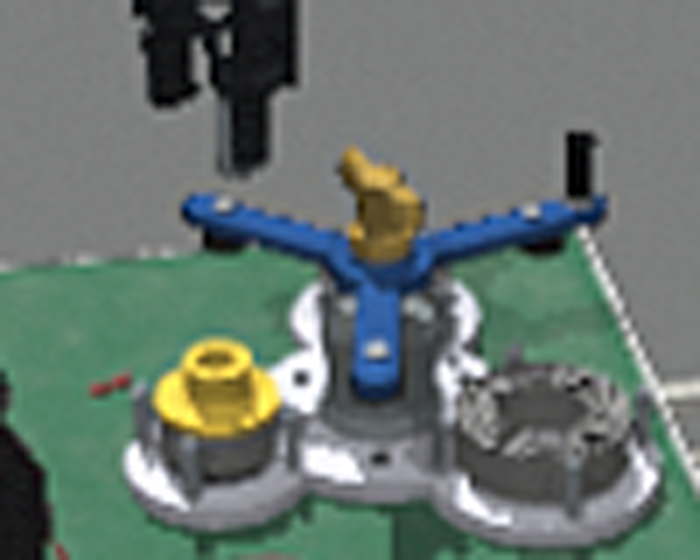

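Yellow is flat and inside its dowels, about 2.5 mm off centre within 3.5 mm of play. Red next: rotating to yaw -132° first.

send_rows:
  deltas:
    - [[0,0,-0.2,0,0,1,1],[0,0,0,0,0,1,1],[0,0,0,0,0,1,1],[0,0,0,0,0,1,1],[0,0,0,0,0,1,1],[0,0,0,0,0,1,1],[0,0,0,0,0,1,1],[0,0,0,0,0,1,1],[0,0,0,0,0,1,1],[0,0,0,0,0,1,1],[0,0,0,0,0,1,1],[0,0,0,0,0,1,1]]

```text
time: 24.25
ee_pos: [0.591, -0.178, 0.1517]
tool_rot: [-2.958, 1.057, 0.05]
ft_force: [0.2, -0.7, 0.3]
gripper_width: 0.085
```

```bash
python3 mv.py 0.566 0.151 0.17 48;python3 - <<'E'
from h import *
print(bot.state()['joint_pos'].round(2))
E
```

```text
t 24.25 pos [ 0.591  -0.178   0.1517] yaw -129.3 zaxis [-0.03   0.011 -0.999] j7 -1.31 F [ 0.2 -0.7  0.3] Tz -0.03 w 0.0850
shift units [-11.42 -11.92  -0.7 ]
wz units 0.59 (tool z down)
tilt fix wx,wy units [ 0.13  0.37 -0.  ]
[-0.54  0.85  1.21  1.78 -0.85  1.19 -1.31]
```

send_rows:
  deltas:
    - [[-0.3,-0.3,-0.5,0.13,0.37,0,1],[-0.93,-0.97,-0.3,0,0,0,1],[-0.93,-0.97,-0.3,0,0,0,1],[-0.93,-0.97,0,0,0,0,1],[-0.93,-0.97,0,0,0,0,1],[-0.93,-0.97,0,0,0,0,1],[-0.93,-0.97,0,0,0,0,1],[-0.93,-0.97,0,0,0,0,1]]

```text
time: 24.92
ee_pos: [0.5698, 0.0185, 0.1638]
tool_rot: [2.936, -1.083, -0.02]
ft_force: [-0.2, -0.7, 1.3]
gripper_width: 0.0854
```

```bash
python3 mv.py 0.566 0.151 0.17 48;python3 - <<'E'
from h import *
print(bot.state()['joint_pos'].round(2))
E
```

```text
t 24.92 pos [0.5698 0.0185 0.1638] yaw -130.5 zaxis [-0.016 -0.007 -1.   ] j7 -1.61 F [-0.2 -0.7  1.3] Tz -0.01 w 0.0854
shift units [-4.45 -4.91 -0.35]
wz units 0.33 (tool z down)
tilt fix wx,wy units [ 0.19  0.1  -0.  ]
[-0.97  0.81  1.31  1.9  -0.86  1.17 -1.61]
```

The elbow joint j3 is creeping toward its limit (1.31 of 1.55) and grows with clockwise wrist turns. I'll use the jaws' half-turn symmetry and rotate counter-clockwise to +48°.

send_rows:
  deltas:
    - [[0,0,0,0,0,-1,1],[0,0,0,0,0,-1,1],[0,0,0,0,0,-1,1],[0,0,0,0,0,-1,1],[0,0,0,0,0,-1,1],[0,0,0,0,0,-1,1],[0,0,0,0,0,-1,1],[0,0,0,0,0,-1,1],[0,0,0,0,0,-1,1],[0,0,0,0,0,-1,1],[0,0,0,0,0,-1,1],[0,0,0,0,0,-1,1]]

```text
time: 25.92
ee_pos: [0.5591, 0.0312, 0.1467]
tool_rot: [3.096, 0.493, -0.074]
ft_force: [-1.1, 0.1, 0.8]
gripper_width: 0.0852
```

```bash
sed -i "s/^    print('shift units'/    print('J',s['joint_pos'].round(2))\n    print('shift units'/" mv.py; python3 mv.py 0.566 0.151 0.17 48
```

```text
t 25.92 pos [0.5591 0.0312 0.1467] yaw -71.9 zaxis [-0.046 -0.013 -0.999] j7 -0.77 F [-1.1  0.1  0.8] Tz 0.00 w 0.0852
J [-0.89  0.67  1.07  1.91 -0.67  1.03 -0.77]
shift units [ 2.13 -5.59 -1.26]
wz units 13.11 (tool z down)
tilt fix wx,wy units [-0.02  0.6   0.  ]
```

send_rows:
  deltas:
    - [[0,0,-0.3,0,0.6,0,1],[0,0,-0.1,0,0,-1,1],[0,0,-0.1,0,0,-1,1],[0,0,0,0,0,-1,1],[0,0,0,0,0,-1,1],[0,0,0,0,0,-1,1],[0,0,0,0,0,-1,1],[0,0,0,0,0,-1,1],[0,0,0,0,0,-1,1],[0,0,0,0,0,-1,1],[0,0,0,0,0,-1,1],[0,0,0,0,0,-1,1]]

```text
time: 26.92
ee_pos: [0.5481, 0.0324, 0.1427]
tool_rot: [-2.545, -1.822, 0.035]
ft_force: [-0.2, -0.8, -0.2]
gripper_width: 0.0853
```

send_rows:
  deltas:
    - [[0,0,-0.2,0,0,-1,1],[0,0,-0.1,0,0,-1,1],[0,0,-0.1,0,0,-1,1],[0,0,0,0,0,-1,1],[0,0,0,0,0,-1,1],[0,0,0,0,0,-1,1],[0,0,0,0,0,-1,1],[0,0,0,0,0,-1,1],[0,0,0,0,0,-1,1],[0,0,0,0,0,-1,1],[0,0,0,0,0,-1,1],[0,0,0,0,0,-1,1]]

```text
time: 27.92
ee_pos: [0.5363, 0.0335, 0.1367]
tool_rot: [-1.33, -2.797, 0.049]
ft_force: [-0.9, -0.1, 0.2]
gripper_width: 0.0853
```

```bash
python3 mv.py 0.566 0.151 0.17 48
```

```text
t 27.92 pos [0.5363 0.0335 0.1367] yaw 39.2 zaxis [-0.053 -0.01  -0.999] j7 0.86 F [-0.9 -0.1  0.2] Tz 0.03 w 0.0853
J [-0.59  0.47  0.59  1.95 -0.33  0.87  0.86]
shift units [ 3.67  4.78 -1.8 ]
wz units -1.92 (tool z down)
tilt fix wx,wy units [-0.59 -0.33  0.  ]
```

j3 is back to 0.59. Levelling, finishing the turn, and moving over the red cap.

send_rows:
  deltas:
    - [[0,0,-0.4,-0.59,-0.33,0,1],[0,0,-0.3,0,0,-1,1],[0,0,-0.3,0,0,-0.9,1],[0,0,0,0,0,0,1]]

```text
time: 28.25
ee_pos: [0.5326, 0.0336, 0.1521]
tool_rot: [-1.111, -2.931, 0.007]
ft_force: [0.7, 0.2, 0.4]
gripper_width: 0.0854
```

```bash
python3 mv.py 0.566 0.151 0.14 48; python3 - <<'E'
from h import *
cv2.imwrite('pics/w18.png',bot.snapshot('wrist')[:,:,::-1])
c=cam('wrist'); print(proj(c,(0.566,0.151,0.024)))
E
```

```text
t 28.25 pos [0.5326 0.0336 0.1521] yaw 48.5 zaxis [-0.008 -0.002 -1.   ] j7 0.99 F [0.7 0.2 0.4] Tz 0.01 w 0.0854
J [-0.58  0.41  0.56  1.98 -0.29  0.84  0.99]
shift units [2.64 5.5  0.58]
wz units 0.11 (tool z down)
tilt fix wx,wy units [-0.09 -0.06  0.  ]
[438.09812441 136.96322217]
```

View pics/w18.png

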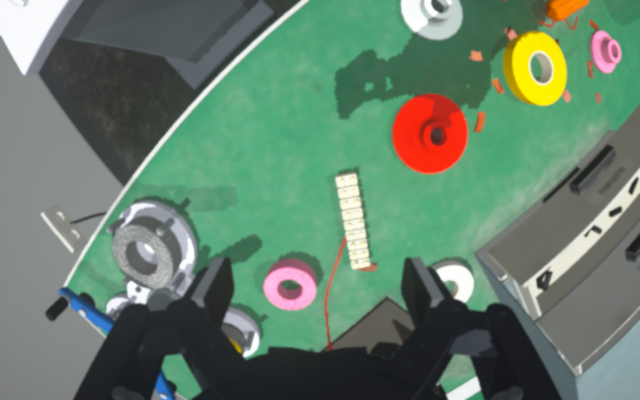

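send_rows:
  deltas:
    - [[0.46,0.95,0,-0.09,-0.06,0,1],[0.46,0.95,0,0,0,0,1],[0.46,0.95,0,0,0,0,1],[0.46,0.95,0,0,0,0,1],[0.46,0.95,0,0,0,0,1],[0.46,0.95,0,0,0,0,1],[0,0,0,0,0,0,1]]

```text
time: 28.88
ee_pos: [0.5651, 0.1585, 0.1437]
tool_rot: [-1.145, -2.916, 0.011]
ft_force: [0.5, 0.5, 0.2]
gripper_width: 0.0859
```

```bash
python3 mv.py 0.566 0.151 0.07 48; python3 - <<'E'
from h import *
cv2.imwrite('pics/w19.png',bot.snapshot('wrist')[:,:,::-1])
c=cam('wrist'); print(proj(c,(0.566,0.151,0.024)))
E
```

```text
t 28.88 pos [0.5651 0.1585 0.1437] yaw 47.1 zaxis [-0.011 -0.003 -1.   ] j7 0.78 F [0.5 0.5 0.2] Tz -0.01 w 0.0859
J [-0.73  0.51  0.53  1.85 -0.32  0.88  0.78]
shift units [-0.31 -0.21  3.69]
wz units -0.19 (tool z down)
tilt fix wx,wy units [-0.13 -0.07  0.  ]
[315.54354238 198.88477344]
```

View pics/w19.png

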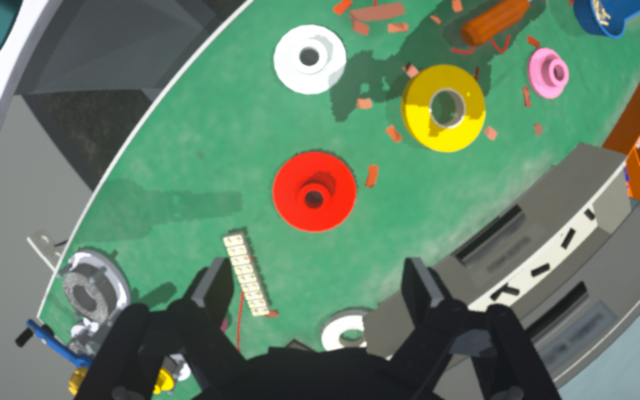

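send_rows:
  deltas:
    - [[-0.31,-0.21,0.6,-0.13,-0.07,-0.19,1],[0,0,1,0,0,0,1],[0,0,1,0,0,0,1],[0,0,1,0,0,0,1],[0,0,1,0,0,0,1],[0,0,0,0,0,0,1]]

```text
time: 29.43
ee_pos: [0.5637, 0.1429, 0.045]
tool_rot: [-1.144, -2.924, 0.011]
ft_force: [-1.0, -0.5, -0.1]
gripper_width: 0.0856
```

```bash
python3 mv.py 0.566 0.151 0.0115 48
```

```text
t 29.43 pos [0.5637 0.1429 0.045 ] yaw 47.3 zaxis [-0.004 -0.006 -1.   ] j7 0.88 F [-1.  -0.5 -0.1] Tz -0.02 w 0.0856
J [-0.65  0.64  0.45  1.91 -0.42  0.69  0.88]
shift units [0.19 0.39 1.67]
wz units -0.16 (tool z down)
tilt fix wx,wy units [-0.09  0.01  0.  ]
```

send_rows:
  deltas:
    - [[0.19,0.39,0.2,-0.09,0,-0.16,1],[0,0,0.8,0,0,0,1],[0,0,0.6,0,0,0,1],[0,0,0,0,0,0,1]]

```text
time: 29.77
ee_pos: [0.5671, 0.1499, 0.0125]
tool_rot: [1.131, 2.929, -0.0]
ft_force: [-1.0, -0.8, -0.1]
gripper_width: 0.0856
```

```bash
python3 mv.py 0.566 0.151 0.0115 48; python3 - <<'E'
from h import *
im=bot.snapshot('wrist');crop('w20',im,220,200,420,350,3.9)
c=cam('wrist'); print((proj(c,(0.566,0.151,0.024))-[219.5,199.5])*3.9)
E
```

```text
t 29.77 pos [0.5671 0.1499 0.0125] yaw 47.8 zaxis [ 0.002 -0.001 -1.   ] j7 0.90 F [-1.  -0.8 -0.1] Tz 0.06 w 0.0856
J [-0.63  0.7   0.42  1.91 -0.45  0.63  0.9 ]
shift units [0.08 0.   0.05]
wz units -0.05 (tool z down)
tilt fix wx,wy units [ 0.01  0.03 -0.  ]
[377.11151471 267.4182674 ]
```

View pics/w20.png

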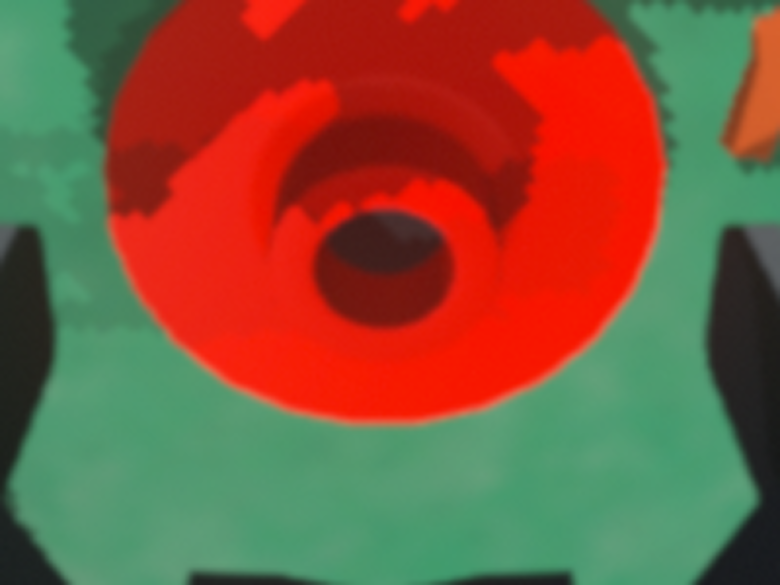

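send_rows:
  deltas:
    - [[0.06,0.04,0.03,0,0,0,-1],[0,0,0,0,0,0,-1],[0,0,0,0,0,0,-1],[0,0,0,0,0,0,-1],[0,0,0,0,0,0,-1],[0,0,0,0,0,0,-1],[0,0,0,0,0,0,-1]]

```text
time: 30.4
ee_pos: [0.57, 0.1523, 0.0173]
tool_rot: [1.129, 2.923, 0.008]
ft_force: [-0.1, -0.2, -2.0]
gripper_width: 0.0274
```

```bash
python3 mv.py 0.460 -0.153 0.17 48
```

```text
t 30.40 pos [0.57   0.1523 0.0173] yaw 47.8 zaxis [ 0.009  0.002 -1.   ] j7 0.90 F [-0.1 -0.2 -2. ] Tz 0.01 w 0.0274
J [-0.64  0.69  0.42  1.9  -0.45  0.63  0.9 ]
shift units [ -6.23 -14.94  -7.71]
wz units -0.05 (tool z down)
tilt fix wx,wy units [ 0.09  0.07 -0.  ]
```

send_rows:
  deltas:
    - [[0,0,-0.5,0.09,0.07,0,-1],[0,0,-1,0,0,0,-1],[0,0,-1,0,0,0,-1],[0,0,-1,0,0,0,-1],[0,0,-1,0,0,0,-1],[0,0,-1,0,0,0,-1],[0,0,-1,0,0,0,-1],[0,0,-1,0,0,0,-1],[-0.4,-1,0,0,0,0,-1],[-0.4,-1,0,0,0,0,-1],[-0.4,-1,0,0,0,0,-1],[-0.4,-1,0,0,0,0,-1]]

```text
time: 31.4
ee_pos: [0.538, 0.0746, 0.1725]
tool_rot: [-1.117, -2.933, 0.001]
ft_force: [0.4, 0.1, -1.5]
gripper_width: 0.0272
```

```bash
python3 mv.py 0.460 -0.153 0.17 48
```

```text
t 31.40 pos [0.538  0.0746 0.1725] yaw 48.3 zaxis [-0.003  0.001 -1.   ] j7 0.90 F [ 0.4  0.1 -1.5] Tz -0.02 w 0.0272
J [-0.66  0.39  0.57  1.95 -0.27  0.88  0.9 ]
shift units [ -4.66 -11.09   0.13]
wz units 0.07 (tool z down)
tilt fix wx,wy units [-0.02 -0.04  0.  ]
```

send_rows:
  deltas:
    - [[-0.42,-1,0,0,0,0,-1],[-0.42,-1,0,0,0,0,-1],[-0.42,-1,0,0,0,0,-1],[-0.42,-1,0,0,0,0,-1],[-0.42,-1,0,0,0,0,-1],[-0.42,-1,0,0,0,0,-1],[-0.42,-1,0,0,0,0,-1],[-0.42,-1,0,0,0,0,-1],[-0.42,-1,0,0,0,0,-1],[-0.3,-0.7,0,0,0,0,-1],[0,0,0,0,0,0,-1]]

```text
time: 32.32
ee_pos: [0.4614, -0.1377, 0.1724]
tool_rot: [-1.125, -2.928, -0.0]
ft_force: [-0.4, 0.3, -1.1]
gripper_width: 0.0271
```

```bash
python3 mv.py 0.460 -0.153 0.085 48; python3 - <<'E'
from h import *
cv2.imwrite('pics/w21.png',bot.snapshot('wrist')[:,:,::-1])
E
```

```text
t 32.32 pos [ 0.4614 -0.1377  0.1724] yaw 48.0 zaxis [-0.004  0.002 -1.   ] j7 1.31 F [-0.4  0.3 -1.1] Tz -0.04 w 0.0271
J [-0.34  0.3   0.66  2.09 -0.25  0.83  1.31]
shift units [-0.48 -0.61  4.37]
wz units -0.01 (tool z down)
tilt fix wx,wy units [-0.02 -0.05  0.  ]
```

View pics/w21.png

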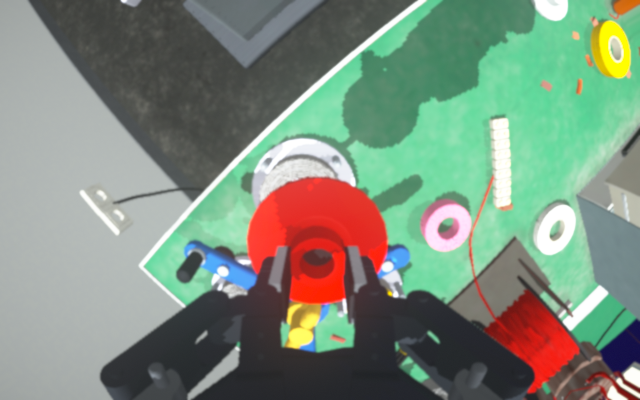

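send_rows:
  deltas:
    - [[-0.48,-0.61,0,0,-0.05,0,-1],[0,0,0.8,0,0,0,-1],[0,0,0.8,0,0,0,-1],[0,0,0.8,0,0,0,-1],[0,0,0.8,0,0,0,-1],[0,0,0.6,0,0,0,-1],[0,0,0,0,0,0,-1]]

```text
time: 32.95
ee_pos: [0.4655, -0.1441, 0.0938]
tool_rot: [1.112, 2.936, 0.008]
ft_force: [-0.7, 0.7, 0.1]
gripper_width: 0.0269
```

```bash
python3 mv.py 0.460 -0.153 0.085 48; python3 - <<'E'
from h import *
im=bot.snapshot('wrist');crop('w22',im,220,110,420,310,3.5)
E
```

```text
t 32.95 pos [ 0.4655 -0.1441  0.0938] yaw 48.5 zaxis [ 0.004  0.004 -1.   ] j7 1.45 F [-0.7  0.7  0.1] Tz 0.03 w 0.0269
J [-0.24  0.44  0.57  2.13 -0.39  0.67  1.45]
shift units [-0.09 -0.52  0.44]
wz units 0.11 (tool z down)
tilt fix wx,wy units [ 0.07  0.   -0.  ]
```

View pics/w22.png

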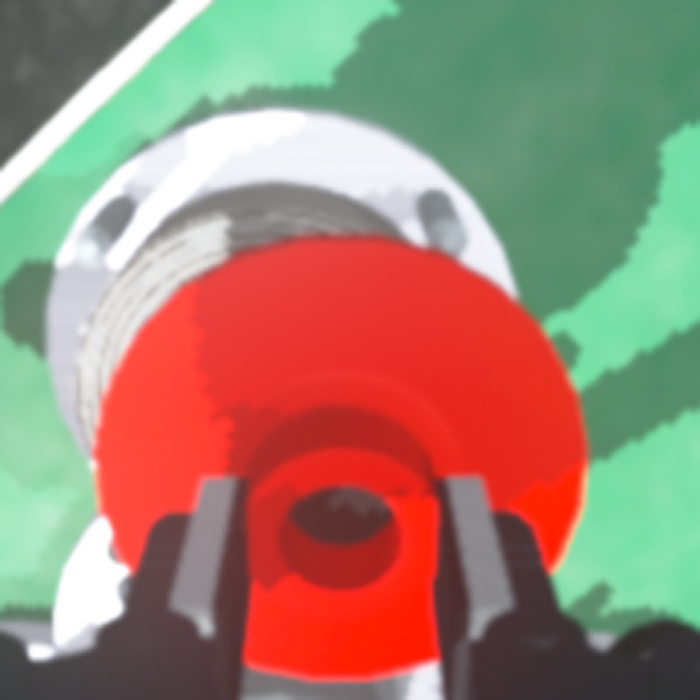

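```bash
python3 - <<'E'
from dow import *
run(220,110,3.5,(97,246),(447,239),33.6)
E
```

```text
pos [ 0.4659 -0.1442  0.0947] span 0.0654 centre in tool x -2.2 y -12.9 mm; line skew 0.02
```

```bash
cat >> dow.py <<'E'
def cap(x0,y0,k,hole,front,zc,r):
    # zc: TCP height above the cap underside
    c=cam('wrist'); s=bot.state(); M=R.from_rotvec(s['tool_rot']).as_matrix()
    u=lambda x,y:((x+.5)/k+x0-.5,(y+.5)/k+y0-.5)
    for n,p,dz in(('hole',hole,.024-zc),('front',front,.006-zc)):
        q=plane(c,*u(*p),s['ee_pos'][2]+dz); f=M.T@(q-s['ee_pos'])*1e3; print(n,f.round(1),'cap x',(f[0]-(r if n=='front' else 0)).round(1))
E
python3 - <<'E'
from dow import *
cap(220,110,3.5,(341,515),(340,236),.0173,40)
E
python3 mv.py 0.4590 -0.1553 0.06 48
```

```text
hole [ 6.3  0.2 -6.7] cap x 6.3
front [42.6  0.1 11.3] cap x 2.6
t 33.00 pos [ 0.4659 -0.1442  0.0947] yaw 48.5 zaxis [ 0.005  0.004 -1.   ] j7 1.45 F [ 0.5 -1.2 -1.6] Tz -0.01 w 0.0271
J [-0.24  0.44  0.57  2.13 -0.39  0.67  1.45]
shift units [-0.11 -0.66  1.73]
wz units 0.12 (tool z down)
tilt fix wx,wy units [ 0.08  0.01 -0.  ]
```

send_rows:
  deltas:
    - [[-0.18,-0.65,0.2,0.08,0,0.1,-1],[0,0,0.6,0,0,0,-1],[0,0,0.6,0,0,0,-1],[0,0,0,0,0,0,-1],[0,0,0,0,0,0,-1]]

```text
time: 33.42
ee_pos: [0.4623, -0.1569, 0.0669]
tool_rot: [1.12, 2.929, 0.0]
ft_force: [-0.7, 0.3, -0.7]
gripper_width: 0.0268
```

```bash
python3 mv.py 0.4590 -0.1553 0.06 48; python3 - <<'E'
from h import *
im=bot.snapshot('wrist');crop('w23',im,220,110,420,310,3.5)
crop('s23',bot.snapshot('side'),250,120,350,200,7)
E
```

```text
t 33.42 pos [ 0.4623 -0.1569  0.0669] yaw 48.1 zaxis [ 0.005 -0.002 -1.   ] j7 1.51 F [-0.7  0.3 -0.7] Tz -0.01 w 0.0268
J [-0.18  0.49  0.54  2.14 -0.44  0.61  1.51]
shift units [ 0.18 -0.05  0.34]
wz units 0.03 (tool z down)
tilt fix wx,wy units [ 0.03  0.07 -0.  ]
```

View pics/w23.png

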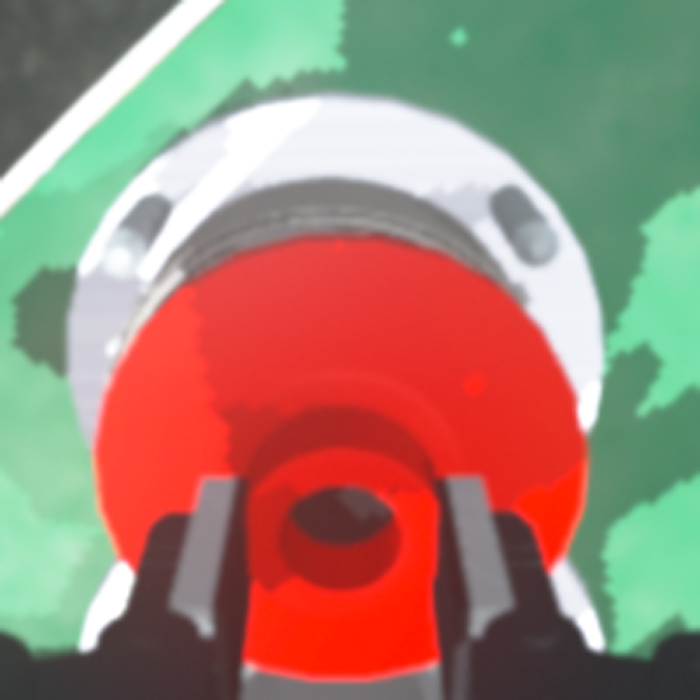

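View pics/s23.png

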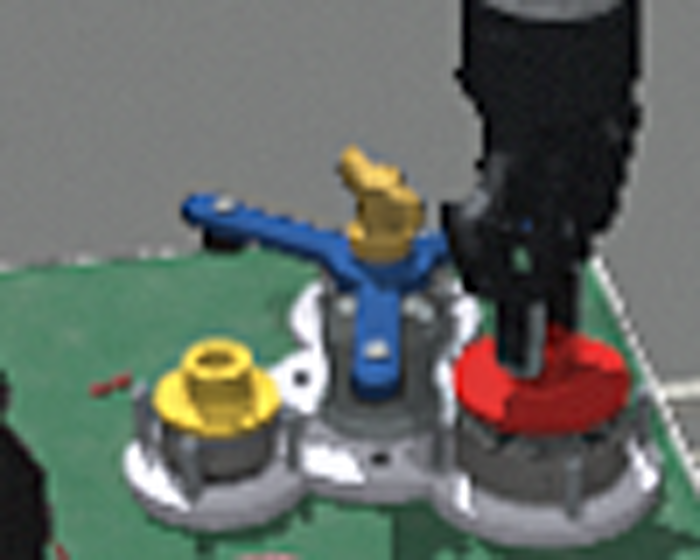

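```bash
python3 - <<'E'
from dow import *
run(220,110,3.5,(124,259),(538,245),33.6)
cap(220,110,3.5,(341,515),(340,236),.0173,40)
E
```

```text
pos [ 0.4624 -0.1568  0.0672] span 0.0664 centre in tool x 3.6 y -1.5 mm; line skew 0.03
hole [ 6.4  0.2 -6.7] cap x 6.4
front [42.8  0.  11.1] cap x 2.8
```

send_rows:
  deltas:
    - [[0.08,-0.07,0.15,0.03,0.05,0,-1],[0,0,0.25,0,0,0,-1],[0,0,0.2,0,0,0,-1],[0,0,0.15,0,0,0,-1],[0,0,0,0,0,0,-1]]

```text
time: 33.93
ee_pos: [0.4618, -0.1571, 0.0547]
tool_rot: [1.12, 2.931, 0.005]
ft_force: [0.2, 0.7, -1.1]
gripper_width: 0.0269
```

```bash
python3 mv.py 0.4590 -0.1553 0.055 48; python3 - <<'E'
from h import *
im=bot.snapshot('wrist');crop('w24',im,220,110,420,310,3.5)
crop('s24',bot.snapshot('side'),250,120,350,200,7)
E
```

```text
t 33.93 pos [ 0.4618 -0.1571  0.0547] yaw 48.2 zaxis [ 0.005  0.001 -1.   ] j7 1.53 F [ 0.2  0.7 -1.1] Tz 0.01 w 0.0269
J [-0.16  0.51  0.52  2.14 -0.46  0.59  1.53]
shift units [ 0.16 -0.03 -0.02]
wz units 0.03 (tool z down)
tilt fix wx,wy units [ 0.05  0.04 -0.  ]
```

View pics/w24.png

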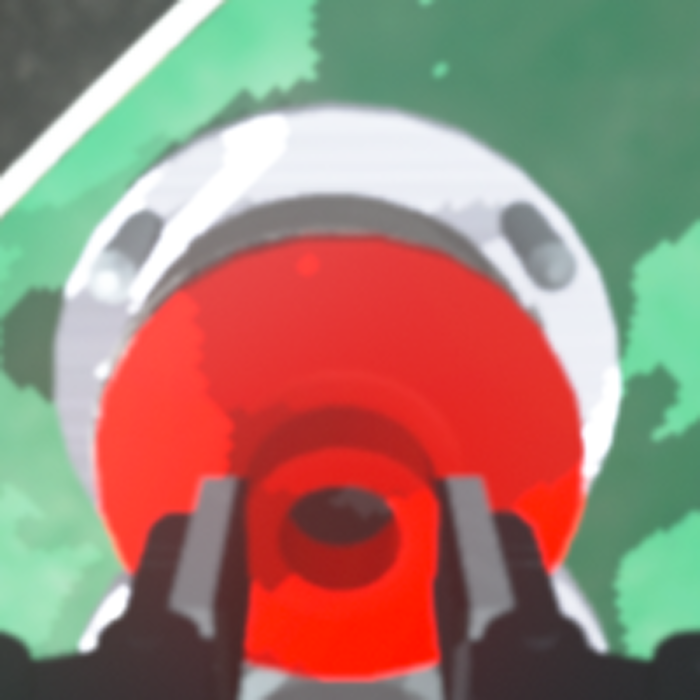

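View pics/s24.png

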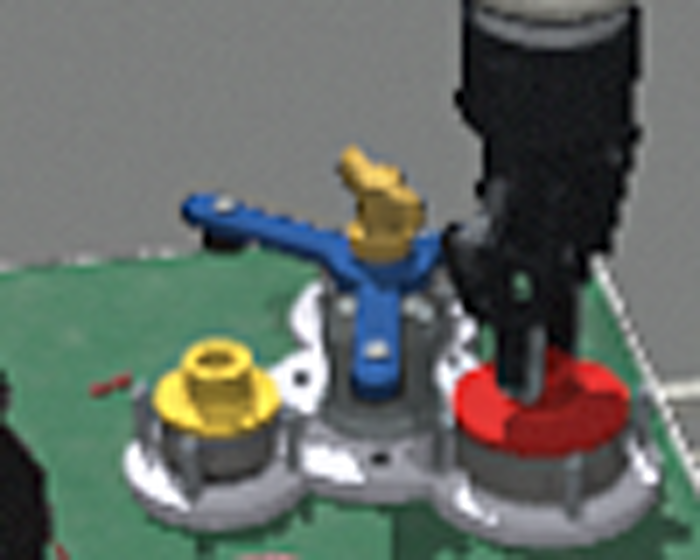

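send_rows:
  deltas:
    - [[0.03,-0.06,0.1,0.03,0.04,0,-1],[0,0,0.05,0,0,0,-1],[0,0,0,0,0,0,0.1],[0,0,0,0,0,0,0.1],[0,0,0,0,0,0,0.2],[0,0,-0.5,0,0,0,0.2],[0,0,-1,0,0,0,0.2],[0,0,-1,0,0,0,0.2],[0,0,-1,0,0,0,0.5],[0,0,-1,0,0,0,0.5],[0,0,-1,0,0,0,0.8],[0,0,0,0,0,0,1]]

```text
time: 35.03
ee_pos: [0.4605, -0.1583, 0.1701]
tool_rot: [-1.124, -2.932, -0.005]
ft_force: [0.3, -0.2, 1.1]
gripper_width: 0.0847
```

```bash
python3 mv.py 0.4717 0.2333 0.17 -12; python3 - <<'E'
from h import *
im=bot.snapshot('wrist');crop('w25',im,220,80,420,260,3.9)
crop('s25',bot.snapshot('side'),250,120,350,200,7)
crop('t25',bot.snapshot('top'),180,105,500,245,2.5)
E
```

```text
t 35.03 pos [ 0.4605 -0.1583  0.1701] yaw 48.1 zaxis [-0.     0.004 -1.   ] j7 1.37 F [ 0.3 -0.2  1.1] Tz -0.04 w 0.0847
J [-0.3   0.31  0.67  2.08 -0.26  0.83  1.37]
shift units [12.67 14.94  0.07]
wz units 13.1 (tool z down)
tilt fix wx,wy units [ 0.03 -0.03  0.  ]
```

View pics/w25.png

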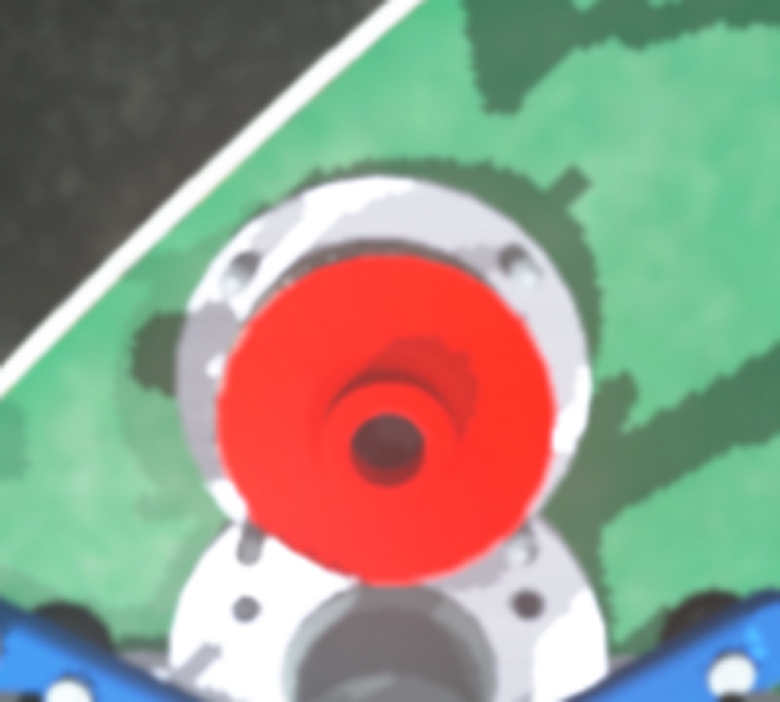

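View pics/s25.png

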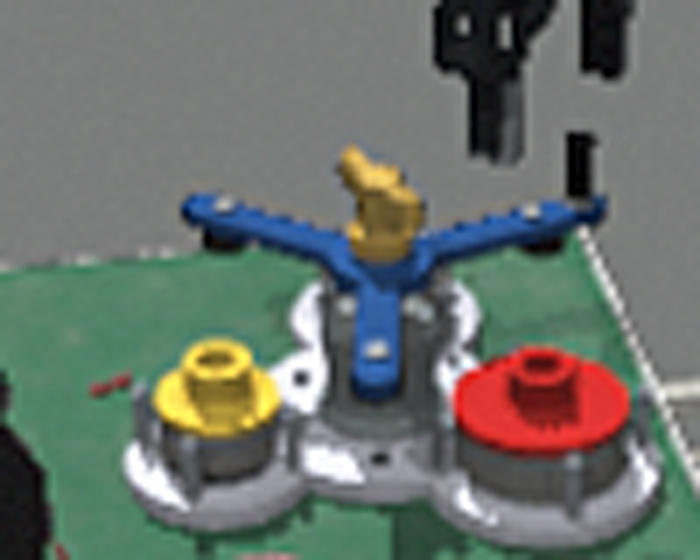

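View pics/t25.png

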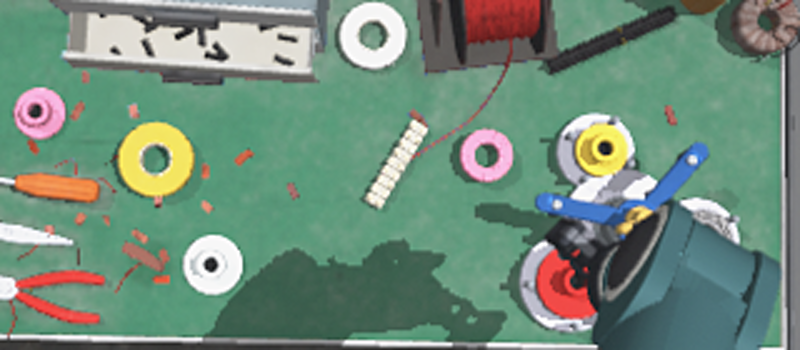

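Red is flat and within its dowels, about 2.6 mm off centre. White hasn't moved, at (265,211) in the top view. Rotating to -12° for the medium station.

send_rows:
  deltas:
    - [[0.5,0.6,-0.1,0,0,1,1],[0.5,0.6,-0.1,0,0,1,1],[0,0.9,-0.1,0,0,1,1],[0,0.9,-0.1,0,0,1,1],[0,0.9,0,0,0,1,1],[0,0.9,0,0,0,1,1],[0,0.9,0,0,0,1,1],[0,0.9,0,0,0,1,1],[0,0,0,0,0,1,1],[0,0,0,0,0,1,1],[0,0,0,0,0,1,1],[0,0,0,0,0,1,1]]

```text
time: 36.18
ee_pos: [0.5501, -0.0729, 0.1571]
tool_rot: [-2.38, -2.011, 0.042]
ft_force: [0.4, -0.3, 0.7]
gripper_width: 0.0854
```

```bash
python3 mv.py 0.4717 0.2333 0.16 -12
```

```text
t 36.18 pos [ 0.5501 -0.0729  0.1571] yaw -9.6 zaxis [-0.037  0.002 -0.999] j7 0.33 F [ 0.4 -0.3  0.7] Tz -0.01 w 0.0854
J [-0.56  0.53  0.84  1.92 -0.47  0.95  0.33]
shift units [14.44 -6.43  0.03]
wz units 0.52 (tool z down)
tilt fix wx,wy units [-0.46  0.05  0.  ]
```

send_rows:
  deltas:
    - [[0.3,-0.1,-0.3,-0.46,0.05,0.5,1],[1,-0.43,0,0,0,0,1],[1,-0.43,0,0,0,0,1],[1,-0.43,0,0,0,0,1],[1,-0.43,0,0,0,0,1],[1,-0.43,0,0,0,0,1],[1,-0.43,0,0,0,0,1],[1,-0.43,0,0,0,0,1],[1,-0.43,0,0,0,0,1],[1,-0.43,0,0,0,0,1],[1,-0.43,0,0,0,0,1]]

```text
time: 37.1
ee_pos: [0.4973, 0.1475, 0.1459]
tool_rot: [-2.459, -1.953, 0.05]
ft_force: [0.5, -0.4, -0.6]
gripper_width: 0.0853
```

```bash
python3 mv.py 0.4717 0.2333 0.16 -12
```

```text
t 37.10 pos [0.4973 0.1475 0.1459] yaw -13.1 zaxis [-0.026 -0.019 -0.999] j7 -0.15 F [ 0.5 -0.4 -0.6] Tz 0.02 w 0.0853
J [-1.03  0.48  0.86  2.02 -0.46  0.88 -0.15]
shift units [ 3.87 -2.23 -0.76]
wz units -0.24 (tool z down)
tilt fix wx,wy units [-0.26  0.31  0.  ]
```

send_rows:
  deltas:
    - [[0,0,-0.2,-0.26,0.31,-0.24,1],[0.95,-0.55,0,0,0,0,1],[0.95,-0.55,0,0,0,0,1],[0.95,-0.55,0,0,0,0,1],[0.95,-0.55,0,0,0,0,1],[0,0,0,0,0,0,1]]

```text
time: 37.6
ee_pos: [0.4621, 0.2373, 0.1411]
tool_rot: [-2.434, -1.986, 0.023]
ft_force: [-0.7, 0.4, 0.4]
gripper_width: 0.0854
```

```bash
python3 mv.py 0.4717 0.2333 0.06 -12; python3 - <<'E'
from h import *
cv2.imwrite('pics/w26.png',bot.snapshot('wrist')[:,:,::-1])
c=cam('wrist'); print(proj(c,(0.4717,0.2333,0.024)))
E
```

```text
t 37.60 pos [0.4621 0.2373 0.1411] yaw -11.6 zaxis [-0.012 -0.009 -1.   ] j7 -0.30 F [-0.7  0.4  0.4] Tz -0.01 w 0.0854
J [-1.2   0.48  0.84  2.03 -0.47  0.85 -0.3 ]
shift units [-0.05  0.55  4.05]
wz units 0.09 (tool z down)
tilt fix wx,wy units [-0.12  0.14  0.  ]
[328.86526217 192.51362019]
```

View pics/w26.png

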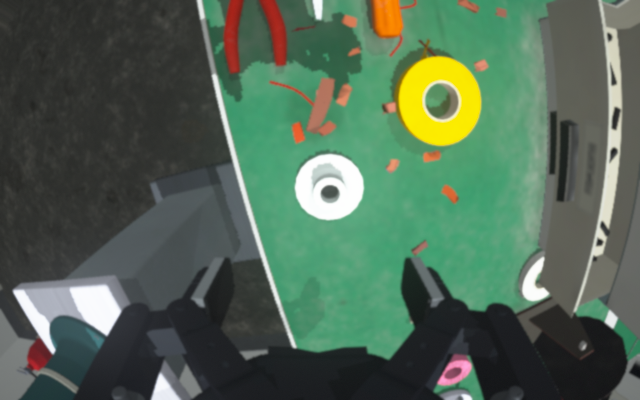

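send_rows:
  deltas:
    - [[-0.05,0.55,0.5,-0.12,0.14,0.09,1],[0,0,1,0,0,0,1],[0,0,1,0,0,0,1],[0,0,1,0,0,0,1],[0,0,1,0,0,0,1],[0,0,0,0,0,0,1]]

```text
time: 38.15
ee_pos: [0.473, 0.2251, 0.0438]
tool_rot: [2.443, 1.967, -0.011]
ft_force: [-0.5, -0.6, 0.4]
gripper_width: 0.0852
```

```bash
python3 mv.py 0.4717 0.2333 0.0115 -12
```

```text
t 38.15 pos [0.473  0.2251 0.0438] yaw -12.3 zaxis [-0.002 -0.008 -1.   ] j7 -0.15 F [-0.5 -0.6  0.4] Tz 0.01 w 0.0852
J [-1.05  0.64  0.69  2.06 -0.64  0.67 -0.15]
shift units [ 0.4  -0.15  1.61]
wz units -0.07 (tool z down)
tilt fix wx,wy units [-0.    0.11  0.  ]
```

send_rows:
  deltas:
    - [[0.4,-0.15,0.2,0,0.11,-0.07,1],[0,0,0.7,0,0,0,1],[0,0,0.5,0,0,0,1],[0,0,0.1,0,0,0,1],[0,0,0,0,0,0,1]]

```text
time: 38.57
ee_pos: [0.4727, 0.2316, 0.0115]
tool_rot: [2.444, 1.973, -0.001]
ft_force: [0.1, -0.2, 0.6]
gripper_width: 0.0855
```

```bash
python3 mv.py 0.4717 0.2333 0.0115 -12; python3 - <<'E'
from h import *
im=bot.snapshot('wrist');crop('w27',im,220,200,420,350,3.9)
c=cam('wrist'); print((proj(c,(0.4717,0.2333,0.024))-[219.5,199.5])*3.9)
E
```

```text
t 38.57 pos [0.4727 0.2316 0.0115] yaw -12.2 zaxis [ 0.    -0.001 -1.   ] j7 -0.11 F [ 0.1 -0.2  0.6] Tz -0.04 w 0.0855
J [-1.01  0.69  0.63  2.06 -0.7   0.62 -0.11]
shift units [ 0.07 -0.07 -0.  ]
wz units -0.04 (tool z down)
tilt fix wx,wy units [ 0.    0.01 -0.  ]
[369.85529348 279.37232054]
```

View pics/w27.png

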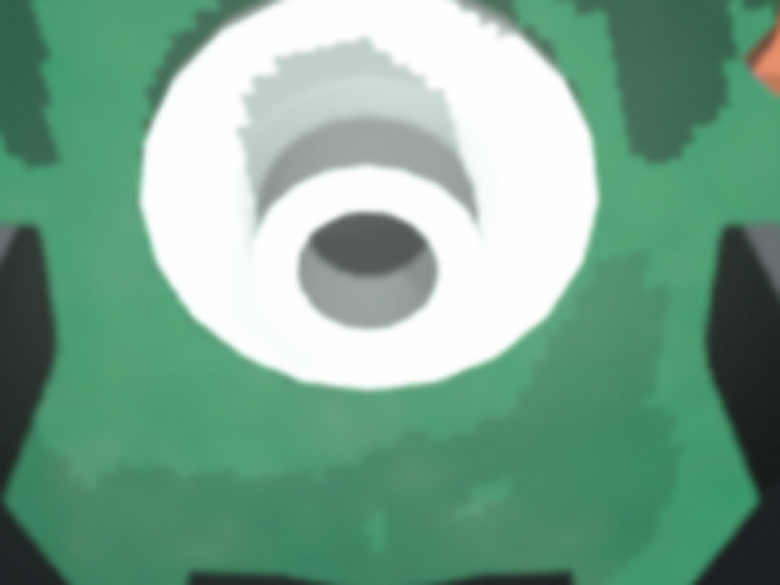

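send_rows:
  deltas:
    - [[0.1,-0.07,-0.05,0,0,0,-1],[0,0,0,0,0,0,-1],[0,0,0,0,0,0,-1],[0,0,0,0,0,0,-1],[0,0,0,0,0,0,-1],[0,0,0,0,0,0,-1],[0,0,0,0,0,0,-1]]

```text
time: 39.2
ee_pos: [0.4731, 0.2353, 0.0154]
tool_rot: [2.443, 1.974, 0.007]
ft_force: [0.9, 0.2, -0.3]
gripper_width: 0.0273
```

```bash
python3 mv.py 0.505 -0.293 0.17 -12
```

```text
t 39.20 pos [0.4731 0.2353 0.0154] yaw -12.1 zaxis [ 0.004  0.002 -1.   ] j7 -0.11 F [ 0.9  0.2 -0.3] Tz -0.01 w 0.0273
J [-1.02  0.68  0.64  2.06 -0.7   0.62 -0.11]
shift units [-25.47   7.13  -7.78]
wz units -0.03 (tool z down)
tilt fix wx,wy units [ 0.04 -0.03  0.  ]
```

send_rows:
  deltas:
    - [[0,0,-0.5,0,0,0,-1],[0,0,-1,0,0,0,-1],[0,0,-1,0,0,0,-1],[0,0,-1,0,0,0,-1],[0,0,-1,0,0,0,-1],[0,0,-1,0,0,0,-1],[0,0,-1,0,0,0,-1],[0,0,-1,0,0,0,-1],[0,0,-1,0,0,0,-1],[-1,0.28,-0.2,0,0,0,-1],[-1,0.28,0,0,0,0,-1],[-1,0.28,0,0,0,0,-1]]

```text
time: 40.2
ee_pos: [0.474, 0.1725, 0.2017]
tool_rot: [-2.438, -1.979, -0.002]
ft_force: [0.4, -0.7, -1.1]
gripper_width: 0.0273
```

send_rows:
  deltas:
    - [[-1,0.28,0,0,0,0,-1],[-1,0.28,0,0,0,0,-1],[-1,0.28,0,0,0,0,-1],[-1,0.28,0,0,0,0,-1],[-1,0.28,0,0,0,0,-1],[-1,0.28,0,0,0,0,-1],[-1,0.28,0,0,0,0,-1],[-1,0.28,0,0,0,0,-1]]

```text
time: 40.87
ee_pos: [0.4801, -0.0066, 0.2031]
tool_rot: [-2.439, -1.971, -0.003]
ft_force: [-0.3, 0.2, -1.0]
gripper_width: 0.0276
```

```bash
python3 mv.py 0.505 -0.293 0.19 -12
```

```text
t 40.87 pos [ 0.4801 -0.0066  0.2031] yaw -12.1 zaxis [-0.002  0.006 -1.   ] j7 0.08 F [-0.3  0.2 -1. ] Tz -0.00 w 0.0276
J [-0.89  0.31  1.    2.08 -0.33  0.92  0.08]
shift units [-13.74   4.22   0.57]
wz units -0.02 (tool z down)
tilt fix wx,wy units [-0.04 -0.07  0.  ]
```

send_rows:
  deltas:
    - [[-1,0.31,0,0,0,0,-1],[-1,0.31,0,0,0,0,-1],[-1,0.31,0,0,0,0,-1],[-1,0.31,0,0,0,0,-1],[-1,0.31,0,0,0,0,-1],[-1,0.31,0,0,0,0,-1],[-1,0.31,0,0,0,0,-1],[-1,0.31,0,0,0,0,-1]]

```text
time: 41.53
ee_pos: [0.4876, -0.1862, 0.2029]
tool_rot: [-2.442, -1.959, -0.004]
ft_force: [0.4, 0.5, -0.9]
gripper_width: 0.0275
```

```bash
python3 mv.py 0.505 -0.293 0.19 -12
```

```text
t 41.53 pos [ 0.4876 -0.1862  0.2029] yaw -12.5 zaxis [-0.005  0.01  -1.   ] j7 0.49 F [ 0.4  0.5 -0.9] Tz 0.03 w 0.0275
J [-0.47  0.41  0.97  1.98 -0.41  0.97  0.49]
shift units [-5.03  2.01  0.59]
wz units -0.11 (tool z down)
tilt fix wx,wy units [-0.09 -0.11  0.  ]
```

send_rows:
  deltas:
    - [[-1,0.4,0,-0.09,-0.11,0,-1],[-1,0.4,0,0,0,0,-1],[-1,0.4,0,0,0,0,-1],[-1,0.4,0,0,0,0,-1],[-1,0.4,0,0,0,0,-1],[-0.3,0.1,0,0,0,0,-1],[0,0,0,0,0,0,-1]]

```text
time: 42.12
ee_pos: [0.4977, -0.312, 0.2038]
tool_rot: [-2.462, -1.95, 0.006]
ft_force: [-1.6, 0.7, -0.3]
gripper_width: 0.0271
```

```bash
python3 mv.py 0.505 -0.293 0.085 -12;python3 - <<'E'
from h import *
cv2.imwrite('pics/w28.png',bot.snapshot('wrist')[:,:,::-1])
E
```

```text
t 42.12 pos [ 0.4977 -0.312   0.2038] yaw -13.2 zaxis [-0.004 -0.002 -1.   ] j7 0.70 F [-1.6  0.7 -0.3] Tz -0.02 w 0.0271
J [-0.18  0.52  0.93  1.83 -0.48  1.03  0.7 ]
shift units [1.02 0.15 5.94]
wz units -0.27 (tool z down)
tilt fix wx,wy units [-0.04  0.03  0.  ]
```

View pics/w28.png

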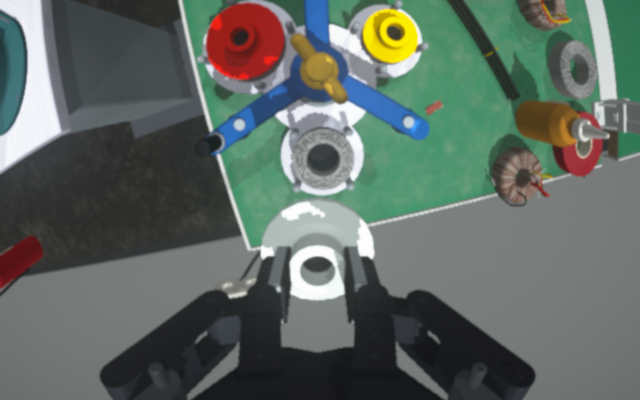

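send_rows:
  deltas:
    - [[1,0.15,0,-0.04,0,-0.27,-1],[0,0,0.9,0,0,0,-1],[0,0,0.9,0,0,0,-1],[0,0,0.9,0,0,0,-1],[0,0,0.9,0,0,0,-1],[0,0,0.9,0,0,0,-1],[0,0,0,0,0,0,-1]]

```text
time: 42.75
ee_pos: [0.5053, -0.281, 0.1117]
tool_rot: [-2.429, -1.986, -0.007]
ft_force: [-0.9, 1.7, -0.5]
gripper_width: 0.0271
```

```bash
python3 mv.py 0.505 -0.293 0.085 -12; python3 - <<'E'
from h import *
im=bot.snapshot('wrist');crop('w29',im,220,110,420,310,3.5)
E
```

```text
t 42.75 pos [ 0.5053 -0.281   0.1117] yaw -11.4 zaxis [ 0.001  0.006 -1.   ] j7 0.77 F [-0.9  1.7 -0.5] Tz 0.03 w 0.0271
J [-0.15  0.62  0.82  1.91 -0.6   0.87  0.77]
shift units [-0.6   0.1   1.33]
wz units 0.12 (tool z down)
tilt fix wx,wy units [-0.   -0.08  0.  ]
```

View pics/w29.png

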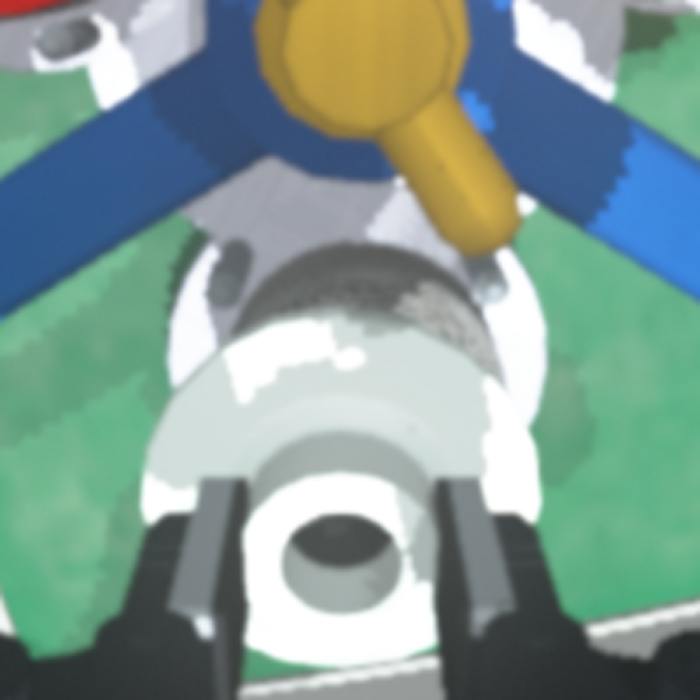

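send_rows:
  deltas:
    - [[-0.6,0.1,0.2,0,-0.08,0.1,-1],[0,0,0.6,0,0,0,-1],[0,0,0.6,0,0,0,-1],[0,0,0,0,0,0,-1],[0,0,0,0,0,0,-1]]

```text
time: 43.22
ee_pos: [0.508, -0.2945, 0.0864]
tool_rot: [2.433, 1.977, 0.005]
ft_force: [-0.0, -0.6, -1.2]
gripper_width: 0.0271
```

```bash
python3 mv.py 0.505 -0.293 0.065 -12; python3 - <<'E'
from h import *
im=bot.snapshot('wrist');crop('w30',im,220,110,420,310,3.5)
E
```

```text
t 43.22 pos [ 0.508  -0.2945  0.0864] yaw -11.8 zaxis [ 0.007 -0.003 -1.   ] j7 0.81 F [-0.  -0.6 -1.2] Tz -0.05 w 0.0271
J [-0.11  0.67  0.79  1.91 -0.64  0.83  0.81]
shift units [ 0.04 -0.17  1.07]
wz units 0.04 (tool z down)
tilt fix wx,wy units [ 0.09  0.02 -0.  ]
```

View pics/w30.png

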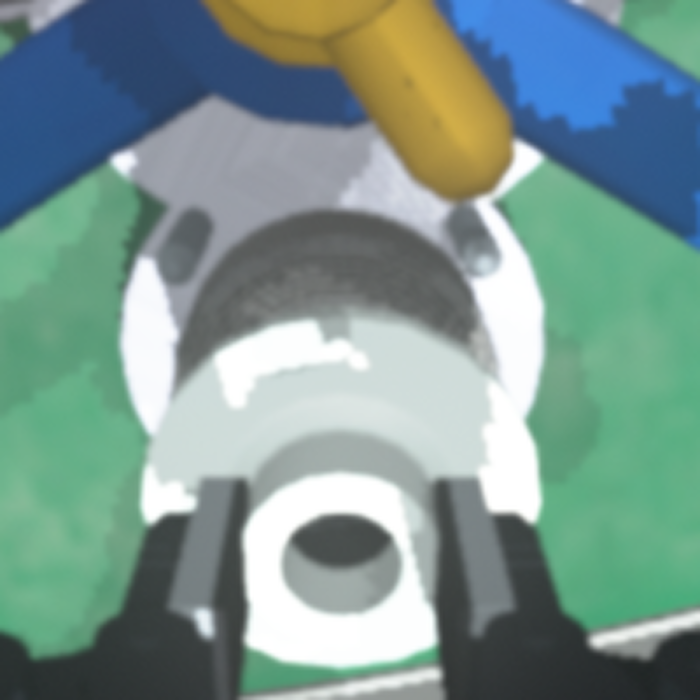

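```bash
python3 - <<'E'
from dow import *
run(220,110,3.5,(182,266),(484,262),27.9)
cap(220,110,3.5,(341,560),(341,315),.0154,32)
E
```

```text
pos [ 0.5077 -0.2944  0.0863] span 0.054 centre in tool x 1.8 y -1.4 mm; line skew 0.01
hole [-0.   0.  -8.6] cap x -0.0
front [31.2  0.   9.4] cap x -0.8
```

send_rows:
  deltas:
    - [[0.2,-0.07,0.3,0.09,0,0,-1],[0,0,0.45,0,0,0,-1],[0,0,0.45,0,0,0,-1],[0,0,0,0,0,0,-1],[0,0,0,0,0,0,-1]]

```text
time: 43.68
ee_pos: [0.5077, -0.2897, 0.0604]
tool_rot: [2.438, 1.981, -0.002]
ft_force: [0.9, -0.8, -1.0]
gripper_width: 0.0273
```

```bash
python3 mv.py 0.505 -0.293 0.0534 -12; python3 - <<'E'
from h import *
im=bot.snapshot('wrist');crop('w31',im,220,110,420,310,3.5)
E
```

```text
t 43.68 pos [ 0.5077 -0.2897  0.0604] yaw -11.8 zaxis [-0.    -0.001 -1.   ] j7 0.83 F [ 0.9 -0.8 -1. ] Tz 0.01 w 0.0273
J [-0.1   0.7   0.75  1.92 -0.67  0.79  0.83]
shift units [-0.19 -0.1   0.35]
wz units 0.04 (tool z down)
tilt fix wx,wy units [-0.    0.02  0.  ]
```

View pics/w31.png

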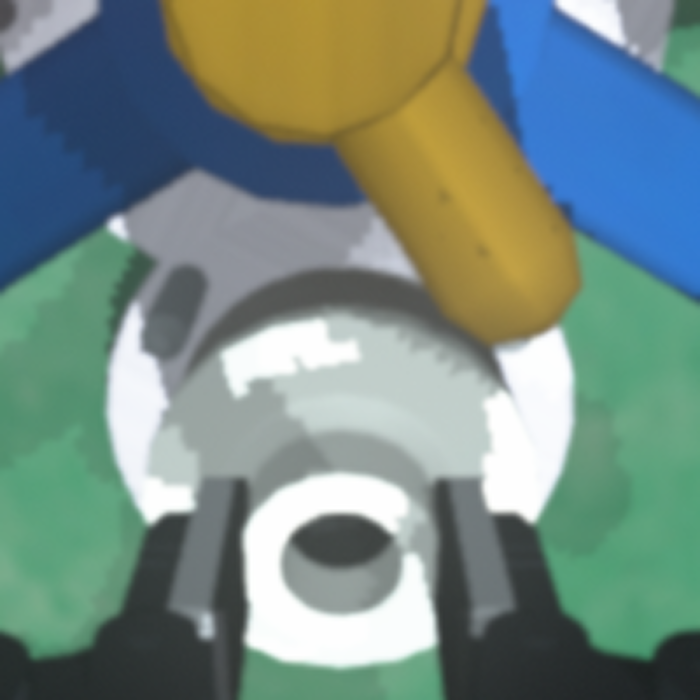

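```bash
python3 - <<'E'
from dow import *
c=cam('wrist'); s=bot.state(); M=R.from_rotvec(s['tool_rot']).as_matrix()
q=plane(c,(165.5)/3.5+219.5,(337)/3.5+109.5,.044); print((M.T@(q-s['ee_pos'])*1e3).round(1))
cap(220,110,3.5,(341,560),(341,308),.0154,32)
E
```

```text
[ 25.3 -27.7  16.3]
hole [ 0.   0.  -8.6] cap x 0.0
front [32.3  0.   9.4] cap x 0.3
```

Lateral alignment looks right. Lowering onto the medium core.

send_rows:
  deltas:
    - [[0,0,0.15,0,0,0,-1],[0,0,0.2,0,0,0,-1],[0,0,0.15,0,0,0,-1],[0,0,0.1,0,0,0,-1],[0,0,0,0,0,0,-1]]

```text
time: 44.15
ee_pos: [0.5083, -0.2902, 0.054]
tool_rot: [-2.438, -1.98, -0.008]
ft_force: [0.2, 0.1, -1.8]
gripper_width: 0.0275
```

```bash
python3 mv.py 0.507 -0.29 0.0534 -12; python3 - <<'E'
from h import *
im=bot.snapshot('wrist');crop('w32',im,220,110,420,310,3.5)
crop('s32',bot.snapshot('side'),250,120,350,200,7)
E
```

```text
t 44.15 pos [ 0.5083 -0.2902  0.054 ] yaw -11.8 zaxis [ 0.003  0.004 -1.   ] j7 0.84 F [ 0.2  0.1 -1.8] Tz 0.02 w 0.0275
J [-0.08  0.71  0.74  1.92 -0.68  0.78  0.84]
shift units [-0.   -0.07  0.03]
wz units 0.04 (tool z down)
tilt fix wx,wy units [ 0.03 -0.06  0.  ]
```

View pics/w32.png

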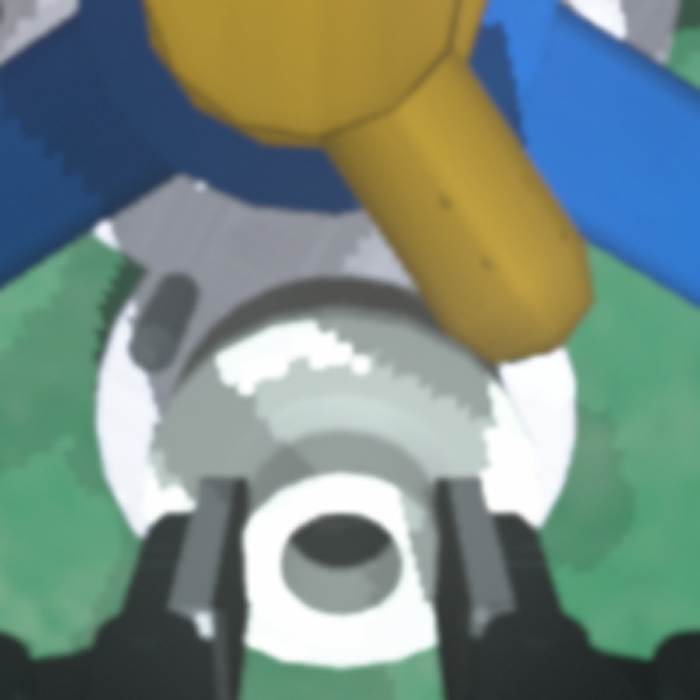

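View pics/s32.png

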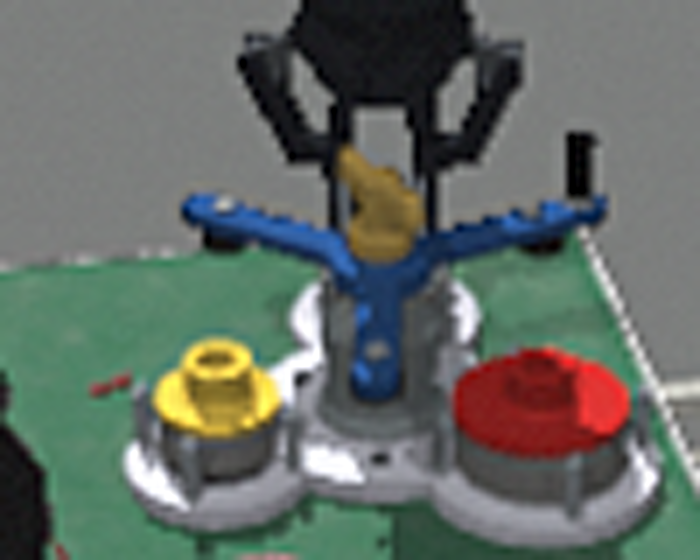

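send_rows:
  deltas:
    - [[0,-0.05,0.1,0,0,0,-1],[0,0,0.05,0,0,0,-1],[0,0,0,0,0,0,0.1],[0,0,0,0,0,0,0.1],[0,0,0,0,0,0,0.2],[0,0,-0.5,0,0,0,0.2],[0,0,-1,0,0,0,0.2],[0,0,-1,0,0,0,0.2],[0,0,-1,0,0,0,0.2],[0,0,-1,0,0,0,0.2],[0,0,-1,0,0,0,0.2],[-0.5,0,-0.5,0,0,0,0.2]]

```text
time: 45.25
ee_pos: [0.5044, -0.2987, 0.1761]
tool_rot: [-2.432, -1.979, -0.004]
ft_force: [1.1, -0.7, 0.2]
gripper_width: 0.0514
```

```bash
python3 mv.py 0.4237 -0.2429 0.17 48; python3 - <<'E'
from h import *
cv2.imwrite('pics/w33.png',bot.snapshot('wrist')[:,:,::-1])
crop('w33c',bot.snapshot('wrist'),220,70,420,260,3.8)
crop('s33',bot.snapshot('side'),250,120,350,200,7)
crop('t33',bot.snapshot('top'),380,140,490,245,6)
E
```

```text
t 45.25 pos [ 0.5044 -0.2987  0.1761] yaw -11.7 zaxis [-0.002  0.006 -1.   ] j7 0.73 F [ 1.1 -0.7  0.2] Tz 0.06 w 0.0514
J [-0.18  0.55  0.89  1.85 -0.51  0.99  0.73]
shift units [ 1.91 -4.52  0.33]
wz units -13.03 (tool z down)
tilt fix wx,wy units [-0.04 -0.07  0.  ]
```

View pics/w33c.png

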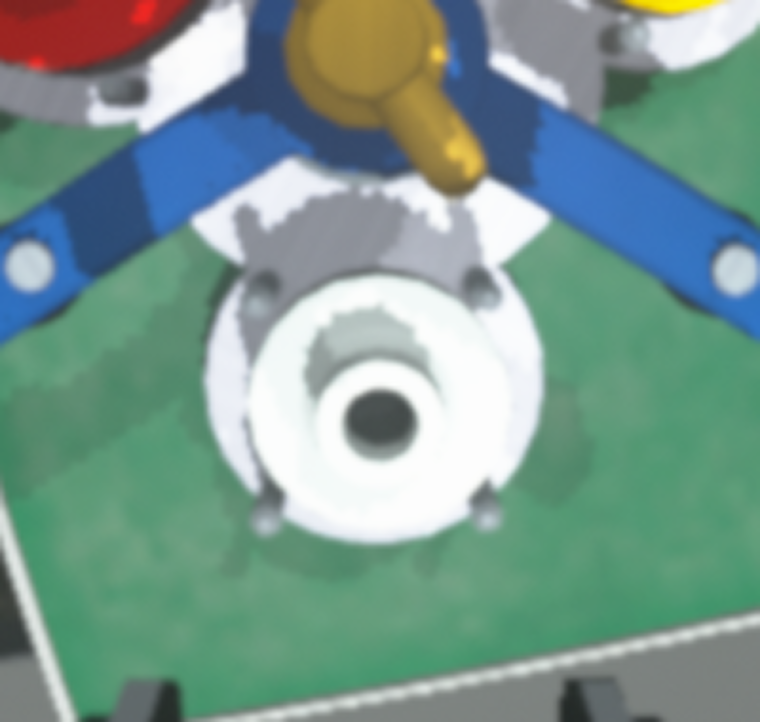

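View pics/t33.png

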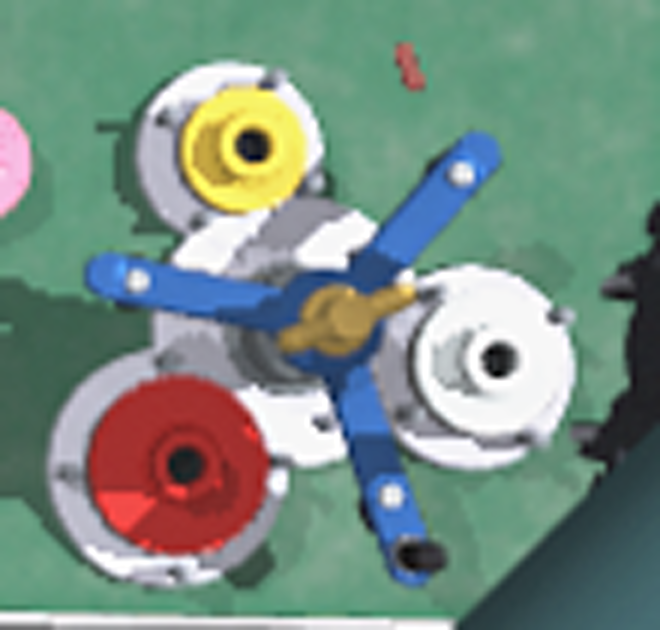

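View pics/s33.png

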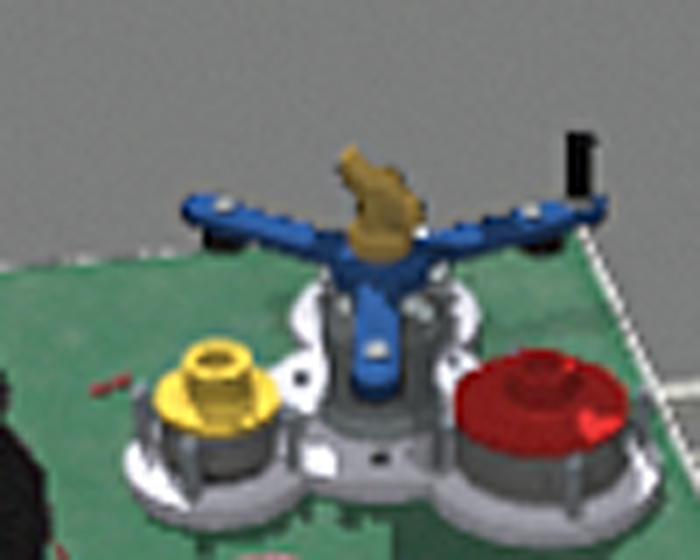

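All three are on. White is centred within about 1.5 mm. A quick height check by triangulating the collar tops (expected 62 mm).

```bash
python3 - <<'E'
from h import *
crop('s34',bot.snapshot('side'),270,160,350,195,10)
t=cam('top');s=cam('side')
T=lambda x,y:((x+.5)/6+379.5,(y+.5)/6+139.5); S=lambda x,y:((x+.5)/7+249.5,(y+.5)/7+119.5)
print('Y',tri(t,T(252,145),s,S(217,356)),'R',tri(t,T(185,465),s,S(543,364)))
E
```

```text
Y [ 0.60041416 -0.18397213  0.0632074 ] R [ 0.45999418 -0.15586956  0.06118055]
```

View pics/s34.png

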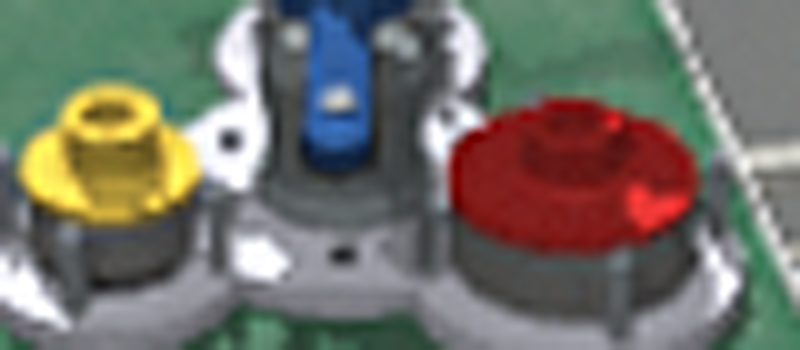

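Heights are right at 63 and 61 mm. Now back to the clamp handle, rotating to yaw 48° first.

send_rows:
  deltas:
    - [[0,0,0,-0.04,-0.07,-1,0.2],[0,0,0,0,0,-1,0.2],[0,0,0,0,0,-1,0.2],[0,0,0,0,0,-1,0.2],[0,0,0,0,0,-1,0.2],[0,0,0,0,0,-1,0.2],[0,0,0,0,0,-1,0.2],[0,0,0,0,0,-1,0.2],[0,0,0,0,0,-1,0.2],[0,0,0,0,0,-1,0.2],[0,0,0,0,0,-1,0.2],[0,0,0,0,0,-1,0.2]]

```text
time: 46.5
ee_pos: [0.4933, -0.2909, 0.1526]
tool_rot: [-1.166, -2.875, 0.001]
ft_force: [0.0, 0.2, 0.7]
gripper_width: 0.0511
```

```bash
python3 mv.py 0.425 -0.2437 0.17 48
```

```text
t 46.50 pos [ 0.4933 -0.2909  0.1526] yaw 45.9 zaxis [-0.036  0.014 -0.999] j7 1.59 F [0.  0.2 0.7] Tz -0.04 w 0.0511
J [-0.    0.5   0.63  1.87 -0.35  0.93  1.59]
shift units [ 4.12 -0.7  -0.71]
wz units -0.47 (tool z down)
tilt fix wx,wy units [-0.19 -0.45  0.  ]
```

send_rows:
  deltas:
    - [[0,0,-0.5,-0.19,-0.45,-0.47,0.2],[0.8,-0.1,0,0,0,0,0.2],[0.8,-0.1,0,0,0,0,0.2],[0.8,-0.1,0,0,0,0,0.2],[0.8,-0.1,0,0,0,0,0.2],[0.8,-0.1,0,0,0,0,0.2],[0,0,0,0,0,0,0.2]]

```text
time: 47.08
ee_pos: [0.4188, -0.2396, 0.1524]
tool_rot: [-1.109, -2.919, -0.0]
ft_force: [-1.4, 0.2, -0.8]
gripper_width: 0.0513
```

```bash
python3 mv.py 0.425 -0.2437 0.103 48; python3 - <<'E'
from h import *
cv2.imwrite('pics/w35.png',bot.snapshot('wrist')[:,:,::-1])
c=cam('wrist'); print(proj(c,(0.425,-0.2437,0.127)))
E
```

```text
t 47.08 pos [ 0.4188 -0.2396  0.1524] yaw 48.4 zaxis [-0.017  0.007 -1.   ] j7 1.57 F [-1.4  0.2 -0.8] Tz 0.02 w 0.0513
J [-0.09  0.34  0.65  2.09 -0.28  0.81  1.57]
shift units [-0.41  0.07  2.46]
wz units 0.09 (tool z down)
tilt fix wx,wy units [-0.08 -0.22  0.  ]
[318.01368418 248.77511778]
```

View pics/w35.png

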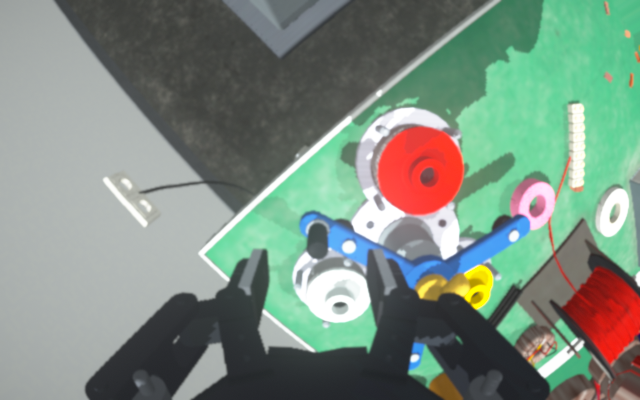

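send_rows:
  deltas:
    - [[-0.3,0.07,0,-0.08,-0.22,0,0.2],[0,0,0.7,0,0,0,0.2],[0,0,0.7,0,0,0,0.2],[0,0,0.6,0,0,0,0.2],[0,0,0.2,0,0,0,0.2],[0,0,0,0,0,0,0.2]]

```text
time: 47.63
ee_pos: [0.4323, -0.2469, 0.1054]
tool_rot: [1.109, 2.928, -0.006]
ft_force: [0.6, -0.5, -0.8]
gripper_width: 0.0512
```

```bash
python3 mv.py 0.425 -0.2437 0.103 48; python3 - <<'E'
from h import *
crop('w36',bot.snapshot('wrist'),220,190,420,340,3.9)
E
```

```text
t 47.63 pos [ 0.4323 -0.2469  0.1054] yaw 48.5 zaxis [ 0.008 -0.007 -1.   ] j7 1.65 F [ 0.6 -0.5 -0.8] Tz 0.02 w 0.0512
J [-0.03  0.43  0.59  2.11 -0.37  0.69  1.65]
shift units [ 0.38 -0.12  0.12]
wz units 0.11 (tool z down)
tilt fix wx,wy units [-0.    0.14  0.  ]
```

View pics/w36.png

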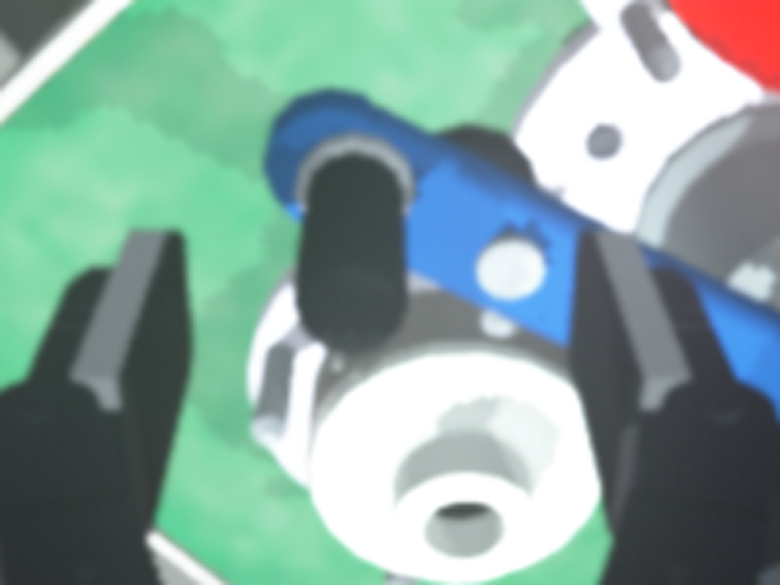

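send_rows:
  deltas:
    - [[0.38,-0.12,0.05,0,0.14,0.1,0.2],[0,0,0,0,0,0,-1],[0,0,0,0,0,0,-1],[0,0,0,0,0,0,-1],[0,0,0,0,0,0,-1],[0,0,0,0,0,0,-1],[0,0,0,0,0,0,-1]]
  force: 40

```text
time: 48.27
ee_pos: [0.4252, -0.2454, 0.1066]
tool_rot: [1.127, 2.93, -0.001]
ft_force: [0.2, 0.6, -1.4]
gripper_width: 0.0127
```

```bash
python3 mv.py 0.425 -0.2437 0.103 48; python3 clamp.py
```

```text
t 48.27 pos [ 0.4252 -0.2454  0.1066] yaw 47.9 zaxis [ 0.002 -0.001 -1.   ] j7 1.64 F [ 0.2  0.6 -1.4] Tz -0.05 w 0.0127
J [-0.03  0.43  0.6   2.12 -0.37  0.7   1.64]
shift units [0.06 0.05 0.18]
wz units -0.02 (tool z down)
tilt fix wx,wy units [ 0.01  0.03 -0.  ]
clamp angle 1.071 rad (abs -160.4) r 0.1032 [ 0.42520929 -0.24536123  0.10661949] [ 0.2  0.6 -1.4] 0.012673580300693755 yaw 47.91053551475105
```

send_rows:
  deltas:
    - [[0.39,0.24,0,0,0,0,-1],[0.38,0.28,0,0,0,0,-1],[0.35,0.3,0,0,0,0,-1],[0.32,0.34,0,0,0,0,-1],[0.29,0.37,0,0,0,0,-1],[0.25,0.38,0,0,0,0,-1]]

```text
time: 48.77
ee_pos: [0.419, -0.188, 0.1063]
tool_rot: [1.136, 2.927, -0.004]
ft_force: [-1.2, -1.2, -0.2]
gripper_width: 0.0121
```

```bash
python3 clamp.py
```

```text
clamp angle 0.513 rad (abs 167.6) r 0.1059 [ 0.41903313 -0.18804118  0.10626465] [-1.2 -1.2 -0.2] 0.012141540711010196 yaw 47.57739261832374
```

send_rows:
  deltas:
    - [[0.17,0.41,0,0,0,0,-1],[0.15,0.43,0,0,0,0,-1],[0.11,0.44,0,0,0,0,-1],[0.07,0.45,0,0,0,0,-1],[0.03,0.46,0,0,0,0,-1],[0,0.3,0,0,0,0,-1],[0,0,0,0,0,0,-1]]

```text
time: 49.35
ee_pos: [0.4439, -0.1328, 0.105]
tool_rot: [-1.124, -2.924, 0.0]
ft_force: [-4.6, -3.6, 1.2]
gripper_width: 0.0124
```

```bash
python3 clamp.py; python3 mv.py 0.4455 -0.1418 0.106 48
```

```text
clamp angle -0.052 rad (abs 135.2) r 0.1108 [ 0.44387401 -0.13278868  0.10501296] [-4.6 -3.6  1.2] 0.012378921181891087 yaw 47.95003336136558
t 49.35 pos [ 0.4439 -0.1328  0.105 ] yaw 48.0 zaxis [-0.009  0.003 -1.   ] j7 1.39 F [-4.6 -3.6  1.2] Tz -0.13 w 0.0124
J [-0.27  0.39  0.59  2.17 -0.35  0.68  1.39]
shift units [-0.36 -0.28 -0.05]
wz units -0.01 (tool z down)
tilt fix wx,wy units [-0.04 -0.11  0.  ]
```

send_rows:
  deltas:
    - [[-0.1,-0.2,0,0,0,0,-1],[0,-0.05,0,0,0,0,-1],[0,0,0,0,0,0,-1]]

```text
time: 49.6
ee_pos: [0.442, -0.1347, 0.1047]
tool_rot: [-1.115, -2.922, -0.004]
ft_force: [-2.9, 0.2, 3.3]
gripper_width: 0.0125
```

```bash
python3 clamp.py
```

```text
clamp angle -0.028 rad (abs 136.6) r 0.1108 [ 0.44199177 -0.13466589  0.10474142] [-2.9  0.2  3.3] 0.012486052087790292 yaw 48.219034223369704
```

send_rows:
  deltas:
    - [[-0.1,-0.12,0,0,0,0,-1],[0,0,0,0,0,0,-1],[0,0,0,0,0,0,0],[0,0,0,0,0,0,0],[0,0,0,0,0,0,0.2],[0,0,-1,0,0,0,0.2],[0,0,-1,0,0,0,0.2],[0,0,-1,0,0,0,0.2],[0,0,0,0,0,0,0.2]]

```text
time: 50.35
ee_pos: [0.4481, -0.1392, 0.1678]
tool_rot: [-1.117, -2.932, -0.004]
ft_force: [0.9, -0.4, 0.4]
gripper_width: 0.0512
```

```bash
python3 mv.py 0.5225 -0.2107 0.17 23; python3 - <<'E'
from h import *
cv2.imwrite('pics/w37.png',bot.snapshot('wrist')[:,:,::-1])
crop('s37',bot.snapshot('side'),250,120,350,200,7)
E
```

```text
t 50.35 pos [ 0.4481 -0.1392  0.1678] yaw 48.3 zaxis [-0.003  0.004 -1.   ] j7 1.32 F [ 0.9 -0.4  0.4] Tz 0.01 w 0.0512
J [-0.33  0.28  0.66  2.12 -0.24  0.81  1.32]
shift units [-5.16 -0.2  -0.14]
wz units 5.52 (tool z down)
tilt fix wx,wy units [ 0.01 -0.06  0.  ]
```

View pics/w37.png

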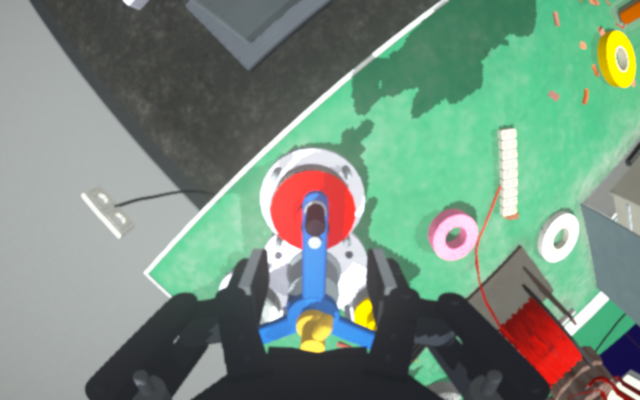

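View pics/s37.png

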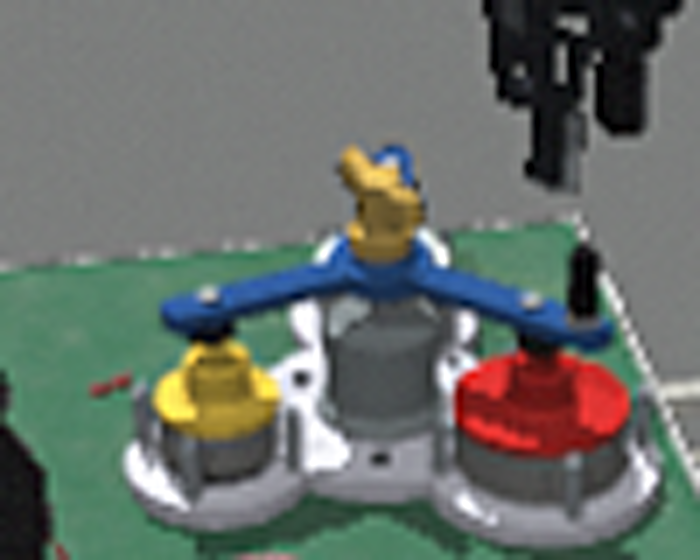

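The clamp is over the capped stations. Now tightening the nut counter-clockwise in two grips, starting at yaw 23°.

send_rows:
  deltas:
    - [[-0.86,-0.03,-0.1,0,0,0,0.2],[-0.86,-0.03,0,0,0,0,0.2],[-0.86,-0.03,0,0,0,0,0.2],[-0.86,-0.03,0,0,0,0,0.2],[-0.86,-0.03,0,0,0,0,0.2],[-0.86,-0.03,0,0,0,0,0.2],[0,0,0,0,0,1,0.2],[0,0,0,0,0,1,0.2],[0,0,0,0,0,1,0.2],[0,0,0,0,0,1,0.2],[0,0,0,0,0,1,0.2],[0,0,0,0,0,0.5,0.2]]

```text
time: 51.45
ee_pos: [0.5198, -0.2119, 0.1504]
tool_rot: [-1.744, -2.585, 0.014]
ft_force: [-0.5, -0.4, 0.2]
gripper_width: 0.0513
```

```bash
python3 mv.py 0.5225 -0.2107 0.112 23; python3 - <<'E'
from h import *
cv2.imwrite('pics/w38.png',bot.snapshot('wrist')[:,:,::-1])
E
```

```text
t 51.45 pos [ 0.5198 -0.2119  0.1504] yaw 22.0 zaxis [-0.024  0.005 -1.   ] j7 1.09 F [-0.5 -0.4  0.2] Tz -0.00 w 0.0513
J [-0.23  0.51  0.73  1.91 -0.42  0.91  1.09]
shift units [-0.02  0.19  1.92]
wz units -0.22 (tool z down)
tilt fix wx,wy units [-0.25 -0.18  0.  ]
```

View pics/w38.png

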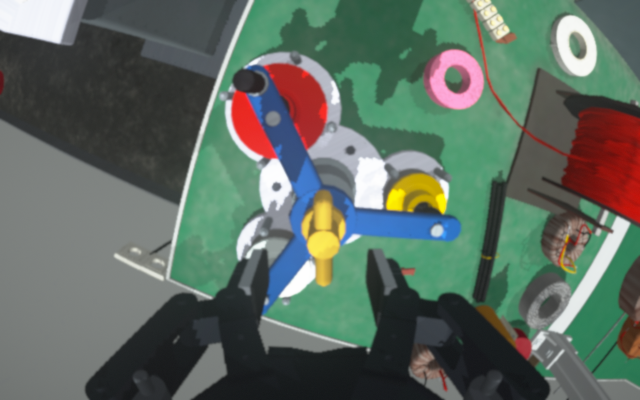

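Wing is vertical in the view at column 322, between the fingers. Levelling, descending, gripping.

send_rows:
  deltas:
    - [[0,0.17,0,-0.25,-0.18,-0.22,0.2],[0,0,0.7,0,0,0,0.2],[0,0,0.7,0,0,0,0.2],[0,0,0.4,0,0,0,0.2],[0,0,0,0,0,0,0.2]]

```text
time: 51.92
ee_pos: [0.5216, -0.2104, 0.1081]
tool_rot: [-1.725, -2.622, 0.006]
ft_force: [-1.0, -0.0, -0.2]
gripper_width: 0.0513
```

```bash
python3 mv.py 0.5225 -0.2107 0.112 23
```

```text
t 51.92 pos [ 0.5216 -0.2104  0.1081] yaw 23.3 zaxis [-0.004 -0.002 -1.   ] j7 1.15 F [-1.  -0.  -0.2] Tz -0.00 w 0.0513
J [-0.2   0.56  0.68  1.95 -0.48  0.81  1.15]
shift units [-0.03  0.03 -0.19]
wz units 0.07 (tool z down)
tilt fix wx,wy units [-0.05 -0.    0.  ]
```

send_rows:
  deltas:
    - [[-0.03,0.03,-0.2,-0.05,0,0,0],[0,0,0,0,0,0,-1],[0,0,0,0,0,0,-1],[0,0,0,0,0,0,-1],[0,0,0,0,0,0,-1],[0,0,0,0,0,0,-1],[0,0,0,0,0,0,-1]]
  force: 60

```text
time: 52.5
ee_pos: [0.5226, -0.2111, 0.1126]
tool_rot: [1.726, 2.625, -0.001]
ft_force: [0.8, -1.0, -4.4]
gripper_width: 0.0096
```

```bash
python3 mv.py 0.5225 -0.2107 0.112 23
```

```text
t 52.50 pos [ 0.5226 -0.2111  0.1126] yaw 23.4 zaxis [ 0. -0. -1.] j7 1.15 F [ 0.8 -1.  -4.4] Tz 0.00 w 0.0096
J [-0.2   0.55  0.68  1.94 -0.47  0.81  1.15]
shift units [0.02 0.   0.03]
wz units 0.08 (tool z down)
tilt fix wx,wy units [-0.    0.01  0.  ]
```

send_rows:
  deltas:
    - [[0,0,0.013,0,0,-1,-1],[0,0,0.013,0,0,-1,-1],[0,0,0.013,0,0,-1,-1],[0,0,0.013,0,0,-1,-1],[0,0,0.013,0,0,-1,-1],[0,0,0.013,0,0,-1,-1],[0,0,0.013,0,0,-1,-1],[0,0,0.013,0,0,-1,-1],[0,0,0.013,0,0,-1,-1],[0,0,0.013,0,0,-1,-1],[0,0,0.013,0,0,-1,-1],[0,0,0.013,0,0,-1,-1]]

```text
time: 53.5
ee_pos: [0.523, -0.2109, 0.1091]
tool_rot: [0.249, 3.131, -0.003]
ft_force: [0.9, 0.0, -3.6]
gripper_width: 0.0095
```

```bash
python3 mv.py 0.5225 -0.2107 0.112 108
```

```text
t 53.50 pos [ 0.523  -0.2109  0.1091] yaw 80.9 zaxis [ 0.001 -0.002 -1.   ] j7 1.99 F [ 0.9  0.  -3.6] Tz -0.01 w 0.0095
J [-0.01  0.5   0.43  1.93 -0.29  0.76  1.99]
shift units [ 0.03  0.   -0.15]
wz units -5.91 (tool z down)
tilt fix wx,wy units [-0.03  0.02  0.  ]
```

send_rows:
  deltas:
    - [[0,0,0.013,0,0,-1,-1],[0,0,0.013,0,0,-1,-1],[0,0,0.013,0,0,-1,-1],[0,0,0.013,0,0,-1,-1],[0,0,0.013,0,0,-1,-1],[0,0,0.013,0,0,-1,-1],[0,0,0.013,0,0,-1,-1],[0,0,0,0,0,0,-1]]

```text
time: 54.17
ee_pos: [0.523, -0.2106, 0.1071]
tool_rot: [-0.672, 3.068, -0.003]
ft_force: [1.0, 0.8, -3.6]
gripper_width: 0.0101
```

```bash
python3 mv.py 0.5225 -0.2107 0.112 108
```

```text
t 54.17 pos [ 0.523  -0.2106  0.1071] yaw 114.7 zaxis [ 0.002 -0.002 -1.   ] j7 2.49 F [ 1.   0.8 -3.6] Tz 0.07 w 0.0101
J [ 0.1   0.49  0.28  1.93 -0.19  0.75  2.49]
shift units [ 0.03  0.01 -0.24]
wz units 1.46 (tool z down)
tilt fix wx,wy units [-0.03  0.01  0.  ]
```

send_rows:
  deltas:
    - [[0,0,0,0,0,0,0],[0,0,0,0,0,0,0],[0,0,0,0,0,0,0.2],[0,0,-1,0,0,0,0.2],[0,0,-1,0,0,0,0.2],[0,0,-1,0,0,0,0.2],[0,0,-0.1,0,0,1,0.2],[0,0,-0.1,0,0,1,0.2],[0,0,-0.1,0,0,1,0.2],[0,0,0,0,0,1,0.2],[0,0,0,0,0,1,0.2],[0,0,0,0,0,1,0.2]]

```text
time: 55.17
ee_pos: [0.5241, -0.2123, 0.18]
tool_rot: [0.137, 3.132, -0.006]
ft_force: [0.3, -0.5, -0.1]
gripper_width: 0.0507
```

send_rows:
  deltas:
    - [[0,0,-0.1,0,0,1,0.2],[0,0,-0.1,0,0,1,0.2],[0,0,-0.1,0,0,1,0.2],[0,0,0,0,0,1,0.2],[0,0,0,0,0,1,0.2],[0,0,0,0,0,1,0.2],[0,0,0,0,0,1,0.2],[0,0,0,0,0,1,0.2],[0,0,0,0,0,1,0.2],[0,0,0,0,0,1,0.2],[0,0,0,0,0,1,0.2],[0,0,0,0,0,1,0.2]]

```text
time: 56.17
ee_pos: [0.5257, -0.2125, 0.1905]
tool_rot: [1.65, 2.657, 0.003]
ft_force: [-0.3, -0.2, 0.2]
gripper_width: 0.0515
```

```bash
python3 mv.py 0.5225 -0.2107 0.17 114.7
```

```text
t 56.17 pos [ 0.5257 -0.2125  0.1905] yaw 26.3 zaxis [ 0.013 -0.006 -1.   ] j7 1.07 F [-0.3 -0.2  0.2] Tz -0.01 w 0.0515
J [-0.19  0.42  0.66  1.89 -0.32  0.92  1.07]
shift units [ 0.16 -0.11  1.02]
wz units -19.28 (tool z down)
tilt fix wx,wy units [ 0.11  0.13 -0.  ]
```

send_rows:
  deltas:
    - [[0,0,0,0.11,0.13,1,0.2],[0,0,0,0,0,1,0.2],[0,0,0,0,0,1,0.2],[0,0,0,0,0,1,0.2],[0,0,0,0,0,1,0.2],[0,0,0,0,0,1,0.2],[0,0,0,0,0,1,0.2],[0,0,0,0,0,1,0.2],[0,0,0,0,0,1,0.2],[0,0,0,0,0,1,0.2],[0,0,0,0,0,1,0.2],[0,0,0,0,0,1,0.2]]

```text
time: 57.17
ee_pos: [0.5277, -0.2118, 0.1948]
tool_rot: [2.748, 1.516, 0.01]
ft_force: [0.2, -1.0, 0.5]
gripper_width: 0.0512
```

send_rows:
  deltas:
    - [[0,0,0,0,0,1,0.2],[0,0,0,0,0,1,0.2],[0,0,0,0,0,1,0.2],[0,0,0,0,0,1,0.2],[0,0,0,0,0,1,0.2],[0,0,0,0,0,1,0.2],[0,0,0,0,0,1,0.2]]

```text
time: 57.75
ee_pos: [0.5293, -0.2108, 0.1973]
tool_rot: [3.073, 0.644, 0.019]
ft_force: [0.3, -0.9, 0.7]
gripper_width: 0.051
```

```bash
python3 mv.py 0.5225 -0.2107 0.14 114.7; python3 - <<'E'
from h import *
cv2.imwrite('pics/w39.png',bot.snapshot('wrist')[:,:,::-1])
E
```

```text
t 57.75 pos [ 0.5293 -0.2108  0.1973] yaw -66.3 zaxis [ 0.013  0.001 -1.   ] j7 -0.31 F [ 0.3 -0.9  0.7] Tz 0.01 w 0.0510
J [-0.46  0.55  1.06  1.89 -0.57  1.03 -0.31]
shift units [-0.34 -0.15  2.86]
wz units -0.22 (tool z down)
tilt fix wx,wy units [ 0.06 -0.15  0.  ]
```

View pics/w39.png

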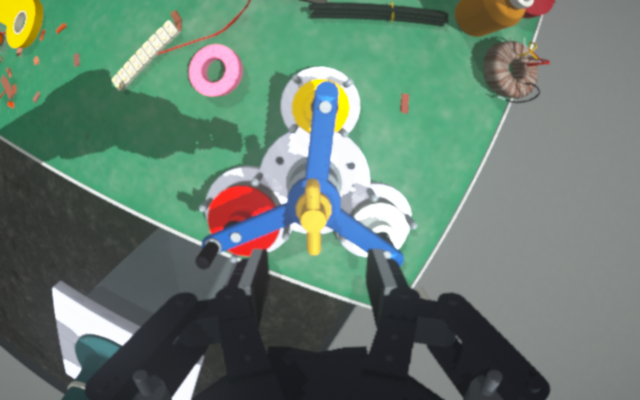

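send_rows:
  deltas:
    - [[-0.34,-0.15,0,0.06,-0.15,-0.22,0.2],[0,0,0.9,0,0,0,0.2],[0,0,0.9,0,0,0,0.2],[0,0,0.9,0,0,0,0.2],[0,0,0.9,0,0,0,0.2],[0,0,0,0,0,0,0.2]]

```text
time: 58.3
ee_pos: [0.5215, -0.2101, 0.1249]
tool_rot: [3.064, 0.692, 0.0]
ft_force: [-1.0, 0.8, 0.2]
gripper_width: 0.0511
```

```bash
python3 mv.py 0.5225 -0.2107 0.107 114.7
```

```text
t 58.30 pos [ 0.5215 -0.2101  0.1249] yaw -64.5 zaxis [ 0.    -0.001 -1.   ] j7 -0.21 F [-1.   0.8  0.2] Tz -0.02 w 0.0511
J [-0.39  0.63  0.96  1.95 -0.66  0.91 -0.21]
shift units [0.03 0.05 0.9 ]
wz units 0.17 (tool z down)
tilt fix wx,wy units [ 0.01 -0.    0.  ]
```

send_rows:
  deltas:
    - [[0.03,0.05,0.5,0,0,0.15,0.2],[0,0,0.35,0,0,0,0],[0,0,0,0,0,0,0],[0,0,0,0,0,0,-1],[0,0,0,0,0,0,-1],[0,0,0,0,0,0,-1],[0,0,0,0,0,0,-1],[0,0,0,0,0,0,-1],[0,0,0,0,0,0,-1]]

```text
time: 59.05
ee_pos: [0.5228, -0.2109, 0.1095]
tool_rot: [3.067, 0.679, 0.003]
ft_force: [-0.2, -0.3, -3.0]
gripper_width: 0.0098
```

```bash
python3 mv.py 0.5225 -0.2107 0.107 114.7
```

```text
t 59.05 pos [ 0.5228 -0.2109  0.1095] yaw -65.0 zaxis [ 0.002  0.    -1.   ] j7 -0.20 F [-0.2 -0.3 -3. ] Tz -0.05 w 0.0098
J [-0.37  0.66  0.94  1.96 -0.69  0.89 -0.2 ]
shift units [-0.01 -0.01  0.13]
wz units 0.06 (tool z down)
tilt fix wx,wy units [ 0.01 -0.02  0.  ]
```

Gripped. Turning the remaining ~115° (about 25 rows) counter-clockwise.

send_rows:
  deltas:
    - [[0,0,0.013,0,0,-1,-1],[0,0,0.013,0,0,-1,-1],[0,0,0.013,0,0,-1,-1],[0,0,0.013,0,0,-1,-1],[0,0,0.013,0,0,-1,-1],[0,0,0.013,0,0,-1,-1],[0,0,0.013,0,0,-1,-1],[0,0,0.013,0,0,-1,-1],[0,0,0.013,0,0,-1,-1],[0,0,0.013,0,0,-1,-1],[0,0,0.013,0,0,-1,-1],[0,0,0.013,0,0,-1,-1]]

```text
time: 60.05
ee_pos: [0.5228, -0.2105, 0.1062]
tool_rot: [2.36, 2.07, 0.002]
ft_force: [-0.2, 0.6, -2.5]
gripper_width: 0.0096
```

```bash
python3 mv.py 0.5225 -0.2107 0.107 49
```

```text
t 60.05 pos [ 0.5228 -0.2105  0.1062] yaw -7.5 zaxis [ 0.002 -0.001 -1.   ] j7 0.63 F [-0.2  0.6 -2.5] Tz -0.08 w 0.0096
J [-0.2   0.56  0.69  1.95 -0.49  0.8   0.63]
shift units [-0.01 -0.02 -0.04]
wz units -12.33 (tool z down)
tilt fix wx,wy units [ 0.03  0.01 -0.  ]
```

send_rows:
  deltas:
    - [[0,0,0.013,0,0,-1,-1],[0,0,0.013,0,0,-1,-1],[0,0,0.013,0,0,-1,-1],[0,0,0.013,0,0,-1,-1],[0,0,0.013,0,0,-1,-1],[0,0,0.013,0,0,-1,-1],[0,0,0.013,0,0,-1,-1],[0,0,0.013,0,0,-1,-1],[0,0,0.013,0,0,-1,-1],[0,0,0.013,0,0,-1,-1],[0,0,0.013,0,0,-1,-1]]

```text
time: 60.97
ee_pos: [0.5226, -0.2105, 0.1032]
tool_rot: [1.195, 2.902, 0.002]
ft_force: [-0.6, 0.6, 0.8]
gripper_width: 0.0096
```

```bash
python3 mv.py 0.5225 -0.2107 0.107 49; python3 - <<'E'
from h import *
crop('s40',bot.snapshot('side'),250,120,350,200,7)
E
```

```text
t 60.97 pos [ 0.5226 -0.2105  0.1032] yaw 45.2 zaxis [ 0.003 -0.    -1.   ] j7 1.40 F [-0.6  0.6  0.8] Tz -0.09 w 0.0096
J [-0.03  0.51  0.45  1.94 -0.32  0.75  1.4 ]
shift units [-0.01 -0.01 -0.19]
wz units -0.82 (tool z down)
tilt fix wx,wy units [ 0.02  0.03 -0.  ]
```

View pics/s40.png

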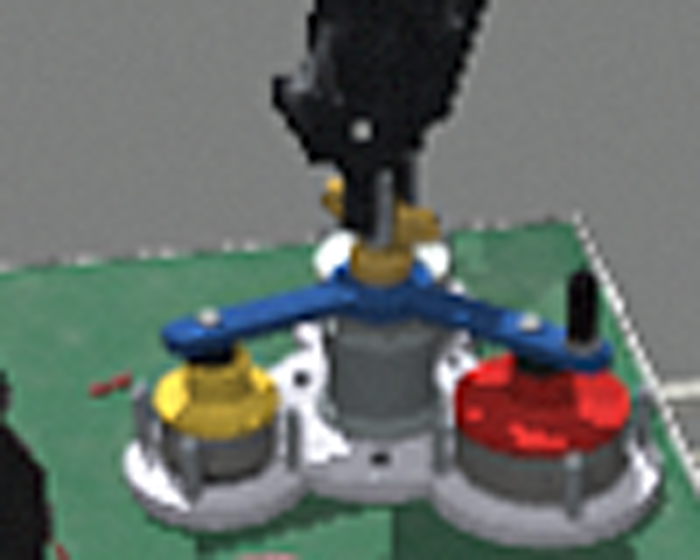

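Almost home. Turning until the torque rises.

send_rows:
  deltas:
    - [[0,0,0.01,0,0,-0.7,-1],[0,0,0.01,0,0,-0.5,-1],[0,0,0,0,0,0,-1]]

```text
time: 61.27
ee_pos: [0.5226, -0.2104, 0.1033]
tool_rot: [1.052, 2.957, 0.003]
ft_force: [0.3, 0.6, -3.5]
gripper_width: 0.0097
```

```bash
python3 mv.py 0.5225 -0.2107 0.107 49
```

```text
t 61.27 pos [ 0.5226 -0.2104  0.1033] yaw 50.8 zaxis [ 0.003  0.001 -1.   ] j7 1.48 F [ 0.3  0.6 -3.5] Tz 0.01 w 0.0097
J [-0.01  0.51  0.42  1.94 -0.3   0.75  1.48]
shift units [-0.01 -0.01 -0.19]
wz units 0.4 (tool z down)
tilt fix wx,wy units [ 0.04  0.02 -0.  ]
```

send_rows:
  deltas:
    - [[0,0,0,0,0,-0.5,-1],[0,0,0,0,0,-0.5,-1]]

```text
time: 61.43
ee_pos: [0.5226, -0.2103, 0.1033]
tool_rot: [0.941, 2.994, 0.004]
ft_force: [-0.5, 2.0, 0.2]
gripper_width: 0.0094
```

```bash
python3 mv.py 0.5225 -0.2107 0.107 49
```

```text
t 61.43 pos [ 0.5226 -0.2103  0.1033] yaw 55.1 zaxis [ 0.004  0.002 -1.   ] j7 1.54 F [-0.5  2.   0.2] Tz -0.68 w 0.0094
J [ 0.01  0.51  0.4   1.94 -0.29  0.75  1.54]
shift units [-0.01 -0.02 -0.19]
wz units 1.34 (tool z down)
tilt fix wx,wy units [ 0.04  0.02 -0.  ]
```

Jam torque of 0.68 N·m at yaw 55°, the same as when first felt at home, so the nut is home. Releasing and backing off.

send_rows:
  deltas:
    - [[0,0,0,0,0,0.4,-1],[0,0,0,0,0,0,0.2],[0,0,0,0,0,0,0.2],[0,0,0,0,0,0,0.2],[0,0,-1,0,0,0,0.2],[0,0,-1,0,0,0,0.2],[0,0,-1,0,0,0,0.2],[0,0,-1,0,0,0,0.2],[0,0,-1,0,0,0,0.2],[0,0,-1,0,0,0,0.2]]

```text
time: 62.27
ee_pos: [0.52, -0.2114, 0.2247]
tool_rot: [-1.003, -2.973, 0.002]
ft_force: [0.3, 0.3, -0.1]
gripper_width: 0.0511
```

send_rows:
  deltas:
    - [[0.3,1,0,0,0,0,0.2],[0.3,1,0,0,0,0,0.2],[0.3,1,0,0,0,0,0.2],[0.3,1,0,0,0,0,0.2],[0.3,1,0,0,0,0,0.2],[0.3,1,0,0,0,0,0.2],[0.3,1,0,0,0,0,0.2],[0.3,1,0,0,0,0,0.2],[0.3,1,0,0,0,0,0.2],[0.3,1,0,0,0,0,0.2],[0.3,1,0,0,0,0,0.2],[0,0,0,0,0,0,0.2]]

```text
time: 63.27
ee_pos: [0.6101, 0.0074, 0.2353]
tool_rot: [1.015, 2.955, 0.002]
ft_force: [-1.9, 0.6, -0.4]
gripper_width: 0.0513
```

```bash
python3 mv.py 0.5225 -0.2107 0.2 49; python3 - <<'E'
from h import *
it=bot.snapshot('top'); si=bot.snapshot('side')
cv2.imwrite('pics/t41.png',it[:,:,::-1]);crop('t41c',it,370,135,500,245,6);crop('s41',si,250,120,350,200,7.5)
E
```

```text
t 63.27 pos [0.6101 0.0074 0.2353] yaw 52.1 zaxis [ 0.017 -0.004 -1.   ] j7 0.99 F [-1.9  0.6 -0.4] Tz -0.00 w 0.0513
J [-0.38  0.4   0.4   1.74 -0.17  1.03  0.99]
shift units [ -3.22 -11.31   1.73]
wz units 0.68 (tool z down)
tilt fix wx,wy units [ 0.09  0.2  -0.  ]
```

View pics/t41c.png

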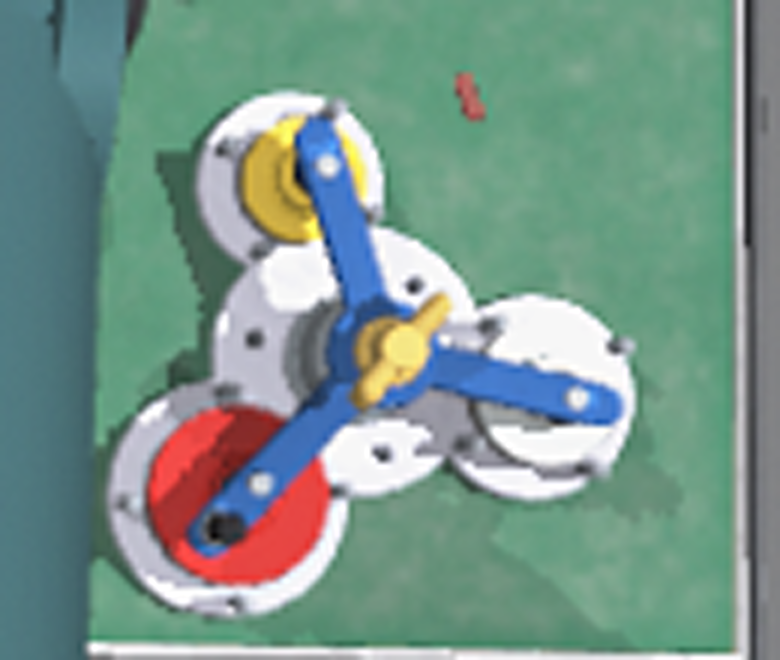

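View pics/s41.png

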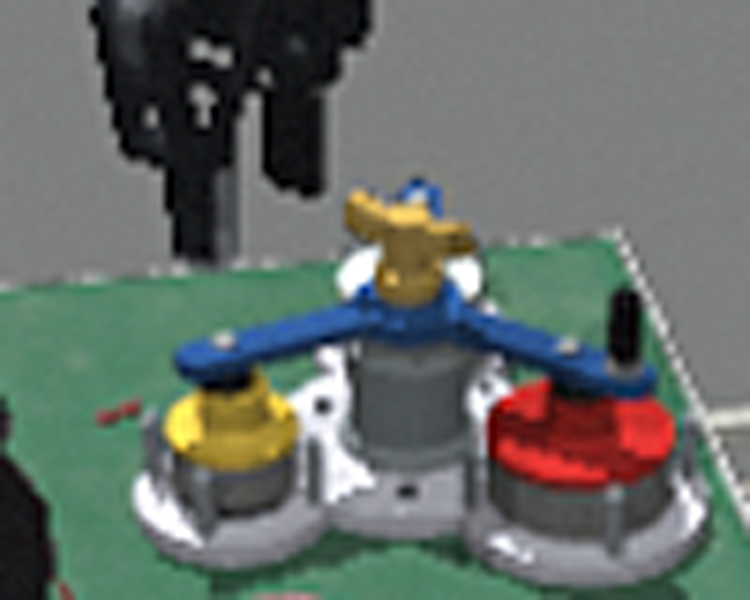

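View pics/t41.png

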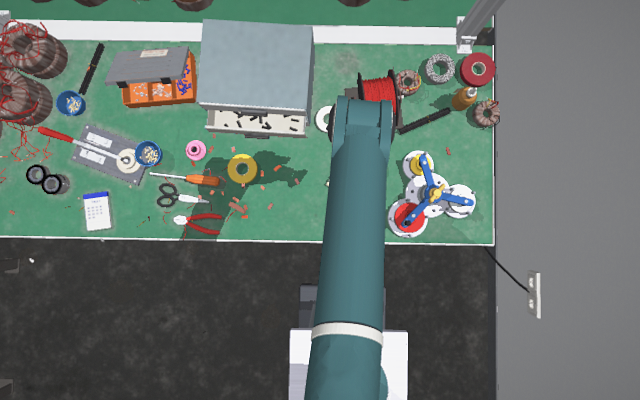

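```bash
python3 - <<'E'
from h import *
c=cam('top');s=cam('side')
u=lambda x,y:((x+.5)/6+369.5,(y+.5)/6+134.5)
for nm,D in (('start',dict(S=(322,167),L=(266,487),M=(578,392))),('now',dict(S=(328,166),L=(261,483),M=(578,398)))):
    B=[plane(c,*u(*p),.082) for p in D.values()]; C=sum(B)/3
    print(nm,C[:2].round(4),[round(float(np.degrees(np.arctan2(*(b-C)[[1,0]]))),1) for b in B])
H=lambda p,q:tri(c,u(*p),s,q)
print('handle top start',H((232,530),(630.5/8+254.5,190.5/8+134.5)),'now',H((226,525),(625.5/7.5+249.5,293/7.5+119.5)))
print(bot.state()['ft_force'])
E
```

```text
start [ 0.5246 -0.2135] [20.4, 139.1, -102.1]
now [ 0.5244 -0.2137] [18.7, 137.0, -103.8]
handle top start [ 0.44568737 -0.14123406  0.11500621] now [ 0.44766252 -0.13856983  0.11585386]
[ 0.58170996 -0.11152234  0.03028587]
```

```bash
python3 - <<'E'
from bench import bot
print(bot.close_job())
E
```

```text
the job is handed in; nothing more can be done
None
```

The job is done and handed in at about 63 s of the 210 s allowed; no verdict was reported.

**What I did**
- **Thread:** it is left-handed. Turning counter-clockwise met about 0.76 N·m, while clockwise gave at 0.10 N·m. I unscrewed the nut about 206° and swung the clamp to about 1.06 rad.
- **Caps:** all three cores were there. I put yellow on the small, red on the large and white on the medium.
- **Closing:** I swung the clamp back and screwed the nut home in two grips.

**Last checks**
- **Caps:** they look flat between the dowels, 1.5 to 2.6 mm off centre within 3.5 mm of play. Before the clamp went back, the yellow and red collar tops measured 63 and 61 mm against 62 mm expected. White's height was not measured separately, only viewed from above.
- **Clamp:** about -0.03 rad from the starting angle.
- **Nut:** it jams at the same angle and torque as at the start (0.68 N·m). The handle top triangulates at 115.9 mm against 115.0 mm at the start. That 0.9 mm difference is within camera error and the 2 mm limit.
- **Robot and bench:** the robot is clear of everything, with near-zero wrist force. The tape roll had not moved, but in the last top picture the arm covered the terminal strip. The strip looked unmoved in the wrist views during tightening.

**What went wrong on the way:** the yellow cap first came down about 4 mm off, so I lifted it and set it again. The elbow joint (j3) drifted to 1.31 of its 1.55 limit, so I turned the wrist back before going on.

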